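Gauge, sort and book in spindle sleeves

ROBOT

A 7-joint arm with a two-finger parallel gripper is mounted at the origin on the work surface. World frame = base frame: x ahead of the robot, y to its left, z up, the work surface at z = 0. Lengths are in m, angles in rad, forces in N, time in s.
With the tool pointing down it reaches from about 0.425 to 0.875 m from the base axis. Payload 4.7 kg.
Tool frame: the origin (TCP) lies on the mounting face of the last link; the fingertips stand 182 mm ahead of it and the grasp point (between the pads) lies 164 mm ahead of it; x points along the fingers, y is the direction in which the jaws open and shut, and the axes are right-handed (so a half turn about x gives the same grasp; the last joint's range is limited). The gripper opens to 87 mm and grips with 3 to 60 N. Pads are 19 mm wide; open, the fingers measure 117 mm over their backs; the gripper's body (75 mm by 190 mm) begins 51 mm behind the grasp point.
Start: joints at [1.358, 0.321, -0.07, 1.45, 0.023, 1.371, -0.057], TCP at [0.146, -0.633, 0.405] pointing down, gripper open.
Joint ranges: [-2.86, 2.86], [-0.3, 2.09], [-1.38, 1.24], [0.06, 2.45], [-1.56, 4.7], [0.09, 2.05], [-2.69, 2.69]. Speed limits (rad/s): [2.57, 2.57, 3.14, 3.14, 3.14, 3.14, 3.14].

INTERFACE

Orientations are given as a rotation vector (axis times angle).
In Python, from bench import monitor, get_image, ctrl gives the robot as it stands.
- The arm moves only by the shell command python3 -m creep 'ROWS' [FORCE]. ROWS is JSON, a list of rows, each a list of 7 numbers: the shift along the tool's x, y, z in mm, then the turn, a rotation vector about the tool's x, y, z in rad, then the finger opening in mm, from 0 to 87. A call has 1 to 5 rows; each row shifts and turns the commanded pose from where the row before left it, along the tool's axes as they then stand; what a row does not reach is not made up. A row lasts 1/10 s, in which the tool goes at most 50 mm and 8.59 degrees, less where a joint would pass 70% of its speed; a pose out of reach is approached as far as the arm can. A call is refused whole if a number of a shift passes 50 or a number of a turn 0.15, either way. A call with a gripper value outside its range is refused whole. The fingers move at their own pace and stop on an object; FORCE is the grip in N (left out, the last holds). Time passes only in rows, so rows that do not move let the fingers close. It gives the time, the measured TCP pose, the force and the opening at its end, in the units of the state.
- monitor.get_state(): the state, without advancing time (a new reading comes with each control period).
- get_image(name): name is "scene" or "top" or "wrist"; returns a dict with "img" (400x640x3 uint8, red, green, blue), "mtx" (3x3 intrinsics, pixels), "D" ([k1, k2, p1, p2, k3] as OpenCV has them; the pictures are not rectified), "view" (4x4, takes a point from world to camera coordinates). Camera axes: x right, y up, looking along -z (the intrinsics and any distortion apply to the point x, -y, -z); pixel columns grow to the right and rows downward; lengths in m; the calibration is good to about 2 mm. A picture is of the moment at which its call begins. There is no depth.
- ctrl.close_job(): hands the job in, once; it reports no verdict.
The state is a dict: "time": time; "joint_positions": joint angles; "qd": joint speeds; "joint_torque": joint torques, N m; "position": TCP position; "tool_rot": TCP orientation; "ft_force": force on the tool from outside, world axes, zero at the start; "torque": the same for the moment, N m; "grip_width": opening from 0.0 (shut) to 1.0 (fully open).
Only numpy, scipy, OpenCV 4.12 (cv2) and the standard library are available. Lean on these libraries where they do the work, as an engineer would, in place of code of your own. Each camera call takes 0.05 s, during which the arm holds its last target.

TASK

Taking the steel sleeves present from shortest to longest, slide each one straight down the stepped gauge pin as far as it goes, then stand it upright in the long tray if it went fully home on the base, or in the square tray if it stopped short on the step. When all are sorted, take the scanner by its head, aim it square at the barcode label of the long tray from its reading distance and hold it still for a good second, then do the same at the label of the square tray, and stand the scanner back upright on its round dock. Leave the other things on the bench alone.

Things in the scene. Friction and masses are not known exactly. Their poses are not given: they have to be found in the camera images.
- sleeve_40: steel spindle sleeve (plain round tube) 40 mm long, 56 mm outside diameter, 0.3 kg, standing on end on the bench at the start; its bore is either 30 mm or 19 mm, not told which. Origin: centre of its lower end; z along its axis, up. Three or four of the five sleeves are present (others are None)
- sleeve_48: steel spindle sleeve (plain round tube) 48 mm long, 56 mm outside diameter, 0.3 kg, standing on end on the bench at the start; its bore is either 30 mm or 19 mm, not told which. Origin: centre of its lower end; z along its axis, up. Three or four of the five sleeves are present (others are None)
- sleeve_56: steel spindle sleeve (plain round tube) 56 mm long, 56 mm outside diameter, 0.3 kg, standing on end on the bench at the start; its bore is either 30 mm or 19 mm, not told which. Origin: centre of its lower end; z along its axis, up. Three or four of the five sleeves are present (others are None)
- sleeve_64: steel spindle sleeve (plain round tube) 64 mm long, 56 mm outside diameter, 0.3 kg, standing on end on the bench at the start; its bore is either 30 mm or 19 mm, not told which. Origin: centre of its lower end; z along its axis, up. Three or four of the five sleeves are present (others are None)
- sleeve_72: steel spindle sleeve (plain round tube) 72 mm long, 56 mm outside diameter, 0.3 kg, standing on end on the bench at the start; its bore is either 30 mm or 19 mm, not told which. Origin: centre of its lower end; z along its axis, up. Three or four of the five sleeves are present (others are None)
- gauge: fixed gauge: dark base plate 90 x 90 x 12 mm with an upright pin: 24 mm diameter for 34 mm above the plate, then a 5 mm high cone to a 14 mm nose, tip 60 mm above the plate. A 30 mm bore passes and the sleeve sits on the plate; a 19 mm bore stops on the cone, its lower end about 36 mm above the plate. Origin: centre of the underside; z up
- gauge_seat (a point): centre of the upper face of the gauge base plate (pin axis, 12 mm above the bench); z up
- good_tray: the long open tray, for sleeves that go fully home: 130 (x) by 210 (y) mm outside, 45 mm high, walls and floor 5 mm, fixed. Beyond its +y end, 160 mm from its centre, a post carries the tilted label card (top 123 mm above the bench). Origin: centre of the underside; x across the tray, z up
- reject_tray: the square open tray for sleeves that stop short: 130 mm (x) by 150 mm (y) outside, 45 mm high, walls and floor 5 mm, fixed. Post with label card beyond its +y end, centred 130 mm from the tray centre. Origin and axes as for the long tray. The two trays may change places
- good_tray_label (a point): centre of the face of the long tray's barcode label: white card 80 mm wide and 60 mm high with black bars, 100 mm above the bench, facing the tray's -x and leaning back 45 degrees. x to the right along the card as seen from in front of it, y up the card, z out of its face (tray's -x and up at 45 degrees)
- reject_tray_label (a point): the same for the square tray's barcode label
- scanner: cordless scanner, 0.3 kg, 183 mm tall, standing on its round foot (72 mm diameter, 12 mm high) on the dock. Handle 30 (x) by 28 (y) mm; grey head 85 mm long, 50 mm wide (y), 36 mm thick, nose down 45 degrees towards scanner +x; its flat upright sides can be gripped across y from above. Origin: centre of the underside of the foot; x to the front, z up
- scanner_grip (a point): where to grip the head, on its middle plane, 148 mm above the foot's underside and 12 mm forward of the handle axis; close the fingers along scanner y (50 mm) with 30 N or more
- scanner_eye (a point): centre of the scanner's window, 42 mm forward and 110 mm above the scanner origin; z is the beam direction (scanner +x and down at 45 degrees)
- scanner_spot (a point): reading point of the beam, 110 mm in front of the window along the beam (120 mm forward and 32 mm above the scanner origin): it must lie at the centre of the label (within 20 mm), with the beam square to the card (within about 17 degrees), the scanner held still, for a label to be read
- dock: fixed black round dock, 110 mm diameter, 8 mm high with a flat top, on which the scanner stands. Origin: centre of its underside
- chef_knife: bystander, not to be disturbed: chef knife, lying; origin on its underside
- utility_knife: bystander, not to be disturbed: small utility knife, lying between the trays; origin on its underside
- whetstone: bystander, not to be disturbed: whetstone 200 x 70 x 28 mm; origin on its underside
- cup: bystander, not to be disturbed: white mug; origin on its underside
- oil_bottle: bystander, not to be disturbed: bottle 150 mm tall; origin on its underside
- screwdriver: bystander, not to be disturbed: screwdriver, lying; origin on its underside
Mind the look-alikes: they are no part of the job. Leave any blue look-alike of the sleeve_56 alone.

How it is judged:
By the outcome, as a careful person would: the job done as asked, in the order asked, and still so for the second after the job is handed in, with the robot touching nothing.
Of sleeve_40, sleeve_48, sleeve_56, sleeve_64, sleeve_72 only 3 to 4 are there at a start; the rules pass over those that are not, and their reading is None.
At some moment in a run one of sleeve_40, sleeve_48, sleeve_56 may be knocked a few centimetres aside while the robot is not near it.
It also fails if it takes over 210 s, if anything falls off the work surface, if the arm or the gripper's body presses on something with over 40 N, if the wrist force passes 120 N, or if a joint passes its speed limit or range.

## Working session

There is one attempt and no reset: what is moved stays moved. The work goes in short steps, Python scripts to look and compute and a shell command to move; the robot and the scene stay as the last step left them, time stands still between calls to the robot, and variables do not carry over. Pictures are saved under pics/ and viewed, and the job is handed in when it is done.

```bash
ls; mkdir -p pics
python3 - <<'E'
from bench import monitor,get_image,ctrl
import cv2
s=monitor.get_state()
for k,v in s.items(): print(k,v)
for n in("scene","top","wrist"):
    d=get_image(n); cv2.imwrite(f"pics/{n}0.png",d["img"][:,:,::-1]); print(n,d["mtx"].tolist(),d["D"],d["view"].round(4).tolist())
E
```

```text
pics
time 0.0
joint_positions [ 1.35806781  0.32180721 -0.07005718  1.45165803  0.02261231  1.37080483
 -0.05688282]
qd [ 2.61163410e-04 -2.83127209e-04 -1.28756285e-04  2.10937369e-04
  1.07366008e-03  2.30306829e-04  5.89699124e-05]
joint_torque [-6.69310903e-04 -4.91292465e+01 -4.04019020e-01 -3.12529635e+01
 -6.40267530e-02  4.36871743e-02  1.70898452e-04]
position [ 0.14608264 -0.63316167  0.40367975]
tool_rot [ 2.10179909  0.24143602 -2.10250121]
ft_force [-0.77768    -0.16334702  0.49603555]
torque [ 0.02705107 -0.00833095  0.01456893]
grip_width 1.0000208832797408
scene [[458.4645269072612, 0.0, 325.13224337146954], [0.0, 458.4645269072612, 194.68615294937558], [0.0, 0.0, 1.0]] [3.25018601e-05 0.00000000e+00 0.00000000e+00 0.00000000e+00
 0.00000000e+00] [[-0.6084, 0.7935, -0.0142, 0.3861], [-0.5665, -0.4217, 0.708, 0.2133], [0.5558, 0.4387, 0.7061, -1.785], [0.0, 0.0, 0.0, 1.0]]
top [[433.88685573264746, 0.0, 317.7372337191891], [0.0, 433.88685573264746, 206.64851295245782], [0.0, 0.0, 1.0]] [-0.00963441  0.          0.          0.          0.        ] [[-0.0282, -0.9996, -0.0034, -0.0275], [0.9864, -0.0284, 0.162, -0.5709], [-0.162, 0.0012, 0.9868, -1.5628], [0.0, 0.0, 0.0, 1.0]]
wrist [[288.06066258022497, 0.0, 320.35076994984564], [0.0, 288.06066258022497, 199.80588481545408], [0.0, 0.0, 1.0]] [0.00351796 0.         0.         0.         0.        ] [[0.224, -0.9746, -0.0019, -0.6492], [0.9316, 0.2147, -0.2934, 0.0348], [0.2864, 0.064, 0.956, -0.3921], [0.0, 0.0, 0.0, 1.0]]
```

View pics/scene0.png

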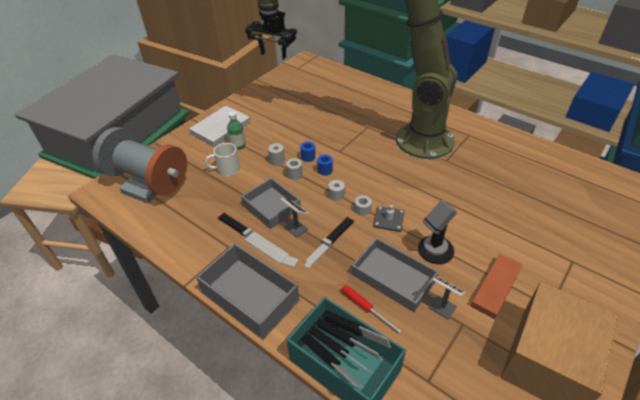

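View pics/top0.png

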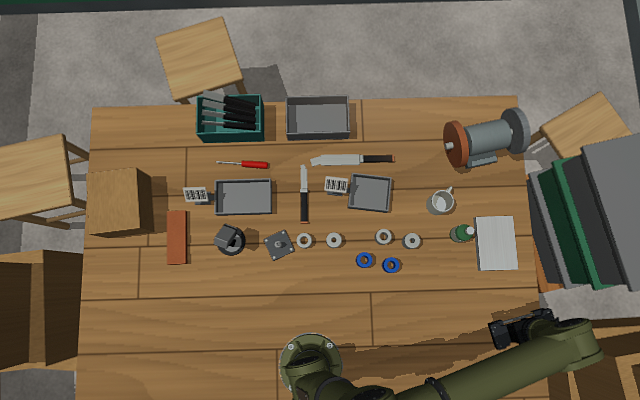

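View pics/wrist0.png

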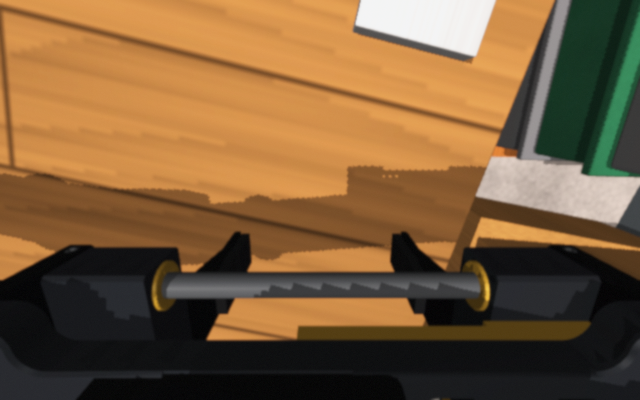

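```bash
cat > h.py <<'E'
import numpy as np, cv2
from bench import monitor,get_image,ctrl
from scipy.spatial.transform import Rotation as R
def shot(n,fn=None,crop=None,k=1):
    d=get_image(n)
    if fn: save(d,fn,crop,k)
    return d
def save(d,fn,crop=None,k=1):
    im=d["img"][:,:,::-1]
    if crop: x0,y0,x1,y1=crop; im=im[y0:y1,x0:x1]
    cv2.imwrite("pics/"+fn,cv2.resize(im,None,fx=k,fy=k,interpolation=cv2.INTER_CUBIC))
def ray(d,p):
    u=cv2.undistortPoints(np.array([[p]],float),d["mtx"],d["D"])[0,0]
    V=d["view"]; c=np.array([u[0],-u[1],-1.]); Rm=V[:3,:3]
    return -Rm.T@V[:3,3], Rm.T@c
def cast(d,p,z):
    o,r=ray(d,p); return o+r*(z-o[2])/r[2]
def tri(d1,p1,d2,p2):
    o1,r1=ray(d1,p1);o2,r2=ray(d2,p2)
    A=np.stack([r1,-r2],1); t=np.linalg.lstsq(A,o2-o1,rcond=None)[0]
    a=o1+r1*t[0];b=o2+r2*t[1]; return (a+b)/2,np.linalg.norm(a-b)
def proj(d,P):
    V=d["view"];c=V[:3,:3]@np.array(P,float)+V[:3,3];c=np.array([[c[0],-c[1],-c[2]]])
    return cv2.projectPoints(c,np.zeros(3),np.zeros(3),d["mtx"],d["D"])[0][0,0]
def st():
    s=monitor.get_state();Rm=R.from_rotvec(s["tool_rot"]).as_matrix()
    return s,np.array(s["position"]),Rm
def need(g,yaw):
    """grasp point target g (tool straight down, y axis at world yaw) -> total tool-frame shift mm & turn, translation part in current tool axes"""
    s,p,Rm=st(); x=np.array([0,0,-1.]); y=np.array([np.cos(yaw),np.sin(yaw),0])
    best=None
    for sg in(1,-1):
        T=np.stack([x,sg*y,np.cross(x,sg*y)],1); rv=R.from_matrix(Rm.T@T).as_rotvec()
        if best is None or np.linalg.norm(rv)<np.linalg.norm(best[1]): best=(T,rv)
    T,rv=best; tcp=np.array(g)-0.164*T[:,0]
    print("t",round(s["time"],2),"grasp pt now",(p+0.164*Rm[:,0]).round(4),"grip",round(s["grip_width"]*87,1),"F",np.round(s["ft_force"],1),"q",np.round(s["joint_positions"],2))
    print("tool y",Rm[:,1].round(3),"z",Rm[:,2].round(3)," shift(cur axes) mm",(Rm.T@(tcp-p)*1e3).round(1)," shift in final axes",(T.T@(tcp-p)*1e3).round(1)," turn",rv.round(4))
E
python3 - <<'E'
from h import *
d=shot("top","top1.png",(170,140,490,290),2.5)
e=shot("scene","scene1.png",(180,80,500,320),2.5)
for n,p in dict(s1=(304,240),s2=(334,240),s3=(384,236),s4=(412,241)).items(): print(n,cast(d,p,.05).round(3))
for n,p in dict(gauge=(279,244),scn=(231,238),good=(243,197),lab=(195,195),rej=(371,192),rlab=(335,185)).items(): print(n,cast(d,p,.02).round(3))
E
```

```text
s1 [0.447 0.01  0.05 ]
s2 [ 0.444 -0.1    0.05 ]
s3 [ 0.454 -0.283  0.05 ]
s4 [ 0.432 -0.384  0.05 ]
gauge [0.438 0.104 0.02 ]
scn [0.465 0.283 0.02 ]
good [0.619 0.238 0.02 ]
lab [0.632 0.42  0.02 ]
rej [ 0.625 -0.247  0.02 ]
rlab [ 0.656 -0.112  0.02 ]
```

View pics/top1.png

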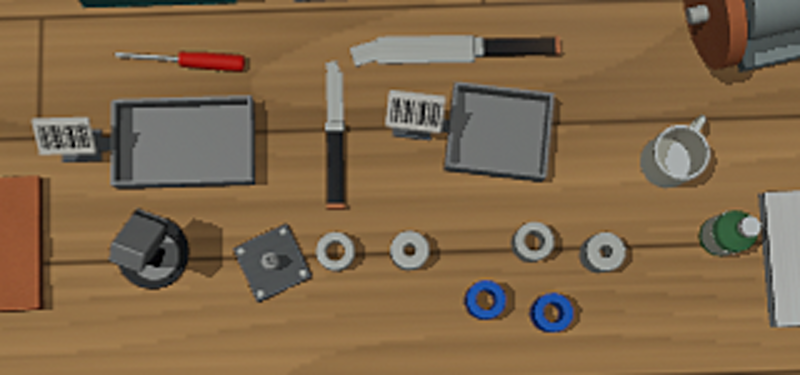

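View pics/scene1.png

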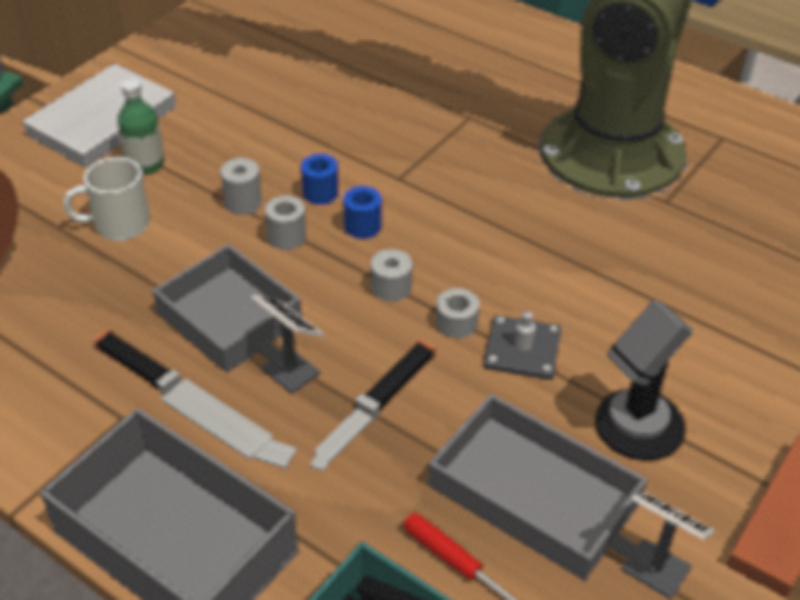

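```bash
cat > sl.py <<'E'
from h import *
def sleeves(verbose=True):
    e=get_image("scene");d=get_image("top")
    im=cv2.resize(e["img"],None,fx=4,fy=4,interpolation=cv2.INTER_CUBIC)
    hsv=cv2.cvtColor(im,cv2.COLOR_RGB2HSV)
    m=((hsv[...,1]<70)).astype(np.uint8)
    n,l,s,c=cv2.connectedComponentsWithStats(m)
    out=[]
    for i in range(1,n):
        x,y,w,h,a=s[i]
        if not(45<w<90 and 45<h<120 and a>2000): continue
        yy,xx=np.where(l==i)
        top=((xx[yy<=y+1].mean()+.5)/4-.5, y/4-.5); bot=((xx[yy>=y+h-2].mean()+.5)/4-.5,(y+h)/4-.5)
        P=cast(e,bot,0); o=-e["view"][:3,:3].T@e["view"][:3,3]
        u=o[:2]-P[:2];u/=np.linalg.norm(u); C=P[:2]+(-.028)*u
        o,r=ray(e,top); t=((C-.028*u-o[:2])@u)/(r[:2]@u); L=(o+r*t)[2]
        out.append((C,L)); print("px",np.round(top,1),np.round(bot,1),"w",w/4,"C",C.round(4),"L",round(L*1e3,1),"top px",proj(d,[*C,L]).round(1))
    return e,d,out
if __name__=="__main__": sleeves()
E
python3 sl.py
```

```text
px [276.2 142.5] [276.8 165.2] w 16.25 C [ 0.4352 -0.3827] L 61.7 top px [412.2 239.9]
px [293.9 157.8] [294.1 179.5] w 16.25 C [ 0.4551 -0.2807] L 53.7 top px [383.5 235.5]
px [336. 179.] [336.3 200. ] w 16.75 C [ 0.4454 -0.0966] L 45.4 top px [333.1 239.8]
px [362.4 194.8] [362.7 214.8] w 17.5 C [0.4468 0.0155] L 37.0 top px [302.6 240.5]
```

Run:
```python
from h import *
d=get_image("top");e=get_image("scene")
print("cam top",(-d["view"][:3,:3].T@d["view"][:3,3]).round(3),"scene",(-e["view"][:3,:3].T@e["view"][:3,3]).round(3))
a=cv2.resize(d["img"][170:270,175:305],None,fx=6,fy=6,interpolation=cv2.INTER_CUBIC)
cv2.imwrite("pics/t2.png",a[:,:,::-1])
b=cv2.resize(e["img"][170:330,340:500],None,fx=3.7,fy=3.7,interpolation=cv2.INTER_CUBIC)
cv2.imwrite("pics/s2.png",b[:,:,::-1])
a=cv2.resize(d["img"][165:275,295:425],None,fx=5,fy=5,interpolation=cv2.INTER_CUBIC)
cv2.imwrite("pics/t3.png",a[:,:,::-1])
```

```text
cam top [ 0.309 -0.042  1.635] scene [1.348 0.567 1.115]
```

View pics/t2.png

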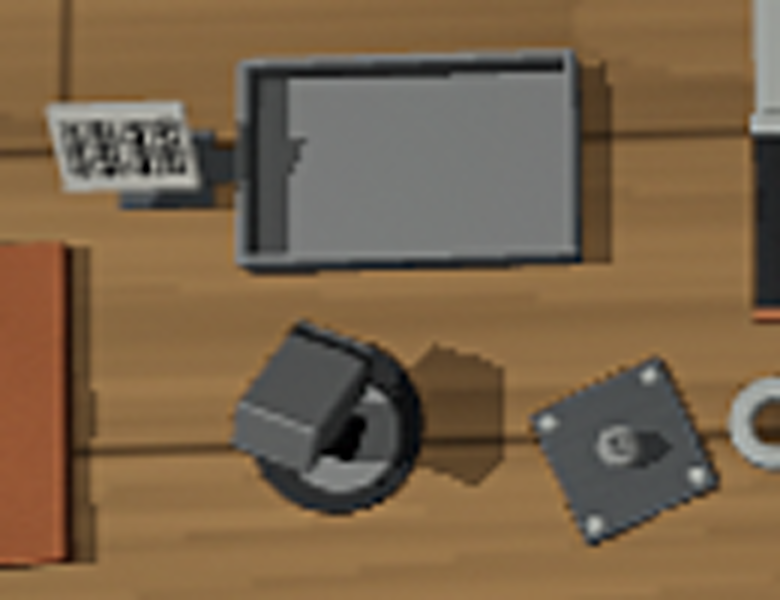

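View pics/s2.png

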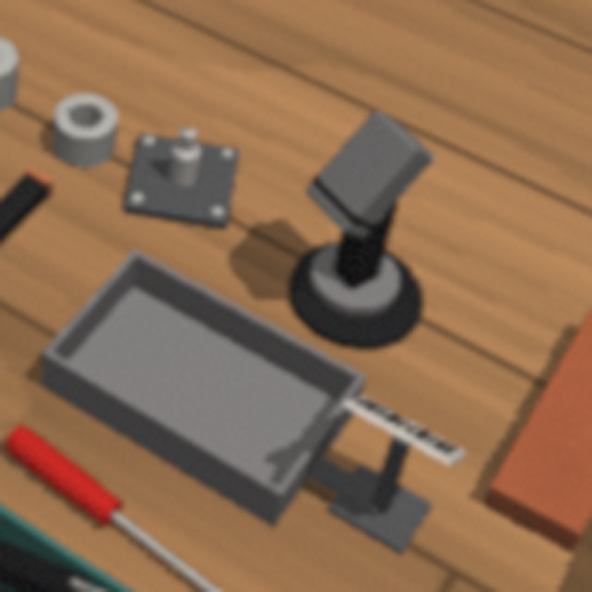

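View pics/t3.png

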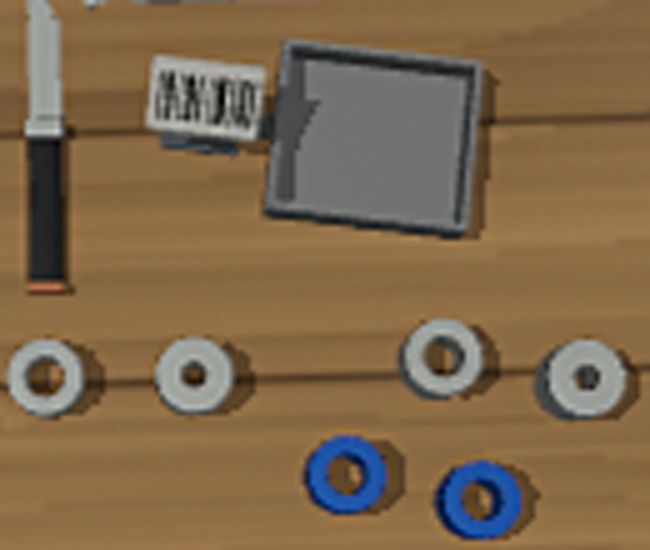

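Run:
```python
from h import *
d=get_image("top");e=get_image("scene")
T=lambda x,y:((x+.5)/6-.5+175,(y+.5)/6-.5+170)
T3=lambda x,y:((x+.5)/5-.5+295,(y+.5)/5-.5+165)
S=lambda x,y:((x+.5)/3.7-.5+340,(y+.5)/3.7-.5+170)
print("pin tip top z72",cast(d,T(617,443),.072).round(4))
print("bolts top", np.mean([cast(d,T(*p),.014) for p in((652,374),(546,423),(699,475),(595,526))],0).round(4))
print("bolts scene", np.mean([cast(e,S(*p),.014) for p in((149,141),(229,154),(137,199),(218,212))],0).round(4))
print("pin tip scene z72",cast(e,S(188,134),.072).round(4))
# bores of sleeves, dark-in-ring via top ring contour
def ring(cx,cy,L):
    g=cv2.cvtColor(cv2.resize(d["img"],None,fx=6,fy=6,interpolation=cv2.INTER_CUBIC),cv2.COLOR_RGB2GRAY)
    x,y=int(cx*6),int(cy*6);w=60;q=g[y-w:y+w,x-w:x+w]
    m=(q>140).astype(np.uint8); n,l,s,c=cv2.connectedComponentsWithStats(m);i=1+s[1:,4].argmax()
    cs,h=cv2.findContours((l==i).astype(np.uint8),cv2.RETR_CCOMP,cv2.CHAIN_APPROX_NONE)
    r=[]
    for k in cs:
        if len(k)<20: continue
        (a,b),(A,B),_=cv2.fitEllipse(k); p=((a+x-w+.5)/6-.5,(b+y-w+.5)/6-.5); r.append((cast(d,p,L).round(4)[:2],round((A+B)/2/6/433.9*(1.635-L)*1e3,1)))
    print(int(L*1e3),r)
ring(302.6,240.5,.04);ring(333.1,239.8,.048);ring(383.5,235.5,.056);ring(412.2,239.9,.064)
# scanner top edge
a=cast(d,T(240,402),.191);b=cast(d,T(318,447),.191);v=a-b
print("edge",a.round(3),b.round(3),np.linalg.norm(v),np.degrees(np.arctan2(v[1],v[0])),"fwd",np.degrees(np.arctan2(v[1],v[0]))-90)
# dock
g=cv2.resize(d["img"],None,fx=6,fy=6,interpolation=cv2.INTER_CUBIC)[170*6:270*6,175*6:305*6]
for zz,pts in((.008,[(422,430),(335,514),(380,500),(290,497),(405,370),(257,460)]),):
    P=np.array([cast(d,T(*p),zz)[:2] for p in pts]); A=np.c_[2*P,np.ones(len(P))]; s=np.linalg.lstsq(A,(P**2).sum(1),rcond=None)[0]
    print("dock",s[:2].round(4),"r",np.sqrt(s[2]+s[:2]@s[:2]))
# trays outer rim z=.045
for n,F,c in(("good",T,[(237,62),(575,49),(581,258),(240,266)]),("rej",T3,[(285,40),(482,64),(466,236),(264,214)])):
    P=np.array([cast(d,F(*p),.045)[:2] for p in c]); m=P.mean(0); u=(P[0]+P[3]-P[1]-P[2])/2; w=(P[0]+P[1]-P[2]-P[3])/2
    print(n,m.round(4),"len y",np.linalg.norm(u).round(4),"len x",np.linalg.norm(w).round(4),"yaw",np.degrees(np.arctan2(u[1],u[0]))-90,np.degrees(np.arctan2(w[1],w[0])))
for n,F,c in(("glab",T,[(47,104),(183,103),(203,190),(65,192)]),("rlab",T3,[(153,55),(266,66),(257,142),(146,131)])):
    hs=(.1+.0212,.1+.0212,.1-.0212,.1-.0212)
    P=np.array([cast(d,F(*p),h) for p,h in zip(c,hs)]); print(n,P.mean(0).round(4),"w",np.linalg.norm(P[0]-P[1]).round(3),np.linalg.norm(P[3]-P[2]).round(3),"h",np.linalg.norm(P[0]-P[3]).round(3),"yaw",np.degrees(np.arctan2(*(P[0]+P[3]-P[1]-P[2])[[1,0]]))-90)
```

```text
pin tip top z72 [0.4357 0.1052 0.072 ]
bolts top [0.4364 0.107  0.014 ]
bolts scene [0.4395 0.1114 0.014 ]
pin tip scene z72 [0.4439 0.1132 0.072 ]
40 [(array([0.4488, 0.0124]), 52.6), (array([0.4487, 0.0123]), 32.6)]
48 [(array([ 0.4465, -0.0973]), 52.4), (array([ 0.4464, -0.0972]), 22.1)]
56 [(array([ 0.4539, -0.2795]), 52.3), (array([ 0.4536, -0.2796]), 33.4)]
64 [(array([ 0.4345, -0.3811]), 52.4), (array([ 0.4347, -0.3811]), 22.2)]
edge [0.455 0.303 0.191] [0.429 0.26  0.191] 0.050880162503359104 58.9291597495497 fwd -31.070840250450303
dock [0.4565 0.2859] r 0.05376659628258444
good [0.6187 0.2352] len y 0.2113 len x 0.1308 yaw 0.1472232389805015 1.2131410444637956
rej [ 0.6192 -0.2382] len y 0.1496 len x 0.1326 yaw -8.3735071663031 -8.702757260408967
glab [0.6193 0.3963 0.1   ] w 0.081 0.084 h 0.062 yaw -1.0265363528764766
rlab [ 0.6407 -0.1109  0.1   ] w 0.081 0.081 h 0.063 yaw -7.395576888742767
```

Run:
```python
from h import *
need([.4488,.0124,.022],0)
need([.436,.107,.2],0)
```

```text
t 0.55 grasp pt now [ 0.1461 -0.6334  0.2408] grip 87.0 F [-0.4  0.2 -0.3] q [ 1.36  0.32 -0.07  1.45  0.02  1.37 -0.06]
tool y [ 0.225 -0.974  0.   ] z [-0.974 -0.225  0.   ]  shift(cur axes) mm [ 218.7 -561.2 -440.1]  shift in final axes [ 218.8  302.7 -645.8]  turn [-1.344e+00  1.000e-04 -0.000e+00]
t 0.55 grasp pt now [ 0.1461 -0.6334  0.2408] grip 87.0 F [-0.4  0.2 -0.3] q [ 1.36  0.32 -0.07  1.45  0.02  1.37 -0.06]
tool y [ 0.225 -0.974  0.   ] z [-0.974 -0.225  0.   ]  shift(cur axes) mm [  40.7 -656.2 -448.9]  shift in final axes [  40.8  289.9 -740.4]  turn [-1.344e+00  1.000e-04 -0.000e+00]
```

```bash
R='x'; python3 -m creep '[[0,0,-48,-0.075,0,0,87],[0,0,-48,-0.075,0,0,87],[0,0,-48,-0.075,0,0,87],[0,0,-48,-0.075,0,0,87],[0,0,-48,-0.075,0,0,87]]' 40; python3 -m creep '[[0,0,-48,-0.075,0,0,87],[0,0,-48,-0.075,0,0,87],[0,0,-48,-0.075,0,0,87],[0,0,-48,-0.075,0,0,87],[0,0,-48,-0.075,0,0,87]]'; python3 -m creep '[[0,0,-48,-0.075,0,0,87],[0,0,-48,-0.075,0,0,87],[0,0,-48,-0.075,0,0,87],[0,0,-48,-0.075,0,0,87],[0,0,-48,-0.075,0,0,87]]';  python3 -m creep '[[0,0,-48,-0.075,0,0,87],[0,0,-48,-0.075,0,0,87],[0,0,-48,-0.075,0,0,87],[0,0,0,0,0,0,87]]'; python3 -c "
from h import *
need([.4488,.0124,.022],0)
need([.436,.107,.2],0)"
```

```text
time: 1.05
position: [0.3697, -0.5448, 0.4048]
tool_rot: [1.876, 0.585, -1.876]
ft_force: [1.6, -1.1, 0.0]
grip_width: 1.001
time: 1.55
position: [0.5436, -0.3812, 0.4048]
tool_rot: [1.63, 0.868, -1.629]
ft_force: [0.6, -0.3, 0.2]
grip_width: 0.999
time: 2.05
position: [0.6455, -0.1654, 0.4047]
tool_rot: [1.367, 1.099, -1.366]
ft_force: [0.6, -1.2, -0.5]
grip_width: 1.001
time: 2.45
position: [0.6651, -0.0143, 0.4054]
tool_rot: [1.199, 1.223, -1.19]
ft_force: [-0.2, 1.4, 0.6]
grip_width: 0.998
t 2.45 grasp pt now [ 0.6652 -0.0132  0.2414] grip 86.8 F [-0.2  1.4  0.6] q [ 0.44  0.42 -0.62  1.39  0.24  1.41 -0.16]
tool y [1.    0.021 0.001] z [ 0.021 -1.    -0.007]  shift(cur axes) mm [ 219.4 -215.8  -29.8]  shift in final axes [ 219.4 -216.3  -26.7]  turn [ 0.0208 -0.0065 -0.0007]
t 2.45 grasp pt now [ 0.6652 -0.0132  0.2414] grip 86.8 F [-0.2  1.4  0.6] q [ 0.44  0.42 -0.62  1.39  0.24  1.41 -0.16]
tool y [1.    0.021 0.001] z [ 0.021 -1.    -0.007]  shift(cur axes) mm [  42.  -226.5 -125.8]  shift in final axes [  41.4 -229.1 -121.3]  turn [ 0.0208 -0.0065 -0.0007]
```

```bash
python3 -m creep '[[0,-43,-14,0.0208,-0.0065,0,87],[0,-43,-14,0,0,0,87],[0,-43,-14,0,0,0,87],[0,-43,-14,0,0,0,87],[0,-43,-14,0,0,0,87]]';python3 -m creep '[[0,0,0,0,0,0,87]]' ; python3 -c "
from h import *
w=shot('wrist','w1.png'); print((-w['view'][:3,:3].T@w['view'][:3,3]).round(3), w['view'][2,:3].round(3))
need([.4488,.0124,.022],0)
need([.436,.107,.2],0)"
```

```text
time: 2.95
position: [0.4496, 0.0479, 0.4042]
tool_rot: [1.216, 1.197, -1.224]
ft_force: [-0.5, -0.6, 0.4]
grip_width: 0.998
time: 3.05
position: [0.4469, 0.05, 0.4044]
tool_rot: [1.21, 1.196, -1.224]
ft_force: [-0.5, 0.2, 0.9]
grip_width: 1.001
[0.448 0.13  0.384] [0.005 0.303 0.953]
t 3.1 grasp pt now [0.4496 0.0469 0.241 ] grip 86.9 F [ 0.5 -0.9 -0.3] q [ 0.57 -0.1  -0.68  1.89 -0.05  1.33 -0.12]
tool y [ 1.    -0.014  0.002] z [-0.014 -1.     0.01 ]  shift(cur axes) mm [219.3  -0.4  33.9]  shift in final axes [219.   -0.5  36.2]  turn [-0.0136  0.0103 -0.0019]
t 3.1 grasp pt now [0.4496 0.0469 0.241 ] grip 86.9 F [ 0.5 -0.9 -0.3] q [ 0.57 -0.1  -0.68  1.89 -0.05  1.33 -0.12]
tool y [ 1.    -0.014  0.002] z [-0.014 -1.     0.01 ]  shift(cur axes) mm [ 40.3 -14.1 -58.7]  shift in final axes [ 41.  -13.3 -58.4]  turn [-0.0136  0.0103 -0.0019]
```

View pics/w1.png

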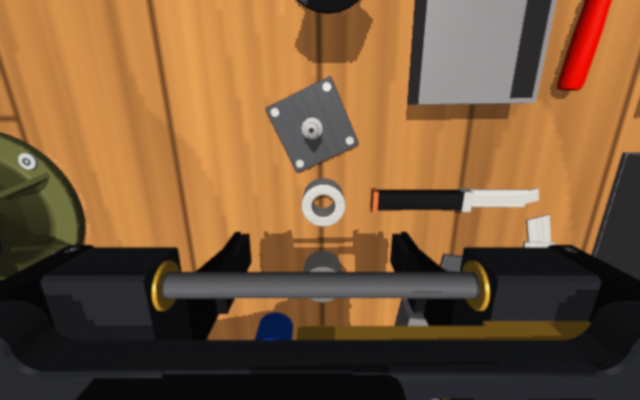

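```bash
cat > wg.py <<'E'
from h import *
def white_blobs(w,roi,thr=170,k=6):
    x0,y0,x1,y1=roi; g=cv2.resize(w["img"][y0:y1,x0:x1],None,fx=k,fy=k,interpolation=cv2.INTER_CUBIC)
    m=(g.min(2)>thr).astype(np.uint8); n,l,s,c=cv2.connectedComponentsWithStats(m)
    return [((c[i][0]+.5)/k-.5+x0,(c[i][1]+.5)/k-.5+y0,s[i][4]/k/k) for i in range(1,n) if s[i][4]>8*k*k]
E
python3 - <<'E'
from wg import *
w=get_image("wrist")
for b in white_blobs(w,(250,60,400,250)): print(np.round(b,1),"z14",cast(w,b[:2],.0135).round(4),"z40",cast(w,b[:2],.04).round(4),"z72",cast(w,b[:2],.072).round(4))
save(w,"w2.png",(250,70,390,240),4)
E
```

```text
[323.2  85.3  58.9] z14 [0.4553 0.1551 0.0135] z40 [0.455  0.1532 0.04  ] z72 [0.4546 0.151  0.072 ]
[271.5 110.9  48.9] z14 [0.3915 0.1267 0.0135] z40 [0.3957 0.1268 0.04  ] z72 [0.4008 0.127  0.072 ]
[307.8 123.1 168.9] z14 [0.4356 0.1116 0.0135] z40 [0.4367 0.1129 0.04  ] z72 [0.438  0.1144 0.072 ]
[346.4 139.2  40.1] z14 [0.4839 0.0912 0.0135] z40 [0.4816 0.0939 0.04  ] z72 [0.4787 0.0971 0.072 ]
[296.7 162.3  36.4] z14 [0.4199 0.0627 0.0135] z40 [0.4221 0.0674 0.04  ] z72 [0.4248 0.0732 0.072 ]
[320.2 203.6 886. ] z14 [0.4496 0.0057 0.0135] z40 [0.4497 0.0145 0.04  ] z72 [0.4498 0.0252 0.072 ]
```

View pics/w2.png

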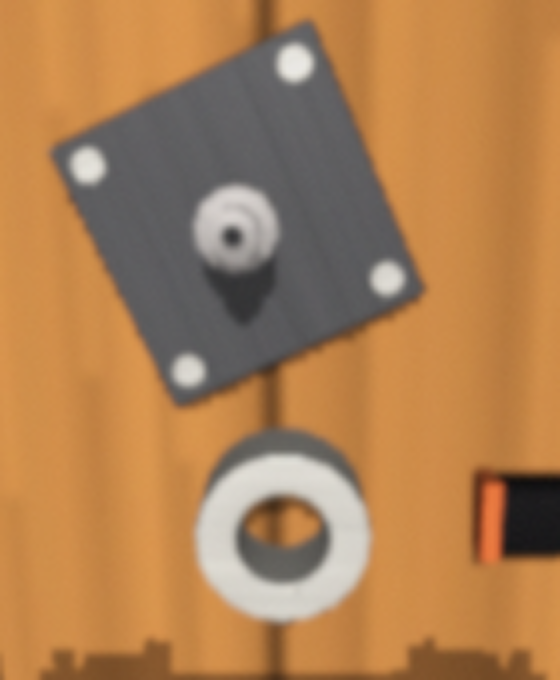

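```bash
python3 -m creep '[[40,0,33,-0.013,0.010,0,87],[45,0,0,0,0,0,87],[45,0,0,0,0,0,87],[0,0,0,0,0,0,87]]' ; python3 -c "
from h import *
import time
w=shot('wrist','w3.png')
for i in range(1): need([.4495,.014,.024],0)"
```

```text
time: 3.55
position: [0.449, 0.0147, 0.2708]
tool_rot: [1.211, 1.221, -1.216]
ft_force: [-0.6, -0.1, 0.5]
grip_width: 1.001
t 3.6 grasp pt now [0.4495 0.0162 0.11  ] grip 86.4 F [ 0.9 -0.1 -0. ] q [ 0.58  0.04 -0.67  2.06  0.02  1.05 -0.11]
tool y [ 1.    -0.002 -0.006] z [-0.002 -1.    -0.006]  shift(cur axes) mm [86.  -0.5  1.7]  shift in final axes [86.  -1.   1.2]  turn [-0.0021 -0.0059  0.006 ]
```

View pics/w3.png

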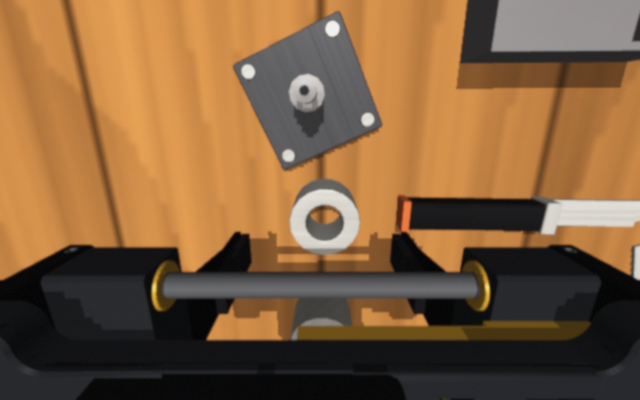

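```bash
python3 -m creep '[[43,0,1,0,0,0,87],[43,0,0,0,0,0,87],[0,0,0,0,0,0,87],[0,0,0,0,0,0,50],[0,0,0,0,0,0,50]]' 30;  python3 -m creep '[[0,0,0,0,0,0,50],[0,0,0,0,0,0,50],[0,0,0,0,0,0,50]]'; python3 -c "
from h import *
w=shot('wrist','w4.png')
for i in range(1): need([.4495,.014,.024],0)"
```

```text
time: 4.1
position: [0.453, 0.0151, 0.1931]
tool_rot: [1.215, 1.206, -1.205]
ft_force: [-0.4, -1.3, 0.4]
grip_width: 0.894
time: 4.4
position: [0.4507, 0.0149, 0.1909]
tool_rot: [1.212, 1.21, -1.21]
ft_force: [-4.4, -0.2, 11.8]
grip_width: 0.644
t 4.45 grasp pt now [0.4506 0.0153 0.027 ] grip 55.7 F [-3.2 -0.   7.7] q [ 0.54  0.19 -0.67  2.13  0.15  0.87 -0.21]
tool y [ 1.    -0.002 -0.   ] z [-0.002 -1.    -0.002]  shift(cur axes) mm [ 3.  -1.2  1. ]  shift in final axes [ 3.  -1.2  1. ]  turn [-0.0018 -0.0023  0.0004]
```

View pics/w4.png

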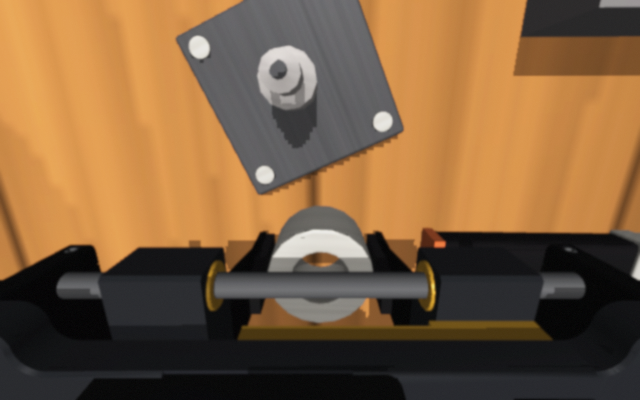

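```bash
python3 -c "
from h import *
w=get_image('wrist')
print(cast(w,(322,276),.04),cast(w,(322,276),.043))
for p in((199,47),(383,121),(264,175)): print(cast(w,p,.0135).round(4))
save(w,'w5.png',(160,0,420,340),2)"; python3 -m creep '[[-30,0,0,0,0,0,50],[-40,0,0,0,0,0,50],[-40,0,0,0,0,0,50],[0,0,0,0,0,0,50]]' ;python3 -c "
from h import *
w=shot('wrist','w6.png')
for i in range(1): need([.4375,.1085,.13],0)"
```

```text
[0.45187433 0.01458015 0.04      ] [0.4518615  0.01643462 0.043     ]
[0.3916 0.1265 0.0135]
[0.4843 0.0911 0.0135]
[0.4197 0.0623 0.0135]
time: 4.9
position: [0.4529, 0.0151, 0.305]
tool_rot: [1.217, 1.202, -1.202]
ft_force: [1.5, -0.3, -3.4]
grip_width: 0.644
t 4.95 grasp pt now [0.4527 0.015  0.1384] grip 56.0 F [-0.8  1.3 -1.8] q [ 0.6   0.   -0.68  2.03 -0.    1.1  -0.09]
tool y [ 1.    -0.002  0.006] z [-0.002 -1.    -0.002]  shift(cur axes) mm [  8.4 -14.5 -93.7]  shift in final axes [  8.4 -14.3 -93.8]  turn [-0.0021 -0.0017 -0.0059]
```

View pics/w6.png

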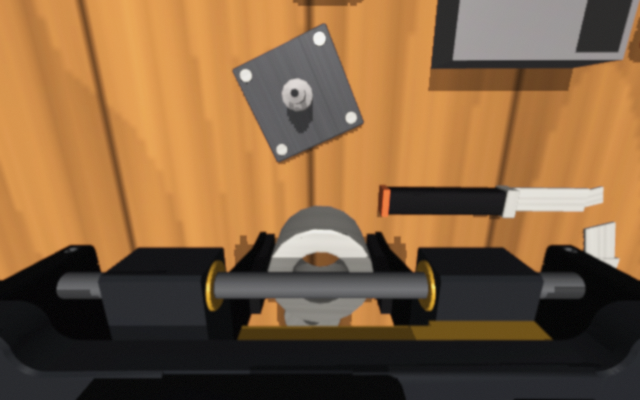

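```bash
python3 -m creep '[[0,-7,-47,0,0,0,50],[0,-7,-47,0,0,-0.005,50],[0,0,0,0,0,0,50],[0,0,0,0,0,0,50]]' ;python3 -c "
from h import *
w=shot('wrist','w7.png')
for i in range(3): w=get_image('wrist');need([.4375,.1085,.09],0)
e=shot('scene','s7.png',(330,150,490,270),5)"
```

```text
time: 5.35
position: [0.4359, 0.1095, 0.2987]
tool_rot: [1.206, 1.218, -1.212]
ft_force: [1.2, -0.6, -3.5]
grip_width: 0.64
t 5.45 grasp pt now [0.4353 0.108  0.135 ] grip 56.3 F [ 0.4 -0.1 -2.4] q [ 0.49  0.01 -0.79  2.03  0.    1.11 -0.3 ]
tool y [ 1.    -0.003 -0.007] z [-0.003 -1.    -0.003]  shift(cur axes) mm [45.   1.3 -0.8]  shift in final axes [45.   1.  -0.9]  turn [-0.0026 -0.0028  0.0073]
t 5.5 grasp pt now [0.4356 0.1078 0.1353] grip 56.0 F [ 0.2  0.  -3.5] q [ 0.49  0.01 -0.79  2.03  0.    1.11 -0.3 ]
tool y [ 1.    -0.004 -0.007] z [-0.004 -1.    -0.003]  shift(cur axes) mm [45.3  1.  -1. ]  shift in final axes [45.3  0.7 -1.2]  turn [-0.0035 -0.003   0.0068]
t 5.55 grasp pt now [0.4359 0.1078 0.1355] grip 55.7 F [-0.1 -0.3 -2.8] q [ 0.49  0.01 -0.79  2.03  0.    1.11 -0.3 ]
tool y [ 1.    -0.004 -0.006] z [-0.004 -1.    -0.003]  shift(cur axes) mm [45.5  0.9 -1.1]  shift in final axes [45.5  0.6 -1.2]  turn [-0.004  -0.0032  0.0064]
```

View pics/s7.png

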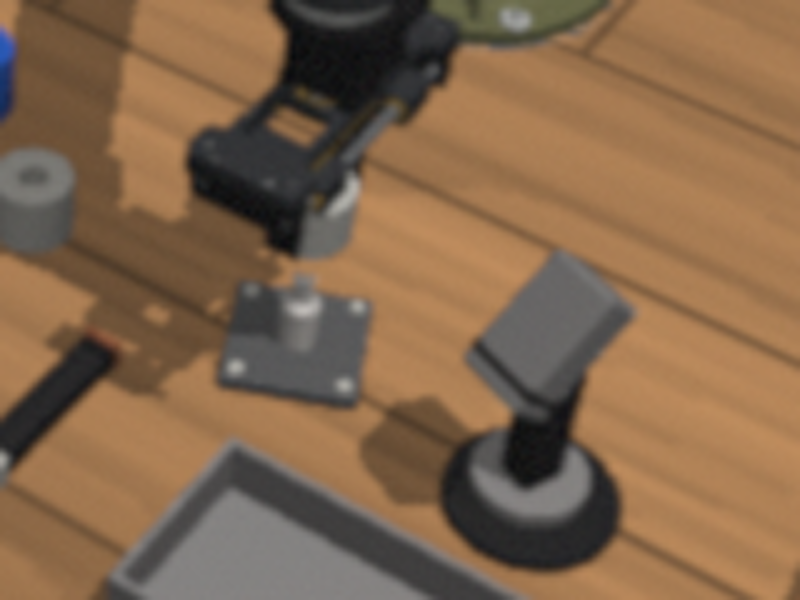

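View pics/w7.png

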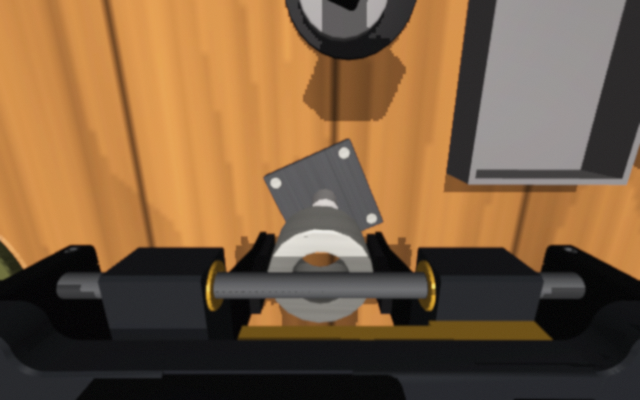

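```bash
python3 -m creep '[[20,1.5,-0.8,0,0,0.006,50],[15,0,0,0,0,0,50],[15,0,0,0,0,0,50],[10,0,0,0,0,0,50],[0,0,0,0,0,0,50]]' ;python3 -c "
from h import *
for i in range(2): w=get_image('wrist');need([.4375,.1085,.036],0)
e=shot('scene','s8.png',(330,150,490,270),5)"
```

```text
time: 6.1
position: [0.4378, 0.1089, 0.239]
tool_rot: [1.213, 1.212, -1.211]
ft_force: [0.5, 0.9, -2.7]
grip_width: 0.643
t 6.15 grasp pt now [0.4382 0.1098 0.0759] grip 56.0 F [-0.   0.3 -2.5] q [ 0.47  0.11 -0.79  2.09  0.09  0.98 -0.38]
tool y [ 1.    -0.003 -0.   ] z [-0.003 -1.    -0.004]  shift(cur axes) mm [39.9 -0.8  0.8]  shift in final axes [39.9 -0.8  0.7]  turn [-0.0026 -0.0036  0.0004]
t 6.2 grasp pt now [0.4388 0.11   0.0765] grip 55.5 F [ 1.2 -0.3 -2.6] q [ 0.47  0.11 -0.79  2.09  0.09  0.98 -0.38]
tool y [ 1.    -0.002  0.001] z [-0.002 -1.    -0.004]  shift(cur axes) mm [40.5 -1.2  1.1]  shift in final axes [40.5 -1.1  0.9]  turn [-0.0023 -0.0037 -0.001 ]
```

View pics/s8.png

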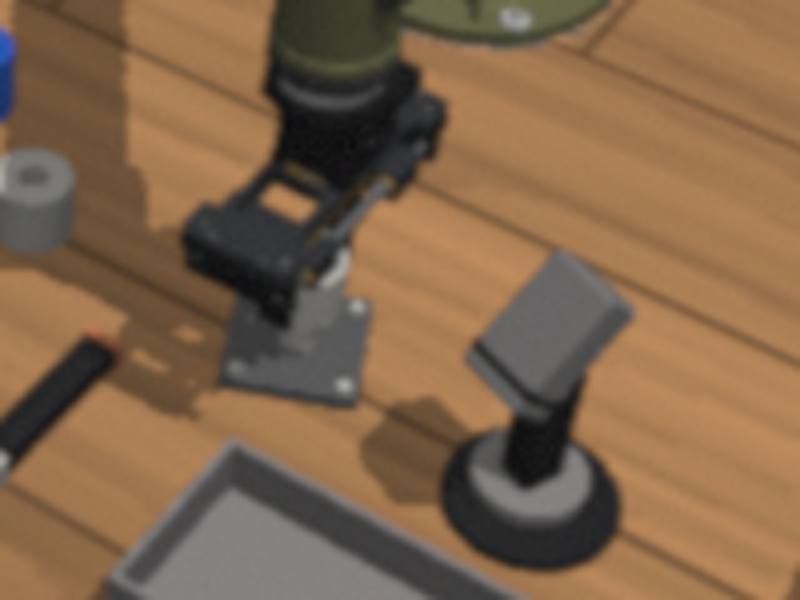

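```bash
python3 -m creep '[[10,-0.8,0,0,0,0,50],[10,0,0,0,0,0,50],[10,0,0,0,0,0,50],[0,0,0,0,0,0,50]]';  python3 -m creep '[[4,0,0,0,0,0,50],[2,0,0,0,0,0,50],[0,0,0,0,0,0,50]]';python3 -c "
from h import *
for i in range(2): w=get_image('wrist');need([.4375,.1085,.036],0)"
```

```text
time: 6.65
position: [0.4367, 0.1095, 0.2085]
tool_rot: [1.212, 1.213, -1.211]
ft_force: [-0.1, 0.2, -2.3]
grip_width: 0.645
time: 6.95
position: [0.4376, 0.1098, 0.2042]
tool_rot: [1.213, 1.21, -1.208]
ft_force: [-0.0, -0.4, -1.9]
grip_width: 0.643
t 7.0 grasp pt now [0.4379 0.1104 0.0404] grip 55.9 F [ 0.6  0.6 -2.8] q [ 0.44  0.18 -0.78  2.12  0.16  0.9  -0.43]
tool y [ 1.    -0.002  0.001] z [-0.002 -1.    -0.003]  shift(cur axes) mm [ 4.3 -0.2  1.3]  shift in final axes [ 4.3 -0.2  1.3]  turn [-0.0017 -0.0035 -0.0011]
t 7.05 grasp pt now [0.438  0.1104 0.0405] grip 55.7 F [ 0.3  0.4 -3.2] q [ 0.44  0.18 -0.78  2.12  0.16  0.9  -0.43]
tool y [ 1.    -0.002  0.001] z [-0.002 -1.    -0.003]  shift(cur axes) mm [ 4.5 -0.3  1.4]  shift in final axes [ 4.5 -0.3  1.3]  turn [-0.0017 -0.0034 -0.0014]
```

```bash
python3 -m creep '[[2,0,0,0,0,0,50],[0,0,0,0,0,0,50]]';  python3 -m creep '[[2,0,0,0,0,0,50],[0,0,0,0,0,0,50]]';python3 -m creep '[[1,0,0,0,0,0,50],[0,0,0,0,0,0,50]]';python3 -c "
from h import *
w=shot('wrist','w9.png');need([.4375,.1085,.036],0)
e=shot('scene','s9.png',(330,150,490,270),5)"
```

```text
time: 7.25
position: [0.4381, 0.1099, 0.2031]
tool_rot: [1.214, 1.209, -1.208]
ft_force: [-0.5, 0.5, 3.5]
grip_width: 0.645
time: 7.45
position: [0.4383, 0.1103, 0.2028]
tool_rot: [1.212, 1.209, -1.209]
ft_force: [-9.0, -2.2, 23.5]
grip_width: 0.643
time: 7.65
position: [0.4384, 0.1104, 0.2028]
tool_rot: [1.211, 1.208, -1.21]
ft_force: [-12.0, -2.8, 34.9]
grip_width: 0.642
t 7.7 grasp pt now [0.4385 0.1105 0.0388] grip 56.3 F [-11.9  -2.9  34.5] q [ 0.44  0.18 -0.78  2.12  0.16  0.9  -0.44]
tool y [ 1.    -0.002  0.001] z [-0.002 -1.    -0.   ]  shift(cur axes) mm [ 2.8 -0.9  1.9]  shift in final axes [ 2.8 -0.9  1.9]  turn [-0.002  -0.0005 -0.0006]
```

View pics/s9.png

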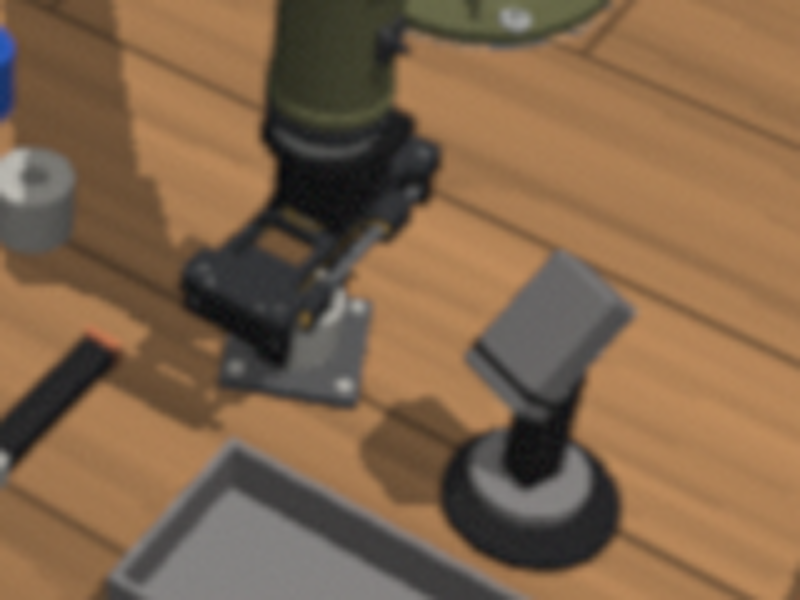

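```bash
python3 -m creep '[[-20,0,0,0,0,0,50],[-30,0,0,0,0,0,50],[-30,0,0,0,0,0,50],[-20,0,0,0,0,0,50],[0,0,0,0,0,0,50]]';  python3 -m creep '[[0,45,-15,0,0,0,50],[0,45,-15,0,0,0,50],[0,45,-15,0,0,0,50],[0,45,-18,0,0,0,50],[0,0,0,0,0,0,50]]';python3 -c "
from h import *
w=shot('wrist','w10.png');need([.6187,.176,.034],0)"
```

```text
time: 8.25
position: [0.4387, 0.1099, 0.3019]
tool_rot: [1.216, 1.205, -1.204]
ft_force: [0.4, 0.4, -2.6]
grip_width: 0.647
time: 8.75
position: [0.6216, 0.1733, 0.2944]
tool_rot: [1.216, 1.216, -1.209]
ft_force: [-1.1, -0.5, -3.0]
grip_width: 0.642
t 8.8 grasp pt now [0.6182 0.1739 0.1311] grip 56.3 F [-1.4  0.4 -3.2] q [ 0.27  0.49 -0.77  1.58  0.35  1.22 -0.56]
tool y [ 1.    -0.001 -0.005] z [-0.001 -1.    -0.006]  shift(cur axes) mm [97.1  0.1 -2.5]  shift in final axes [97.1 -0.3 -3.1]  turn [-0.0015 -0.0062  0.0049]
```

View pics/w10.png

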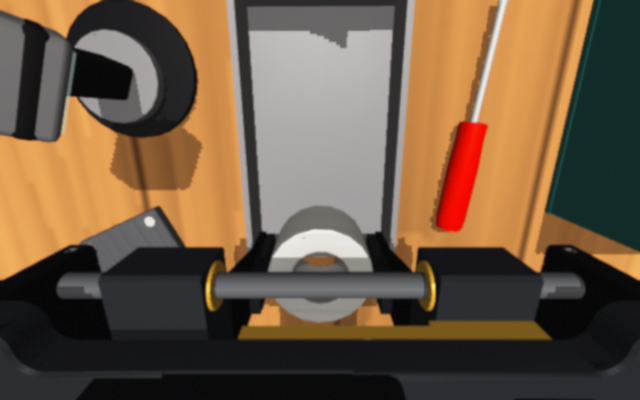

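```bash
python3 -m creep '[[30,0,-2,0,-0.005,0.004,50],[30,0,0,0,0,0,50],[20,0,0,0,0,0,50],[10,0,0,0,0,0,50],[0,0,0,0,0,0,50]]';  python3 -m creep '[[3,0,0,0,0,0,50],[3,0,0,0,0,0,50],[0,0,0,0,0,0,50]]';python3 -c "
from h import *
w=shot('wrist','w11.png');need([.6187,.176,.032],0)"
```

```text
time: 9.3
position: [0.6166, 0.1735, 0.2077]
tool_rot: [1.209, 1.205, -1.211]
ft_force: [-0.4, -0.1, -3.1]
grip_width: 0.647
time: 9.6
position: [0.6182, 0.1741, 0.2044]
tool_rot: [1.212, 1.203, -1.207]
ft_force: [-0.7, 0.5, -3.3]
grip_width: 0.642
t 9.65 grasp pt now [0.6192 0.1739 0.0404] grip 55.9 F [-0.3 -1.3 -3.3] q [ 0.23  0.58 -0.72  1.66  0.43  1.06 -0.62]
tool y [ 1.    -0.002  0.006] z [-0.002 -1.     0.002]  shift(cur axes) mm [ 8.4  0.4 -1.8]  shift in final axes [ 8.4  0.5 -1.8]  turn [-0.0019  0.0015 -0.0061]
```

View pics/w11.png

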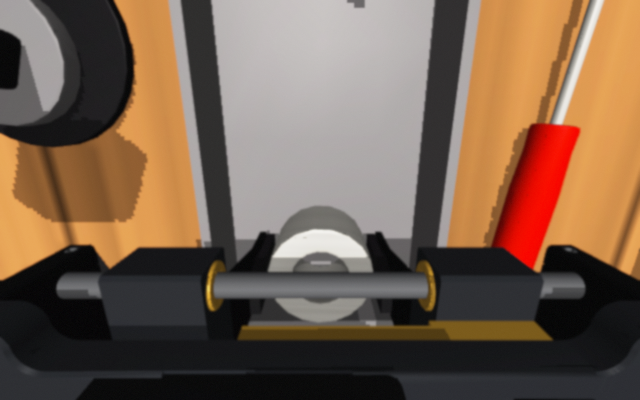

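```bash
python3 -m creep '[[5,0,0,0,0,0,50],[3,0,0,0,0,0,50],[0,0,0,0,0,0,50]]';  python3 -m creep '[[1,0,0,0,0,0,50],[0,0,0,0,0,0,50]]'
```

```text
time: 9.95
position: [0.6182, 0.1741, 0.1962]
tool_rot: [1.212, 1.203, -1.208]
ft_force: [-1.6, -1.1, 1.5]
grip_width: 0.642
time: 10.15
position: [0.6183, 0.1742, 0.1962]
tool_rot: [1.212, 1.203, -1.208]
ft_force: [-3.1, -1.5, 7.7]
grip_width: 0.649
```

Seated on the tray floor. Release a little, then rise and look for the next.

```bash
python3 -m creep '[[0,0,0,0,0,0,70],[0,0,0,0,0,0,70],[0,0,0,0,0,0,70],[-10,0,0,0,0,0,70],[-30,0,0,0,0,0,70]]';  python3 -m creep '[[-40,0,0,0,0,0,80],[-40,0,0,0,0,0,87],[-20,-45,15,0,0,0,87],[0,-45,45,0,0,0,87],[0,0,0,0,0,0,87]]'; python3 sl.py; python3 -c "
from h import *
d=shot('top','t12.png',(170,140,490,290),2.5);need([.45,-.097,.032],0)"
```

```text
time: 10.65
position: [0.6167, 0.1735, 0.2325]
tool_rot: [1.208, 1.207, -1.212]
ft_force: [-0.3, -0.1, 0.3]
grip_width: 0.801
time: 11.15
position: [0.5346, 0.1204, 0.3332]
tool_rot: [1.207, 1.198, -1.217]
ft_force: [0.4, -1.0, 0.0]
grip_width: 0.993
px [276.1 142.5] [276.9 165.2] w 16.25 C [ 0.4351 -0.3826] L 61.7 top px [412.2 240. ]
px [293.9 157.8] [294.  179.5] w 16.25 C [ 0.4554 -0.2811] L 53.6 top px [383.6 235.4]
px [334.8 179. ] [335.1 200.2] w 17.0 C [ 0.4488 -0.0993] L 46.5 top px [333.8 238.8]
t 11.3 grasp pt now [0.5397 0.1241 0.1706] grip 86.9 F [ 0.7  0.2 -0.8] q [ 0.46  0.25 -0.83  1.77  0.2   1.21 -0.43]
tool y [ 1.    -0.003  0.007] z [-0.003 -1.     0.002]  shift(cur axes) mm [138.4 -88.9 221.4]  shift in final axes [138.6 -88.5 221.4]  turn [-0.0026  0.0017 -0.007 ]
```

View pics/t12.png

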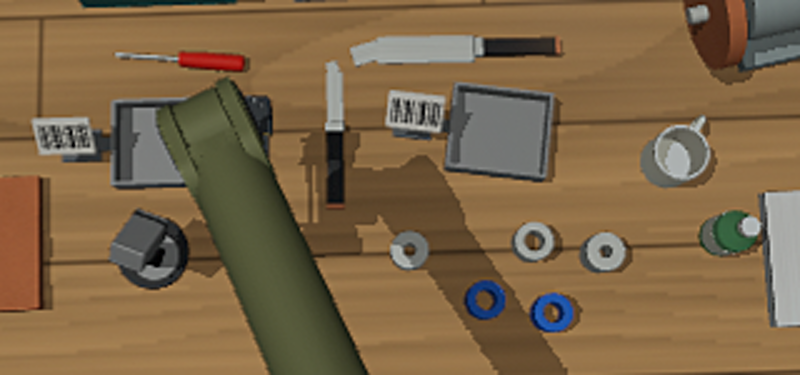

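```bash
python3 -m creep '[[0,-23,44,0,0.002,-0.006,87],[0,-23,44,0,0,0,87],[0,-23,44,0,0,0,87],[25,-23,44,0,0,0,87],[25,0,43,0,0,0,87]]'; python3 -m creep '[[0,0,0,0,0,0,87],[0,0,0,0,0,0,87]]'; python3 -c "
from wg import *
w=shot('wrist','w13.png');need([.4475,-.0953,.032],0)
for b in white_blobs(w,(270,150,370,270),150): print(np.round(b,1),cast(w,b[:2],.048).round(4))"
```

```text
time: 11.8
position: [0.4479, -0.0903, 0.2872]
tool_rot: [1.209, 1.207, -1.209]
ft_force: [0.5, -0.2, 0.4]
grip_width: 0.999
time: 12.0
position: [0.449, -0.0897, 0.2861]
tool_rot: [1.212, 1.211, -1.21]
ft_force: [0.8, 1.1, 0.5]
grip_width: 1.001
t 12.05 grasp pt now [ 0.4495 -0.0883  0.1227] grip 86.8 F [ 0.5  1.  -1.3] q [ 0.81  0.04 -0.68  2.03  0.03  1.08  0.12]
tool y [ 1. -0.  0.] z [-0.    -1.    -0.002]  shift(cur axes) mm [90.7 -1.9  6.9]  shift in final axes [90.7 -1.9  6.7]  turn [-0.     -0.0023 -0.0001]
[ 318.4  220.6 2634.7] [ 0.4475 -0.0929  0.048 ]
```

View pics/w13.png

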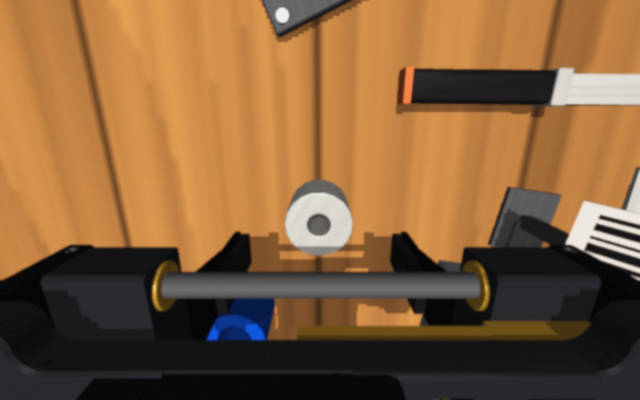

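```bash
python3 -m creep '[[46,-2,6.5,0,-0.002,0,87],[46,0,0,0,0,0,87],[0,0,0,0,0,0,87],[0,0,0,0,0,0,50],[0,0,0,0,0,0,50]]';  python3 -m creep '[[0,0,0,0,0,0,50],[0,0,0,0,0,0,50],[0,0,0,0,0,0,50],[0,0,0,0,0,0,50]]'; python3 -c "
from h import *
w=shot('wrist','w14.png')
for i in range(2): w=get_image('wrist');need([.4475,-.095,.030],0)"
```

```text
time: 12.55
position: [0.4479, -0.0956, 0.1968]
tool_rot: [1.209, 1.205, -1.208]
ft_force: [0.5, 0.1, 0.3]
grip_width: 0.89
time: 12.95
position: [0.4467, -0.0966, 0.1955]
tool_rot: [1.209, 1.205, -1.211]
ft_force: [-0.5, -0.6, 7.5]
grip_width: 0.631
t 13.05 grasp pt now [ 0.4469 -0.097   0.0314] grip 54.7 F [-0.2  0.4  7.2] q [ 0.79  0.19 -0.67  2.11  0.16  0.88  0.03]
tool y [ 1.    -0.002  0.001] z [-0.002 -1.     0.003]  shift(cur axes) mm [ 1.4  0.8 -1.6]  shift in final axes [ 1.4  0.8 -1.6]  turn [-0.0018  0.0027 -0.001 ]
t 13.1 grasp pt now [ 0.4469 -0.097   0.0314] grip 55.1 F [-1.6 -0.3  6.5] q [ 0.79  0.19 -0.67  2.11  0.16  0.88  0.03]
tool y [ 1.    -0.002  0.001] z [-0.002 -1.     0.003]  shift(cur axes) mm [ 1.4  0.7 -1.6]  shift in final axes [ 1.4  0.8 -1.6]  turn [-0.0018  0.0026 -0.001 ]
```

View pics/w14.png

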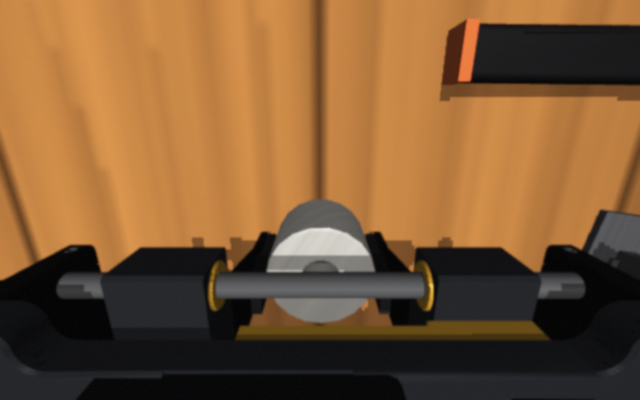

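```bash
python3 -c "
from h import *
w=get_image('wrist')
for p in((321,322),(321,228),(268,276),(374,276)): print(p,cast(w,p,.048).round(4))
need([.4375,.1085,.15],0)
"; python3 -m creep '[[-30,0,0,0,0,0,50],[-40,0,0,0,0,0,50],[-40,0,0,0,0,0,50],[0,0,0,0,0,0,50]]';python3 -c "
from h import *
w=shot('wrist','w15.png')
need([.4375,.1085,.14],0)"
```

```text
(321, 322) [ 0.4475 -0.1234  0.048 ]
(321, 228) [ 0.4476 -0.0694  0.048 ]
(268, 276) [ 0.4209 -0.0954  0.048 ]
(374, 276) [ 0.4743 -0.0956  0.048 ]
t 13.15 grasp pt now [ 0.4469 -0.097   0.0314] grip 55.0 F [-1.5 -0.7  7.4] q [ 0.79  0.19 -0.67  2.11  0.16  0.88  0.03]
tool y [ 1.    -0.002  0.001] z [-0.002 -1.     0.003]  shift(cur axes) mm [-119.1   -9.5 -204.7]  shift in final axes [-118.6   -9.3 -205.1]  turn [-0.0018  0.0026 -0.001 ]
time: 13.55
position: [0.448, -0.0963, 0.309]
tool_rot: [1.21, 1.199, -1.208]
ft_force: [0.3, 0.3, -2.3]
grip_width: 0.626
t 13.6 grasp pt now [ 0.4474 -0.097   0.1423] grip 54.8 F [-0.8 -0.9 -4.3] q [ 0.84  0.01 -0.69  2.01  0.01  1.11  0.15]
tool y [ 1.    -0.002  0.003] z [-0.002 -1.     0.004]  shift(cur axes) mm [   1.5   -9.8 -204.8]  shift in final axes [   2.3   -9.3 -204.9]  turn [-0.0023  0.0041 -0.0033]
```

View pics/w15.png

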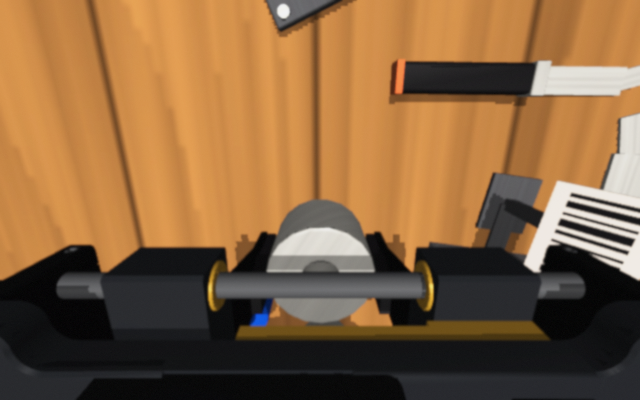

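```bash
python3 -m creep '[[0,-2,-41,0,0.004,-0.003,50],[0,-2,-41,0,0,0,50],[0,-2,-41,0,0,0,50],[0,-2,-41,0,0,0,50],[0,-2,-41,0,0,0,50]]'; python3 -m creep '[[0,0,0,0,0,0,50],[0,0,0,0,0,0,50]]';python3 -c "
from h import *
w=shot('wrist','w16.png')
for i in range(2): w=get_image('wrist');need([.4378,.1088,.11],0)
e=shot('scene','s16.png',(330,150,490,270),5)"
```

```text
time: 14.1
position: [0.435, 0.1099, 0.3027]
tool_rot: [1.209, 1.215, -1.215]
ft_force: [0.7, -0.7, -3.4]
grip_width: 0.627
time: 14.3
position: [0.4354, 0.1093, 0.303]
tool_rot: [1.206, 1.217, -1.213]
ft_force: [0.7, -0.7, -2.6]
grip_width: 0.628
t 14.4 grasp pt now [0.4349 0.1079 0.1393] grip 54.8 F [ 0.1 -0.9 -3. ] q [ 0.63  0.01 -0.92  2.03  0.    1.12 -0.29]
tool y [ 1.    -0.003 -0.007] z [-0.003 -1.    -0.002]  shift(cur axes) mm [29.3  2.  -1.2]  shift in final axes [29.3  1.8 -1.2]  turn [-0.003  -0.0019  0.0065]
t 14.45 grasp pt now [0.4352 0.1076 0.1396] grip 54.8 F [ 0.8  0.3 -2.8] q [ 0.63  0.01 -0.92  2.03  0.    1.12 -0.29]
tool y [ 1.    -0.004 -0.006] z [-0.004 -1.    -0.002]  shift(cur axes) mm [29.6  1.8 -1.4]  shift in final axes [29.6  1.6 -1.5]  turn [-0.004  -0.002   0.0061]
```

View pics/w16.png

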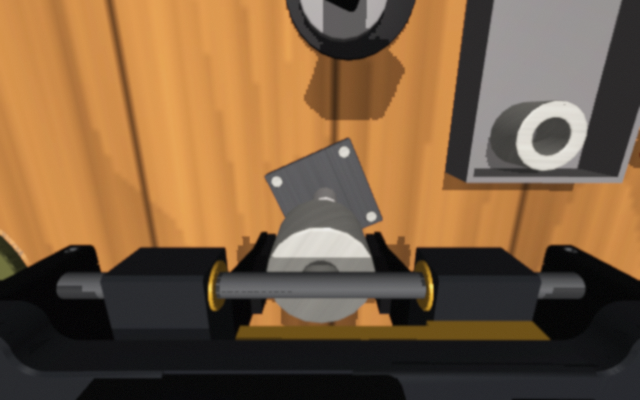

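View pics/s16.png

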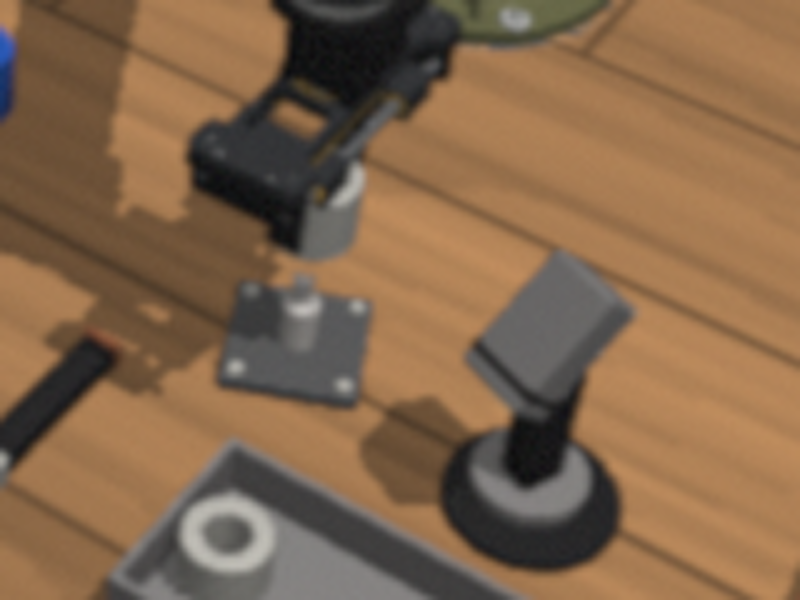

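```bash
python3 -m creep '[[15,2,-1,0,-0.002,0.006,50],[14,0,0,0,0,0,50],[0,0,0,0,0,0,50],[0,0,0,0,0,0,50]]'; python3 -c "
from h import *
w=shot('wrist')
for i in range(2): w=get_image('wrist');need([.4378,.1088,.11],0)"
```

```text
time: 14.9
position: [0.4383, 0.1094, 0.2752]
tool_rot: [1.212, 1.208, -1.21]
ft_force: [-0.0, -0.5, -3.0]
grip_width: 0.63
t 15.0 grasp pt now [0.4391 0.1098 0.112 ] grip 54.9 F [-0.1 -0.2 -3. ] q [ 0.61  0.06 -0.93  2.05  0.06  1.05 -0.34]
tool y [ 1.    -0.002  0.002] z [-0.002 -1.    -0.001]  shift(cur axes) mm [ 2.  -0.9  1. ]  shift in final axes [ 2.  -0.9  1. ]  turn [-0.0021 -0.0006 -0.0025]
t 15.05 grasp pt now [0.4392 0.1099 0.1121] grip 55.0 F [-1.1 -0.3 -3.3] q [ 0.61  0.06 -0.93  2.05  0.06  1.05 -0.34]
tool y [ 1.    -0.002  0.003] z [-0.002 -1.    -0.   ]  shift(cur axes) mm [ 2.1 -0.9  1. ]  shift in final axes [ 2.1 -0.9  1. ]  turn [-0.002  -0.0004 -0.0029]
```

```bash
python3 -m creep '[[3,-1.5,1,0,0,-0.002,50],[7,0,0,0,0,0,50],[0,0,0,0,0,0,50]]'; python3 -m creep '[[6,0,0,0,0,0,50],[6,0,0,0,0,0,50],[0,0,0,0,0,0,50]]'; python3 -c "
from h import *
w=shot('wrist')
for i in range(1): w=get_image('wrist');need([.4378,.1088,.079],0)"
```

```text
time: 15.35
position: [0.4364, 0.1086, 0.2647]
tool_rot: [1.21, 1.21, -1.212]
ft_force: [-0.6, 0.0, -3.5]
grip_width: 0.628
time: 15.65
position: [0.4365, 0.1087, 0.2526]
tool_rot: [1.21, 1.21, -1.212]
ft_force: [0.7, -0.3, -2.4]
grip_width: 0.633
t 15.75 grasp pt now [0.4368 0.109  0.0894] grip 54.5 F [ 0.8  0.9 -2.9] q [ 0.6   0.1  -0.92  2.08  0.09  1.01 -0.37]
tool y [ 1.    -0.002 -0.001] z [-0.002 -1.    -0.001]  shift(cur axes) mm [10.4  1.   0.1]  shift in final axes [10.4  0.9  0.1]  turn [-0.0016 -0.0007  0.0006]
```

```bash
python3 -m creep '[[4,0.5,0,0,0,0,50],[4,0,0,0,0,0,50],[0,0,0,0,0,0,50]]'; python3 -m creep '[[1,0,0,0,0,0,50],[0,0,0,0,0,0,50]]';python3 -m creep '[[1,0,0,0,0,0,50],[0,0,0,0,0,0,50]]';python3 -m creep '[[1,0,0,0,0,0,50],[0,0,0,0,0,0,50]]'; python3 -c "
from h import *
need([.4378,.1088,.079],0)
e=shot('scene','s17.png',(330,150,490,270),5)"
```

```text
time: 16.05
position: [0.4372, 0.1087, 0.245]
tool_rot: [1.21, 1.21, -1.211]
ft_force: [-0.1, -0.7, -2.0]
grip_width: 0.629
time: 16.25
position: [0.4374, 0.1088, 0.2446]
tool_rot: [1.211, 1.209, -1.21]
ft_force: [0.6, 0.6, -2.5]
grip_width: 0.629
time: 16.45
position: [0.4376, 0.1088, 0.2439]
tool_rot: [1.211, 1.208, -1.21]
ft_force: [-0.0, -0.1, -0.4]
grip_width: 0.63
time: 16.65
position: [0.4377, 0.109, 0.2435]
tool_rot: [1.211, 1.208, -1.211]
ft_force: [-2.8, -1.2, 8.2]
grip_width: 0.627
t 16.65 grasp pt now [0.4378 0.1089 0.0795] grip 54.5 F [-2.8 -1.2  8.2] q [ 0.59  0.12 -0.92  2.08  0.12  0.99 -0.4 ]
tool y [ 1.    -0.002  0.   ] z [-0.002 -1.     0.   ]  shift(cur axes) mm [0.5 0.1 0.2]  shift in final axes [0.5 0.1 0.2]  turn [-0.0019  0.0002 -0.0002]
```

View pics/s17.png

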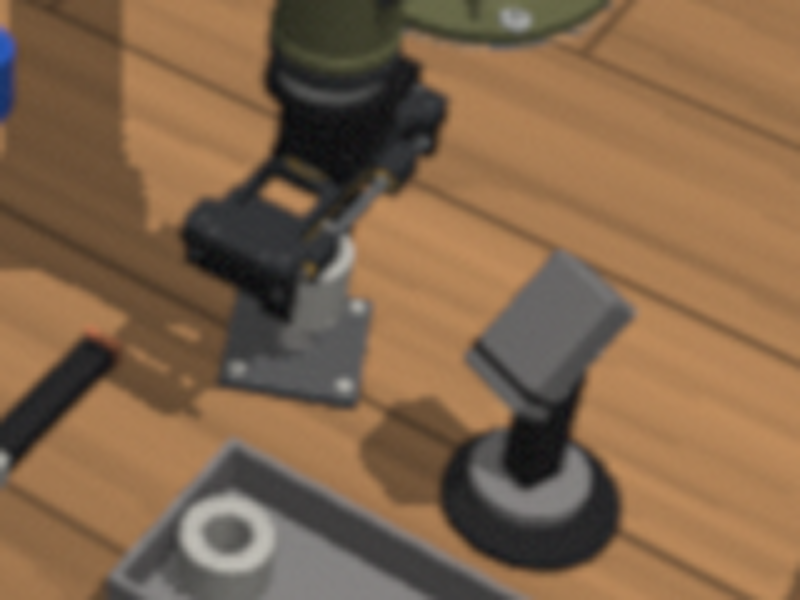

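```bash
python3 -m creep '[[1,0,0,0,0,0,50],[0,0,0,0,0,0,50]]'; python3 -m creep '[[-21,0,0,0,0,0,50],[-30,0,0,0,0,0,50],[-30,0,0,0,0,0,50],[0,0,40,0,0,0,50],[0,0,45,0,0,0,50]]';  python3 -m creep '[[0,20,42,0,0,0,50],[0,20,42,0,0,0,50],[0,20,42,0,0,0,50],[0,20,42,0,0,0,50],[0,20,42,0,0,0,50]]'; python3 -m creep '[[0,25,27,0,0,0,50],[0,25,27,0,0,0,50],[0,26,30,0,0,0,50],[0,0,0,0.1455,0,0,50],[0,0,0,0,0,0,50]]';python3 -c "
from h import *
w=shot('wrist','w18.png');need([.615,-.271,.04],-.147)"
```

```text
time: 16.9
position: [0.4379, 0.1092, 0.2433]
tool_rot: [1.21, 1.208, -1.211]
ft_force: [-4.5, -2.2, 14.1]
grip_width: 0.633
time: 17.4
position: [0.4377, 0.0245, 0.3239]
tool_rot: [1.208, 1.208, -1.204]
ft_force: [0.8, -0.7, -2.9]
grip_width: 0.632
time: 17.9
position: [0.5374, -0.1883, 0.322]
tool_rot: [1.211, 1.209, -1.211]
ft_force: [1.2, 0.7, -2.9]
grip_width: 0.63
time: 18.4
position: [0.6129, -0.2716, 0.3207]
tool_rot: [1.319, 1.138, -1.319]
ft_force: [-0.6, -0.0, -2.8]
grip_width: 0.631
t 18.45 grasp pt now [ 0.6125 -0.2699  0.1573] grip 54.5 F [ 0.3 -0.5 -3. ] q [ 0.8   0.47 -0.57  1.48  0.26  1.26  0.06]
tool y [ 0.99  -0.144 -0.002] z [-0.144 -0.99  -0.002]  shift(cur axes) mm [117.3   2.5   0.6]  shift in final axes [117.3   2.3   0.4]  turn [ 0.0024 -0.0018  0.0017]
```

View pics/w18.png

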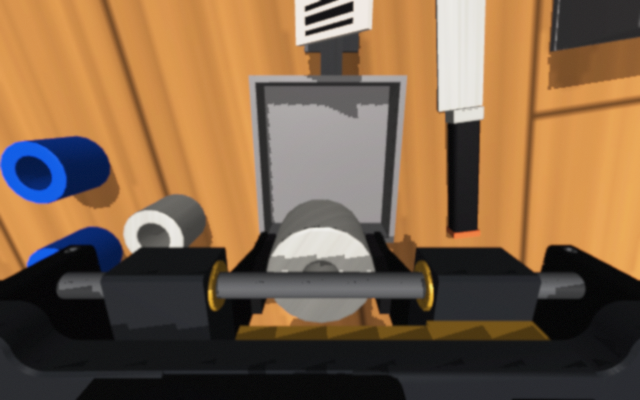

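```bash
python3 -m creep '[[30,2.3,0,0,0,0,50],[30,0,0,0,0,0,50],[0,0,0,0,0,0,50]]'; python3 -c "
from h import *
w=shot('wrist','w19.png');need([.615,-.271,.037],-.147)"
```

```text
time: 18.75
position: [0.6127, -0.2693, 0.258]
tool_rot: [1.312, 1.147, -1.319]
ft_force: [-0.4, 1.1, -3.6]
grip_width: 0.633
t 18.8 grasp pt now [ 0.613  -0.2692  0.0966] grip 54.5 F [ 0.7 -0.6 -2.2] q [ 0.79  0.53 -0.56  1.54  0.29  1.17  0.03]
tool y [ 0.99  -0.143 -0.005] z [-0.143 -0.99  -0.002]  shift(cur axes) mm [59.6  1.7  1.3]  shift in final axes [59.6  1.4  1.2]  turn [ 0.0031 -0.0018  0.005 ]
```

View pics/w19.png

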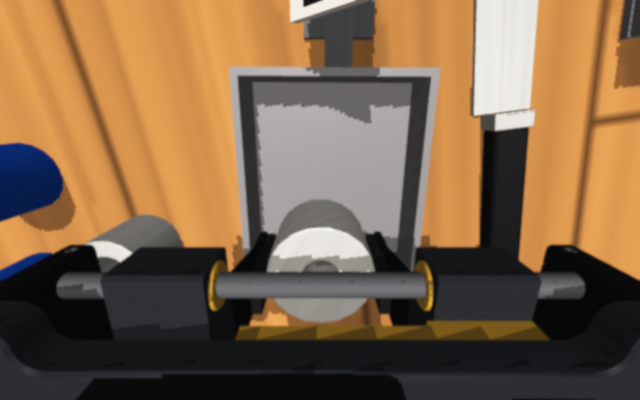

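```bash
python3 -c "
from h import *
w=get_image('wrist')
a=cast(w,(231,68),.045);b=cast(w,(440,68),.045);print(a.round(4),b.round(4),np.linalg.norm(a-b),np.degrees(np.arctan2(*(b-a)[[1,0]])))
v=(b-a)/np.linalg.norm(b-a);n=np.array([v[1],-v[0],0]);print('ctr',((a+b)/2+.075*n).round(4), 'slot',((a+b)/2+.110*n).round(4),'slot2',((a+b)/2+.043*n).round(4))
c=cast(w,(245,245),.045);print((c-(a+b)/2)@v)
"
```

```text
[ 0.5734 -0.1556  0.045 ] [ 0.7021 -0.1745  0.045 ] 0.13012939876021054 -8.34333627286589
ctr [ 0.6268 -0.2392  0.045 ] slot [ 0.6218 -0.2739  0.045 ] slot2 [ 0.6315 -0.2076  0.045 ]
-0.06550312865653773
```

```bash
python3 -m creep '[[20,6.5,2,0,0,0.004,50],[15,0,0,0,0,0,50],[15,0,0,0,0,0,50],[0,0,0,0,0,0,50]]'; python3 -c "
from h import *
w=shot('wrist','w20.png');need([.6205,-.272,.0365],-.147)"
```

```text
time: 19.25
position: [0.6201, -0.2734, 0.2102]
tool_rot: [1.317, 1.137, -1.316]
ft_force: [-0.3, 0.1, -3.4]
grip_width: 0.631
t 19.3 grasp pt now [ 0.6209 -0.2733  0.0474] grip 55.2 F [-0.3 -0.2 -1.9] q [ 0.77  0.59 -0.54  1.56  0.32  1.09  0.01]
tool y [ 0.989 -0.146  0.001] z [-0.146 -0.989 -0.001]  shift(cur axes) mm [10.9 -0.4 -1.4]  shift in final axes [10.9 -0.3 -1.4]  turn [ 0.0002 -0.0011 -0.0014]
```

View pics/w20.png

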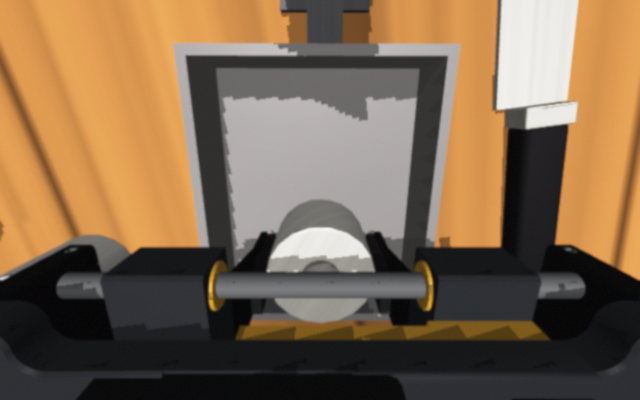

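```bash
python3 -m creep '[[6,0,0,0,0,0,50],[4,0,0,0,0,0,50],[0,0,0,0,0,0,50]]';python3 -m creep '[[1,0,0,0,0,0,50],[0,0,0,0,0,0,50]]';python3 -m creep '[[1,0,0,0,0,0,50],[0,0,0,0,0,0,50]]'
```

```text
time: 19.6
position: [0.6212, -0.2737, 0.2021]
tool_rot: [1.319, 1.134, -1.314]
ft_force: [-0.3, -0.1, -2.6]
grip_width: 0.628
time: 19.8
position: [0.6214, -0.2737, 0.2017]
tool_rot: [1.319, 1.133, -1.314]
ft_force: [0.3, -0.2, -2.9]
grip_width: 0.631
time: 20.0
position: [0.6215, -0.2737, 0.2007]
tool_rot: [1.319, 1.133, -1.313]
ft_force: [-0.1, 0.1, -2.6]
grip_width: 0.634
```

```bash
python3 -m creep '[[1,0,0,0,0,0,50],[0,0,0,0,0,0,50]]';python3 -m creep '[[1,0,0,0,0,0,50],[0,0,0,0,0,0,50]]'; python3 -c "
from h import *
need([.6205,-.272,.0365],-.147)"
```

```text
time: 20.2
position: [0.6216, -0.2737, 0.2006]
tool_rot: [1.319, 1.132, -1.314]
ft_force: [-1.1, 0.1, 4.1]
grip_width: 0.628
time: 20.4
position: [0.6216, -0.2737, 0.2005]
tool_rot: [1.318, 1.132, -1.314]
ft_force: [-3.6, 2.1, 9.6]
grip_width: 0.632
t 20.4 grasp pt now [ 0.6223 -0.2738  0.0365] grip 55.0 F [-3.6  2.1  9.6] q [ 0.77  0.6  -0.53  1.56  0.33  1.07  0.01]
tool y [ 0.989 -0.147  0.004] z [-0.147 -0.989  0.   ]  shift(cur axes) mm [ 0.  -1.3 -1.5]  shift in final axes [ 0.  -1.3 -1.5]  turn [-0.0003  0.0003 -0.0042]
```

Seated. Release, rise, and rotate back while heading to the 56.

```bash
python3 -m creep '[[0,0,0,0,0,0,70],[0,0,0,0,0,0,70],[0,0,0,0,0,0,70],[-10,0,0,0,0,0,70],[-30,0,0,0,0,0,70]]';  python3 -m creep '[[-40,0,0,0,0,0,80],[-30,0,0,-0.147,0,0,87],[0,-40,0,0,0,0,87],[0,-40,0,0,0,0,87],[0,-40,0,0,0,0,87]]'; python3 -m creep '[[0,-20,0,0,0,0,87],[0,0,0,0,0,0,87],[0,0,0,0,0,0,87]]'; python3 sl.py; python3 -c "
from h import *
d=shot('top','t21.png',(170,140,490,290),2.5);w=shot('wrist','w21.png');need([.455,-.278,.036],0)"
```

```text
time: 20.9
position: [0.6198, -0.2735, 0.2358]
tool_rot: [1.318, 1.139, -1.317]
ft_force: [0.2, -0.1, -0.3]
grip_width: 0.8
time: 21.4
position: [0.4999, -0.2734, 0.3086]
tool_rot: [1.211, 1.205, -1.206]
ft_force: [0.2, -0.3, -0.1]
grip_width: 0.992
time: 21.7
position: [0.4814, -0.2738, 0.3089]
tool_rot: [1.211, 1.204, -1.206]
ft_force: [0.3, 0.4, -0.8]
grip_width: 0.997
px [293.7 157.8] [294.2 179.2] w 16.75 C [ 0.4539 -0.2813] L 52.7 top px [383.6 235.8]
t 21.9 grasp pt now [ 0.483  -0.2732  0.144 ] grip 86.9 F [ 0.  -0.6  0.1] q [ 1.02  0.24 -0.63  1.8   0.15  1.15  0.35]
tool y [1.    0.001 0.005] z [ 0.001 -1.    -0.   ]  shift(cur axes) mm [107.9 -27.7   4.8]  shift in final axes [108.  -27.1   4.8]  turn [ 0.0012 -0.0005 -0.005 ]
```

View pics/t21.png

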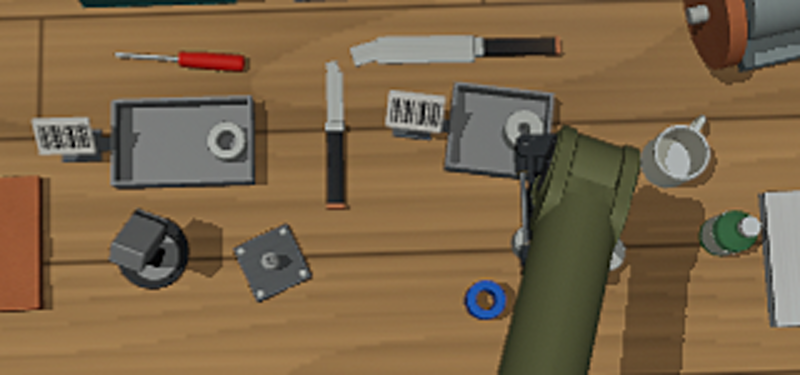

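View pics/w21.png

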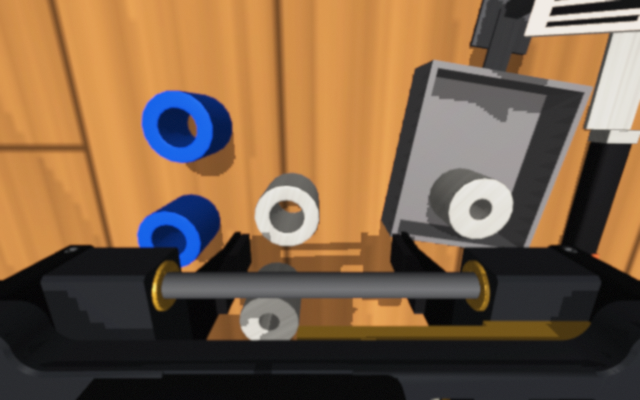

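```bash
python3 -c "
from h import *
w=get_image('wrist')
print('56',cast(w,(287.5,216),.056).round(4),'blues',cast(w,(163,238),.056).round(4),cast(w,(178,126),.056).round(4))
d=cast(w,(256,212),.056)-cast(w,(319,212),.056);print(np.linalg.norm(d))
need([.4545,-.278,.12],0)"
```

```text
56 [ 0.4556 -0.2781  0.056 ] blues [ 0.3461 -0.2984  0.056 ] [ 0.3729 -0.2033  0.056 ]
0.05371041375007898
t 21.95 grasp pt now [ 0.4828 -0.2732  0.1439] grip 87.0 F [-0.4 -0.9 -0.2] q [ 1.02  0.24 -0.63  1.8   0.15  1.15  0.35]
tool y [1.    0.001 0.005] z [ 0.001 -1.    -0.001]  shift(cur axes) mm [ 23.8 -27.6   4.7]  shift in final axes [ 23.9 -27.5   4.7]  turn [ 0.0011 -0.0005 -0.0047]
```

```bash
python3 -m creep '[[14,-28,5,0,0,-0.005,87],[0,0,0,0,0,0,87],[47,0,0,0,0,0,87],[47,0,0,0,0,0,87],[0,0,0,0,0,0,87]]';  python3 -m creep '[[0,0,0,0,0,0,50],[0,0,0,0,0,0,50],[0,0,0,0,0,0,50],[0,0,0,0,0,0,50],[0,0,0,0,0,0,50]]'; python3 -m creep '[[0,0,0,0,0,0,50]]'; python3 -c "
from h import *
w=shot('wrist','w22.png')
for i in range(2): w=get_image('wrist');need([.4475,-.095,.036],0)
for p in((321,322),(321,228),(268,276),(374,276)): print(p,cast(w,p,.056).round(4))"
```

```text
time: 22.45
position: [0.4506, -0.277, 0.1943]
tool_rot: [1.21, 1.223, -1.213]
ft_force: [-0.9, 0.4, -0.5]
grip_width: 1.0
time: 22.95
position: [0.4535, -0.279, 0.2011]
tool_rot: [1.209, 1.207, -1.209]
ft_force: [4.1, 0.4, 0.8]
grip_width: 0.639
time: 23.05
position: [0.4536, -0.279, 0.2011]
tool_rot: [1.209, 1.207, -1.209]
ft_force: [1.4, 1.0, 4.4]
grip_width: 0.622
t 23.15 grasp pt now [ 0.4539 -0.2792  0.0371] grip 54.2 F [1.5 0.5 5.8] q [ 1.02  0.33 -0.59  1.94  0.23  0.94  0.32]
tool y [ 1.    -0.     0.001] z [-0.    -1.     0.002]  shift(cur axes) mm [   0.8   -6.3 -183.9]  shift in final axes [   1.1   -6.2 -183.9]  turn [-0.0003  0.0016 -0.0012]
t 23.2 grasp pt now [ 0.4539 -0.2792  0.0371] grip 54.7 F [1.  0.6 6.2] q [ 1.02  0.33 -0.59  1.94  0.23  0.94  0.32]
tool y [ 1.    -0.     0.001] z [-0.    -1.     0.002]  shift(cur axes) mm [   0.8   -6.3 -184. ]  shift in final axes [   1.1   -6.2 -184. ]  turn [-0.0004  0.0016 -0.0012]
(321, 322) [ 0.4546 -0.3036  0.056 ]
(321, 228) [ 0.4546 -0.2506  0.056 ]
(268, 276) [ 0.4284 -0.2762  0.056 ]
(374, 276) [ 0.4808 -0.2763  0.056 ]
```

View pics/w22.png

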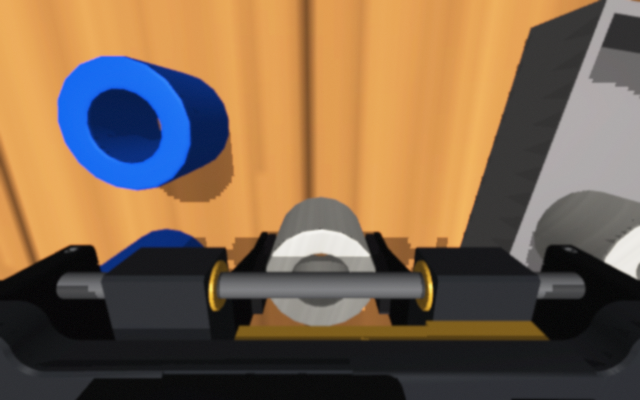

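```bash
python3 -m creep '[[-25,0,0,0,0,0,50],[-40,0,0,0,0,0,50],[-40,0,0,0,0,0,50],[0,-1.6,-43,0,0,0,50],[0,-1.6,-43,0,0,0,50]]'; python3 -m creep '[[0,-1.6,-43,0,0,0,50],[0,-1.6,-43,0,0,0,50],[0,-1.6,-43,0,0,0,50],[0,-1.6,-43,0,0,0,50],[0,-1.6,-43,0,0,0,50]]'; python3 -m creep '[[0,-1.6,-43,0,0,0,50],[0,-1.6,-42,0,0,0,50],[0,0,0,0,0,0,50],[0,0,0,0,0,0,50]]'; python3 -c "
from h import *
w=shot('wrist','w23.png')
for i in range(2): w=get_image('wrist');need([.4375,.1085,.115],0)"
```

```text
time: 23.7
position: [0.4494, -0.1927, 0.3054]
tool_rot: [1.212, 1.207, -1.212]
ft_force: [0.6, 1.6, -3.9]
grip_width: 0.624
time: 24.2
position: [0.4406, 0.0239, 0.304]
tool_rot: [1.207, 1.21, -1.212]
ft_force: [1.6, 0.5, -3.3]
grip_width: 0.623
time: 24.6
position: [0.4379, 0.108, 0.3041]
tool_rot: [1.205, 1.212, -1.21]
ft_force: [-0.3, -0.4, -3.4]
grip_width: 0.622
t 24.7 grasp pt now [0.438  0.1059 0.1401] grip 54.4 F [ 0.5  0.  -3.5] q [ 0.71  0.01 -1.    2.02  0.01  1.12 -0.3 ]
tool y [ 1.    -0.002 -0.003] z [-0.002 -1.     0.001]  shift(cur axes) mm [25.1 -0.8 -2.5]  shift in final axes [25.1 -0.9 -2.4]  turn [-0.0017  0.0011  0.0026]
t 24.75 grasp pt now [0.4382 0.1057 0.1402] grip 54.4 F [-1.  -0.5 -3. ] q [ 0.71  0.01 -1.    2.02  0.01  1.12 -0.3 ]
tool y [ 1.    -0.003 -0.002] z [-0.003 -1.     0.001]  shift(cur axes) mm [25.2 -1.  -2.7]  shift in final axes [25.2 -1.1 -2.7]  turn [-0.0026  0.0009  0.0023]
```

View pics/w23.png

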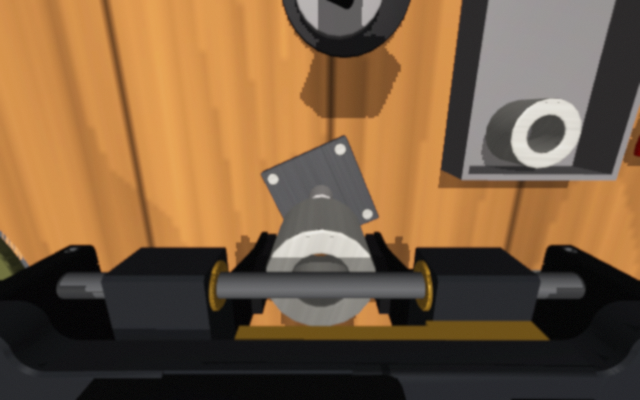

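```bash
python3 -m creep '[[12,-0.6,-2.5,0,0,0.002,50],[12,0,0,0,0,0,50],[0,0,0,0,0,0,50],[0,0,0,0,0,0,50]]'; python3 -c "
from h import *
w=shot('wrist')
for i in range(1): w=get_image('wrist');need([.4375,.1085,.115],0)"
```

```text
time: 25.15
position: [0.4378, 0.1096, 0.28]
tool_rot: [1.209, 1.21, -1.21]
ft_force: [-0.1, -0.9, -4.1]
grip_width: 0.621
t 25.25 grasp pt now [0.4384 0.1098 0.1168] grip 54.2 F [-0.9  0.1 -3.9] q [ 0.7   0.06 -1.01  2.05  0.06  1.06 -0.34]
tool y [ 1.    -0.     0.001] z [-0. -1. -0.]  shift(cur axes) mm [ 1.8 -0.7  1.3]  shift in final axes [ 1.8 -0.7  1.3]  turn [-0.0003 -0.0001 -0.001 ]
```

```bash
python3 -m creep '[[10,-0.7,1.3,0,0,0,50],[10,0,0,0,0,0,50],[5,0,0,0,0,0,50],[0,0,0,0,0,0,50]]'; python3 -m creep '[[7,0,0,0,0,0,50],[7,0,0,0,0,0,50],[7,0,0,0,0,0,50],[0,0,0,0,0,0,50]]'; python3 -m creep '[[7,0,0,0,0,0,50],[7,0,0,0,0,0,50],[0,0,0,0,0,0,50]]'; python3 -c "
from h import *
need([.4375,.1085,.0491],0)"
```

```text
time: 25.65
position: [0.4368, 0.1084, 0.2546]
tool_rot: [1.209, 1.21, -1.21]
ft_force: [-0.0, -0.9, -3.1]
grip_width: 0.623
time: 26.05
position: [0.4369, 0.1084, 0.2336]
tool_rot: [1.209, 1.21, -1.21]
ft_force: [0.8, -0.3, -3.0]
grip_width: 0.623
time: 26.35
position: [0.4369, 0.1083, 0.2197]
tool_rot: [1.209, 1.21, -1.21]
ft_force: [0.9, 0.1, -2.4]
grip_width: 0.621
t 26.35 grasp pt now [0.4368 0.1083 0.0557] grip 54.0 F [ 0.9  0.1 -2.4] q [ 0.64  0.19 -0.99  2.1   0.19  0.94 -0.46]
tool y [ 1.    -0.    -0.001] z [-0. -1.  0.]  shift(cur axes) mm [ 6.6  0.6 -0.2]  shift in final axes [ 6.6  0.6 -0.2]  turn [-0.0002  0.0001  0.0011]
```

```bash
python3 -m creep '[[5,0,0,0,0,0,50],[0,0,0,0,0,0,50]]'; python3 -m creep '[[1.5,0,0,0,0,0,50],[0,0,0,0,0,0,50]]'; python3 -m creep '[[1,0,0,0,0,0,50],[0,0,0,0,0,0,50]]';python3 -m creep '[[1,0,0,0,0,0,50],[0,0,0,0,0,0,50]]'; python3 -c "
from h import *
need([.4375,.1085,.0491],0)
shot('scene','s24.png',(330,150,490,270),5)"
```

```text
time: 26.55
position: [0.4373, 0.1084, 0.2153]
tool_rot: [1.209, 1.209, -1.209]
ft_force: [0.2, 0.4, -3.3]
grip_width: 0.627
time: 26.75
position: [0.4375, 0.1085, 0.2142]
tool_rot: [1.21, 1.208, -1.209]
ft_force: [-0.4, 0.1, -2.7]
grip_width: 0.627
time: 26.95
position: [0.4375, 0.1085, 0.2133]
tool_rot: [1.21, 1.208, -1.209]
ft_force: [0.1, -0.0, -3.1]
grip_width: 0.625
time: 27.15
position: [0.4376, 0.1087, 0.2131]
tool_rot: [1.209, 1.208, -1.209]
ft_force: [-3.0, -0.5, 6.4]
grip_width: 0.631
t 27.15 grasp pt now [0.4377 0.1086 0.0491] grip 54.9 F [-3.  -0.5  6.4] q [ 0.63  0.2  -0.98  2.11  0.21  0.93 -0.47]
tool y [ 1.    -0.     0.001] z [-0.    -1.     0.001]  shift(cur axes) mm [-0.  -0.1  0.2]  shift in final axes [-0.  -0.1  0.2]  turn [-0.0002  0.0011 -0.0006]
```

View pics/s24.png

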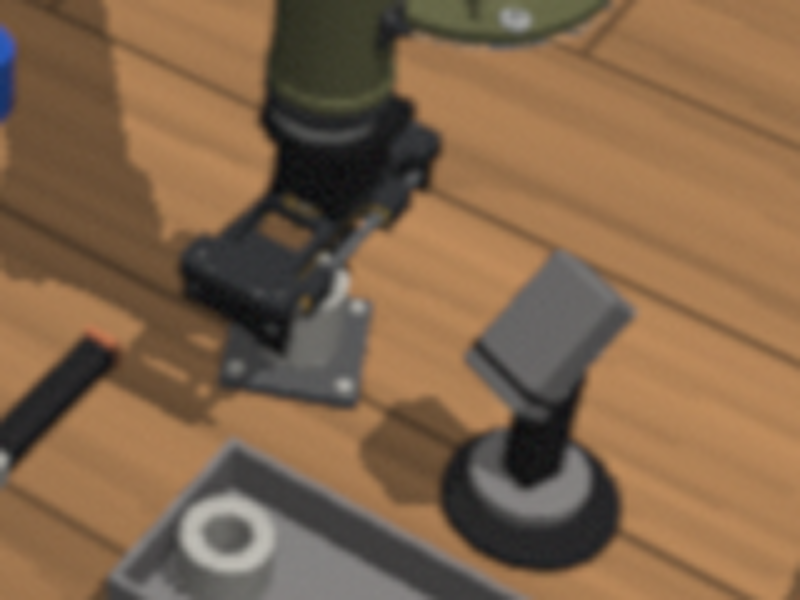

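```bash
python3 -m creep '[[-25,0,0,0,0,0,50],[-30,0,0,0,0,0,50],[-30,0,0,0,0,0,50],[-35,0,0,0,0,0,50],[0,46,0,0,0,0,50]]'; python3 -m creep '[[0,46,-20,0,0,0,50],[0,46,-36,0,0,0,50],[0,46,-36,0,0,0,50],[0,0,-36,0,0,0,50],[0,0,0,0.149,0,0,50]]'; python3 -m creep '[[0,0,0,0,0,0,50],[0,0,0,0,0,0,50]]'; python3 -c "
from h import *
w=shot('wrist','w25.png');need([.622,.237,.0428],-.149)"
```

```text
time: 27.7
position: [0.4803, 0.1134, 0.3443]
tool_rot: [1.203, 1.175, -1.199]
ft_force: [1.0, 1.5, -0.7]
grip_width: 0.624
time: 28.2
position: [0.6069, 0.2326, 0.3312]
tool_rot: [1.319, 1.145, -1.314]
ft_force: [0.1, 0.9, -4.3]
grip_width: 0.624
time: 28.4
position: [0.6083, 0.2251, 0.3319]
tool_rot: [1.316, 1.134, -1.317]
ft_force: [0.5, -0.1, -3.2]
grip_width: 0.623
t 28.45 grasp pt now [0.6085 0.2243 0.1681] grip 54.6 F [ 0.5 -0.2 -2.7] q [ 0.29  0.53 -0.94  1.52  0.43  1.31 -0.84]
tool y [ 0.989 -0.148  0.001] z [-0.148 -0.989  0.002]  shift(cur axes) mm [125.3  11.5 -14.5]  shift in final axes [125.3  11.6 -14.3]  turn [ 0.0006  0.0016 -0.0012]
```

View pics/w25.png

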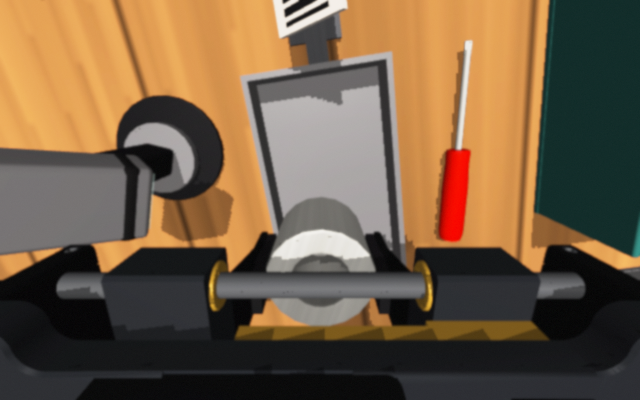

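```bash
python3 -m creep '[[0,11,-14,0,0,0,50],[20,0,0,0,0,0,50],[0,0,0,0,0,0,50]]'; python3 -c "
from h import *
w=shot('wrist','w26.png');need([.622,.237,.0428],-.149)"
```

```text
time: 28.75
position: [0.6207, 0.2361, 0.31]
tool_rot: [1.315, 1.134, -1.322]
ft_force: [-0.5, -1.3, -3.3]
grip_width: 0.623
t 28.8 grasp pt now [0.6206 0.2359 0.1471] grip 54.6 F [-0.2 -0.4 -3.6] q [ 0.25  0.57 -0.91  1.5   0.46  1.3  -0.86]
tool y [ 0.989 -0.149 -0.001] z [-0.149 -0.989  0.003]  shift(cur axes) mm [104.3   1.1  -1.1]  shift in final axes [104.3   1.   -0.8]  turn [-0.0009  0.0026  0.0013]
```

View pics/w26.png

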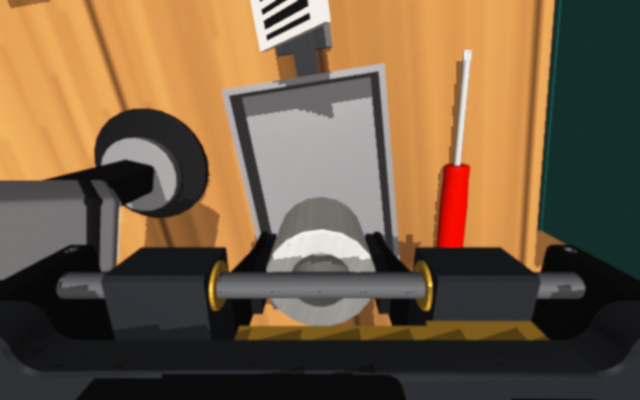

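```bash
python3 -c "
from h import *
w=get_image('wrist')
a=cast(w,(223,92),.045);b=cast(w,(385,66),.045);print(a.round(4),b.round(4),np.linalg.norm(a-b))
v=(b-a)/np.linalg.norm(b-a);n=np.array([v[1],-v[0],0]);print('ctr',((a+b)/2+.105*n).round(4),np.degrees(np.arctan2(v[1],v[0])))
print('scanner nose',[cast(w,p,.12).round(3) for p in((118,185),(116,262))])
"; python3 -m creep '[[30,2,0,0,0,0,50],[0,0,0,0,0,0,50]]'; python3 -c "
from h import *
w=shot('wrist','w27.png');need([.622,.237,.0428],-.149)
shot('scene','s27.png',(350,120,510,240),5)"
```

```text
[0.5581 0.3419 0.045 ] [0.6879 0.3414 0.045 ] 0.12980623513504688
ctr [0.6226 0.2366 0.045 ] -0.21016396289919925
scanner nose [array([0.504, 0.292, 0.12 ]), array([0.484, 0.241, 0.12 ])]
time: 29.05
position: [0.6224, 0.236, 0.2799]
tool_rot: [1.315, 1.134, -1.323]
ft_force: [-0.6, -1.1, -3.6]
grip_width: 0.628
t 29.1 grasp pt now [0.6224 0.2362 0.1175] grip 54.8 F [-0.2  0.6 -2.9] q [ 0.24  0.6  -0.9   1.53  0.49  1.25 -0.88]
tool y [ 0.989 -0.149 -0.002] z [-0.149 -0.989  0.002]  shift(cur axes) mm [74.7 -0.6 -0.6]  shift in final axes [74.7 -0.7 -0.4]  turn [-0.001   0.0024  0.0016]
```

View pics/w27.png

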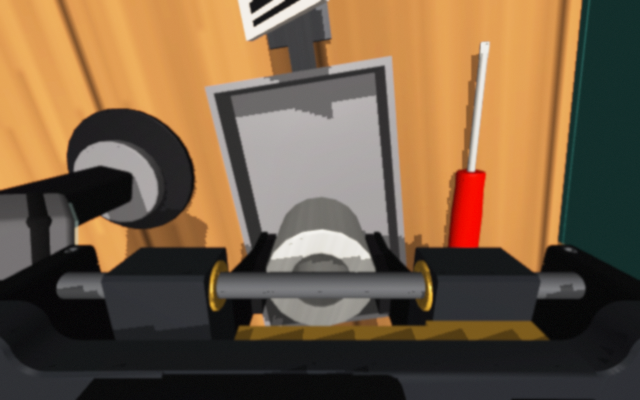

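View pics/s27.png

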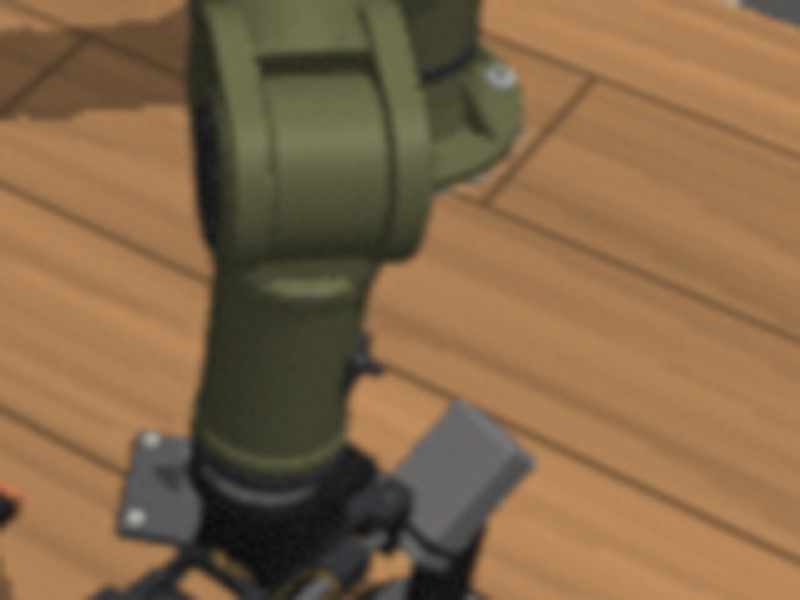

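```bash
python3 -m creep '[[25,0,0,0,0,0,50],[20,0,0,0,0,0,50],[0,0,0,0,0,0,50]]'; python3 -m creep '[[15,0,0,0,0,0,50],[8,0,0,0,0,0,50],[0,0,0,0,0,0,50]]'; python3 -c "
from h import *
w=shot('wrist','w28.png');need([.622,.237,.0421],-.149)"
```

```text
time: 29.45
position: [0.6225, 0.2371, 0.2362]
tool_rot: [1.316, 1.135, -1.321]
ft_force: [-0.9, 0.4, -3.4]
grip_width: 0.626
time: 29.75
position: [0.6228, 0.2376, 0.2136]
tool_rot: [1.317, 1.134, -1.319]
ft_force: [0.7, 0.6, -3.8]
grip_width: 0.622
t 29.8 grasp pt now [0.623  0.2378 0.0502] grip 54.2 F [-0.4 -0.2 -4.4] q [ 0.21  0.67 -0.86  1.58  0.54  1.15 -0.91]
tool y [ 0.989 -0.149  0.   ] z [-0.149 -0.989  0.   ]  shift(cur axes) mm [ 8.1 -0.8  1. ]  shift in final axes [ 8.1 -0.8  1. ]  turn [-0.0002  0.0003 -0.0004]
```

View pics/w28.png

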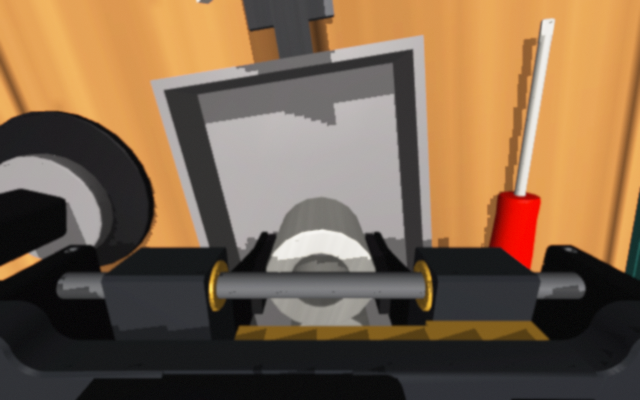

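```bash
python3 -m creep '[[5,0,0,0,0,0,50],[2,0,0,0,0,0,50],[0,0,0,0,0,0,50]]';python3 -m creep '[[1,0,0,0,0,0,50],[0,0,0,0,0,0,50]]';python3 -m creep '[[1,0,0,0,0,0,50],[0,0,0,0,0,0,50]]';python3 -m creep '[[0.5,0,0,0,0,0,50],[0,0,0,0,0,0,50]]'
```

```text
time: 30.1
position: [0.623, 0.2379, 0.2072]
tool_rot: [1.318, 1.134, -1.318]
ft_force: [-0.2, -0.8, -3.4]
grip_width: 0.624
time: 30.3
position: [0.6231, 0.238, 0.2065]
tool_rot: [1.319, 1.134, -1.317]
ft_force: [0.4, 0.5, -3.0]
grip_width: 0.624
time: 30.5
position: [0.6231, 0.2381, 0.2061]
tool_rot: [1.319, 1.134, -1.317]
ft_force: [-1.5, -0.6, 1.8]
grip_width: 0.626
time: 30.7
position: [0.6231, 0.2381, 0.2061]
tool_rot: [1.319, 1.133, -1.317]
ft_force: [-2.9, -1.2, 5.1]
grip_width: 0.622
```

```bash
python3 -m creep '[[0,0,0,0,0,0,68],[0,0,0,0,0,0,68],[0,0,0,0,0,0,68],[-10,0,0,0,0,0,68],[-30,0,0,0,0,0,68]]';  python3 -m creep '[[-40,0,0,0,0,0,75],[-40,0,0,0,0,0,80],[-10,0,25,-0.149,0,0,87],[0,-15,42,0,0,0,87],[0,-15,42,0,0,0,87]]'; python3 -m creep '[[0,-14,44,0,0,0,87],[0,-14,44,0,0,0,87],[0,-14,44,0,0,0,87],[0,-14,44,0,0,0,87],[0,-14,44,0,0,0,87]]'; python3 -m creep '[[0,-14,44,0,0,0,87],[0,-14,44,0,0,0,87],[0,-14,44,0,0,0,87],[0,-14,44,0,0,0,87],[0,-14,44,0,0,0,87]]'; python3 -m creep '[[0,-10,30,0,0,0,87],[0,0,0,0,0,0,87],[0,0,0,0,0,0,87]]'; python3 sl.py; python3 -c "
from h import *
w=shot('wrist','w30.png');need([.4357,-.3795,.12],0)"
```

```text
time: 31.2
position: [0.6221, 0.2371, 0.2427]
tool_rot: [1.315, 1.136, -1.323]
ft_force: [-0.5, -1.1, 0.2]
grip_width: 0.784
time: 31.7
position: [0.5888, 0.1291, 0.3361]
tool_rot: [1.21, 1.208, -1.205]
ft_force: [0.9, -0.8, 0.3]
grip_width: 0.988
time: 32.2
position: [0.5184, -0.0921, 0.3356]
tool_rot: [1.209, 1.207, -1.208]
ft_force: [1.5, -1.0, -0.3]
grip_width: 1.004
time: 32.7
position: [0.4484, -0.3122, 0.3358]
tool_rot: [1.209, 1.207, -1.209]
ft_force: [0.5, 0.1, 0.8]
grip_width: 1.001
time: 33.0
position: [0.439, -0.3409, 0.3352]
tool_rot: [1.211, 1.207, -1.209]
ft_force: [0.2, 0.2, -0.2]
grip_width: 1.002
px [276.  142.2] [276.9 165.2] w 16.75 C [ 0.4351 -0.3826] L 63.0 top px [412.2 239.9]
t 33.15 grasp pt now [ 0.4403 -0.3389  0.1713] grip 87.4 F [ 0.6 -0.1  0.2] q [ 1.38  0.27 -0.88  1.76  0.22  1.22  0.44]
tool y [1.    0.003 0.002] z [ 0.003 -1.     0.   ]  shift(cur axes) mm [51.3 -4.5 40.6]  shift in final axes [51.3 -4.3 40.6]  turn [ 0.0027  0.0002 -0.0015]
```

View pics/w30.png

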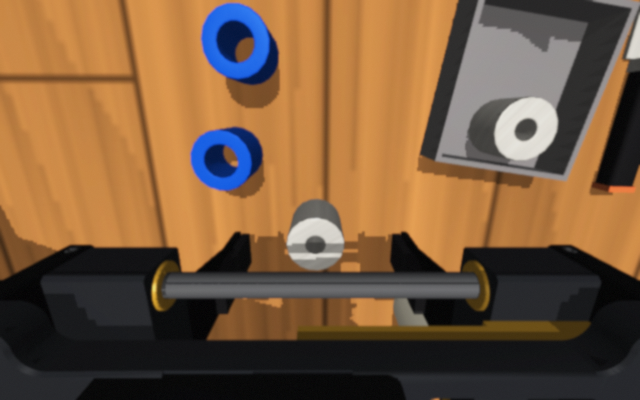

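```bash
python3 -c "
from h import *
w=get_image('wrist');print(cast(w,(315.5,244),.064))"; python3 -m creep '[[20,-2,20,0,0,0,87],[20,-2,20,0,0,0,87],[0,0,0,0,0,0,87],[0,0,0,0,0,0,87]]';python3 -c "
from h import *
w=shot('wrist','w31.png');need([.4357,-.3795,.044],0)"
```

```text
[ 0.43619593 -0.37952912  0.064     ]
time: 33.6
position: [0.4356, -0.3796, 0.2948]
tool_rot: [1.21, 1.21, -1.207]
ft_force: [0.9, 0.7, 1.8]
grip_width: 1.0
t 33.65 grasp pt now [ 0.4364 -0.3792  0.1315] grip 87.0 F [ 0.4 -0.3  0.1] q [ 1.37  0.36 -0.84  1.75  0.29  1.16  0.45]
tool y [1.    0.002 0.002] z [ 0.002 -1.    -0.   ]  shift(cur axes) mm [87.5 -0.5  0.3]  shift in final axes [87.5 -0.4  0.3]  turn [ 0.0017 -0.0004 -0.0019]
```

View pics/w31.png

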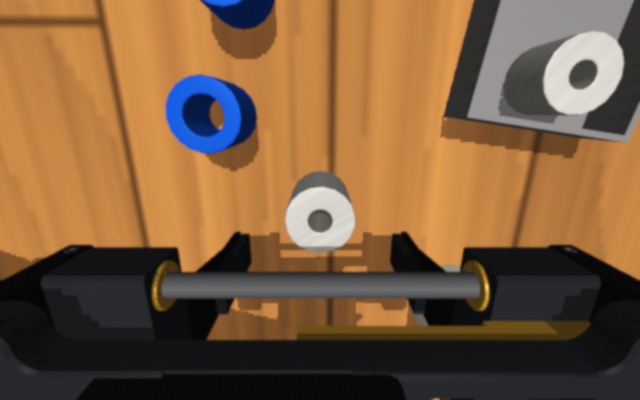

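```bash
python3 -m creep '[[45,-0.5,0,0,0,0,87],[43,0,0,0,0,0,87],[0,0,0,0,0,0,87],[0,0,0,0,0,0,50],[0,0,0,0,0,0,50]]';  python3 -m creep '[[0,0,0,0,0,0,50],[0,0,0,0,0,0,50],[0,0,0,0,0,0,50],[0,0,0,0,0,0,50]]'; python3 -c "
from h import *
w=shot('wrist','w32.png')
for i in range(2): w=get_image('wrist');need([.4378,.1088,.15],0)
for p in((321,322),(321,228),(268,276),(374,276)): print(p,cast(w,p,.064).round(4))"
```

```text
time: 34.15
position: [0.4362, -0.3808, 0.2098]
tool_rot: [1.208, 1.204, -1.207]
ft_force: [0.6, -0.2, 0.1]
grip_width: 0.892
time: 34.55
position: [0.435, -0.381, 0.2079]
tool_rot: [1.21, 1.206, -1.209]
ft_force: [-1.3, 0.8, 5.6]
grip_width: 0.633
t 34.65 grasp pt now [ 0.4354 -0.3813  0.0439] grip 54.8 F [-0.7 -0.1  6. ] q [ 1.32  0.47 -0.78  1.82  0.38  1.01  0.39]
tool y [ 1.    -0.001  0.002] z [-0.001 -1.     0.001]  shift(cur axes) mm [-106.8    2.6 -489.7]  shift in final axes [-106.1    2.8 -489.8]  turn [-0.0006  0.0013 -0.0019]
t 34.7 grasp pt now [ 0.4354 -0.3813  0.0439] grip 55.2 F [-0.3  0.5  5.7] q [ 1.32  0.47 -0.78  1.82  0.38  1.02  0.39]
tool y [ 1.    -0.001  0.002] z [-0.001 -1.     0.001]  shift(cur axes) mm [-106.7    2.7 -489.7]  shift in final axes [-106.1    2.8 -489.8]  turn [-0.0006  0.0014 -0.0019]
(321, 322) [ 0.436  -0.4047  0.064 ]
(321, 228) [ 0.436  -0.3522  0.064 ]
(268, 276) [ 0.4101 -0.3775  0.064 ]
(374, 276) [ 0.462  -0.3776  0.064 ]
```

View pics/w32.png

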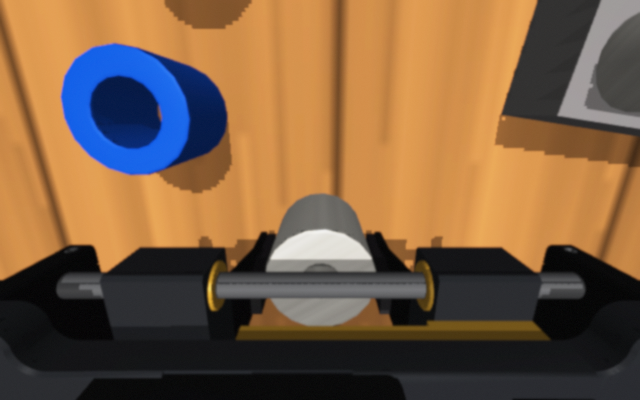

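```bash
python3 -m creep '[[-30,0,0,0,0,0,50],[-40,0,0,0,0,0,50],[-40,0,0,0,0,0,50],[0,6,-41,0,0,0,50],[0,6,-41,0,0,0,50]]'; python3 -m creep '[[0,6,-41,0,0,0,50],[0,6,-41,0,0,0,50],[0,6,-41,0,0,0,50],[0,0,-41,0,0,0,50],[0,0,-41,0,0,0,50]]'; python3 -m creep '[[0,-6,-41,0,0,0,50],[0,-6,-41,0,0,0,50],[0,-6,-41,0,0,0,50],[0,-6,-41,0,0,0,50],[0,-4,-37,0,0,0,50]]'; python3 -m creep '[[0,0,0,0,0,0,50],[0,0,0,0,0,0,50]]'; python3 -c "
from h import *
w=shot('wrist','w33.png')
for i in range(2): w=get_image('wrist');need([.4378,.1082,.125],0)"
```

```text
time: 35.2
position: [0.4464, -0.2988, 0.3175]
tool_rot: [1.213, 1.205, -1.211]
ft_force: [-0.1, 1.8, -3.5]
grip_width: 0.63
time: 35.7
position: [0.464, -0.0918, 0.3161]
tool_rot: [1.209, 1.209, -1.209]
ft_force: [0.2, 0.7, -3.5]
grip_width: 0.63
time: 36.2
position: [0.4353, 0.1093, 0.3162]
tool_rot: [1.207, 1.207, -1.21]
ft_force: [0.8, -0.4, -2.4]
grip_width: 0.63
time: 36.4
position: [0.436, 0.108, 0.3163]
tool_rot: [1.207, 1.21, -1.208]
ft_force: [-1.1, -0.8, -2.4]
grip_width: 0.631
t 36.5 grasp pt now [0.4366 0.1061 0.1523] grip 55.1 F [-0.2 -0.1 -3.5] q [ 1.01 -0.01 -1.27  2.01 -0.01  1.14 -0.26]
tool y [ 1.    -0.002  0.   ] z [-0.002 -1.     0.001]  shift(cur axes) mm [27.3  1.2 -2. ]  shift in final axes [27.3  1.2 -2. ]  turn [-0.0015  0.0008 -0.0001]
t 36.55 grasp pt now [0.4367 0.1059 0.1524] grip 55.0 F [-0.3 -0.1 -2.8] q [ 1.01 -0.01 -1.27  2.01 -0.01  1.14 -0.26]
tool y [ 1.    -0.002  0.   ] z [-0.002 -1.     0.001]  shift(cur axes) mm [27.4  1.1 -2.2]  shift in final axes [27.4  1.1 -2.2]  turn [-0.0023  0.0006 -0.0002]
```

View pics/w33.png

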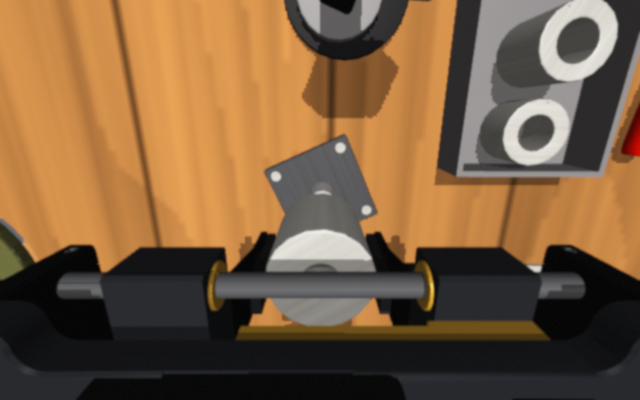

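```bash
python3 -m creep '[[14,1,-2,0,0,0,50],[13,0,0,0,0,0,50],[0,0,0,0,0,0,50],[0,0,0,0,0,0,50]]'; python3 -c "
from h import *
w=shot('wrist')
for i in range(1): w=get_image('wrist');need([.4375,.1082,.0917],0)"
```

```text
time: 36.95
position: [0.4378, 0.1086, 0.2897]
tool_rot: [1.211, 1.209, -1.21]
ft_force: [0.6, 0.3, -3.3]
grip_width: 0.632
t 37.05 grasp pt now [0.4384 0.1089 0.1263] grip 55.2 F [-0.1 -0.2 -2.7] q [ 0.97  0.08 -1.29  2.03  0.09  1.09 -0.36]
tool y [ 1.    -0.001  0.002] z [-0.001 -1.     0.   ]  shift(cur axes) mm [34.6 -0.7  0.7]  shift in final axes [34.6 -0.6  0.7]  turn [-0.0013  0.0002 -0.0018]
```

```bash
python3 -m creep '[[6,-0.8,1,0,0,0,50],[6,0,0,0,0,0,50],[6,0,0,0,0,0,50],[0,0,0,0,0,0,50]]'; python3 -m creep '[[6,0,0,0,0,0,50],[6,0,0,0,0,0,50],[0,0,0,0,0,0,50]]';python3 -m creep '[[2,0.3,0,0,0,0,50],[0,0,0,0,0,0,50]]'; python3 -c "
from h import *
need([.4375,.1082,.0919],0)"
```

```text
time: 37.45
position: [0.4364, 0.1081, 0.2707]
tool_rot: [1.209, 1.21, -1.21]
ft_force: [-0.1, 0.6, -2.8]
grip_width: 0.631
time: 37.75
position: [0.4365, 0.1082, 0.2588]
tool_rot: [1.209, 1.21, -1.21]
ft_force: [0.2, 1.2, -1.9]
grip_width: 0.633
time: 37.95
position: [0.4373, 0.1083, 0.2576]
tool_rot: [1.21, 1.208, -1.209]
ft_force: [1.2, -0.1, -3.2]
grip_width: 0.634
t 37.95 grasp pt now [0.4374 0.1083 0.0936] grip 55.2 F [ 1.2 -0.1 -3.2] q [ 0.9   0.17 -1.25  2.07  0.19  1.03 -0.45]
tool y [ 1.    -0.     0.001] z [-0. -1.  0.]  shift(cur axes) mm [1.7 0.2 0.1]  shift in final axes [1.7 0.2 0.1]  turn [-0.0002  0.     -0.0008]
```

```bash
python3 -m creep '[[1,0,0,0,0,0,50],[0,0,0,0,0,0,50]]'; python3 -m creep '[[1,0,0,0,0,0,50],[0,0,0,0,0,0,50]]';python3 -m creep '[[1,0,0,0,0,0,50],[0,0,0,0,0,0,50]]';python3 -m creep '[[1,0,0,0,0,0,50],[0,0,0,0,0,0,50]]'; python3 -c "
from h import *
need([.4375,.1082,.0919],0)
shot('scene','s34.png',(330,150,490,270),5)"
```

```text
time: 38.15
position: [0.4373, 0.1083, 0.2568]
tool_rot: [1.21, 1.208, -1.209]
ft_force: [0.5, -0.6, -3.0]
grip_width: 0.637
time: 38.35
position: [0.4374, 0.1083, 0.2561]
tool_rot: [1.21, 1.208, -1.209]
ft_force: [-1.5, 0.8, 0.9]
grip_width: 0.631
time: 38.55
position: [0.4376, 0.1085, 0.2558]
tool_rot: [1.209, 1.208, -1.209]
ft_force: [-2.7, -1.2, 9.5]
grip_width: 0.635
time: 38.75
position: [0.4378, 0.1087, 0.2556]
tool_rot: [1.209, 1.208, -1.21]
ft_force: [-6.7, -2.6, 18.6]
grip_width: 0.629
t 38.75 grasp pt now [0.4379 0.1084 0.0916] grip 54.7 F [-6.7 -2.6 18.6] q [ 0.89  0.18 -1.25  2.07  0.2   1.03 -0.46]
tool y [ 1. -0.  0.] z [-0.    -1.     0.002]  shift(cur axes) mm [-0.3 -0.3  0.5]  shift in final axes [-0.3 -0.3  0.5]  turn [-0.0004  0.0016 -0.0003]
```

View pics/s34.png

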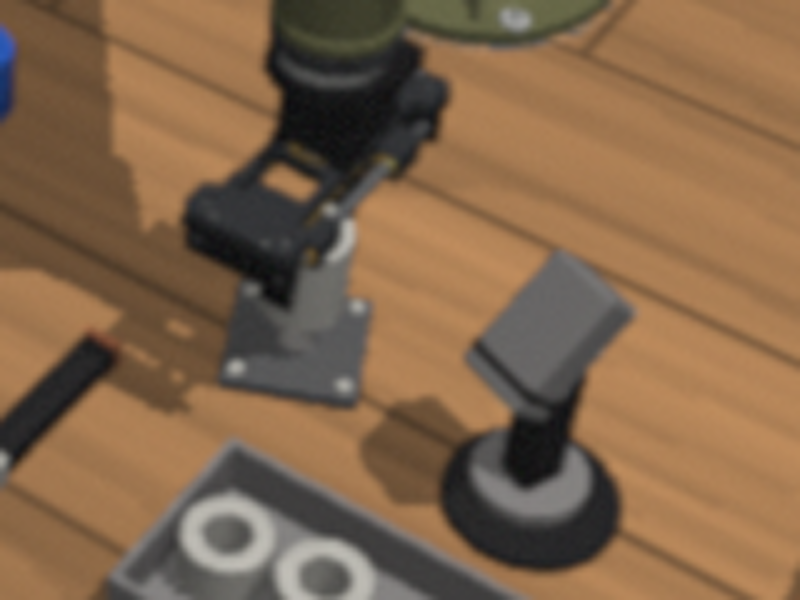

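```bash
python3 -m creep '[[-20,0,0,0,0,0,50],[-25,0,0,0,0,0,50],[-20,0,20,0,0,0,50],[0,0,45,0,0,0,50],[0,0,45,0,0,0,50]]'; python3 -m creep '[[0,0,45,0,0,0,50],[0,10,45,0,0,0,50],[0,10,45,0,0,0,50],[0,45,35,0,0,0,50],[0,45,35,0,0,0,50]]'; python3 -m creep '[[0,45,0,0,0,0,50],[0,37,0,0,0,0,50],[0,0,0,0.146,0,0,50],[0,0,0,0,0,0,50],[0,0,0,0,0,0,50]]'; python3 -c "
from h import *
w=shot('wrist','w35.png');need([.6305,-.207,.0489],-.147)"
```

```text
time: 39.3
position: [0.4373, -0.0022, 0.3198]
tool_rot: [1.207, 1.205, -1.207]
ft_force: [0.9, -0.0, -2.7]
grip_width: 0.635
time: 39.8
position: [0.5365, -0.2012, 0.318]
tool_rot: [1.211, 1.206, -1.213]
ft_force: [0.5, 0.3, -0.8]
grip_width: 0.637
time: 40.3
position: [0.6177, -0.1982, 0.3184]
tool_rot: [1.314, 1.138, -1.314]
ft_force: [-0.5, -0.2, -2.5]
grip_width: 0.63
t 40.35 grasp pt now [ 0.6175 -0.1985  0.1548] grip 55.0 F [ 0.1 -0.5 -2.1] q [ 0.93  0.52 -0.89  1.54  0.42  1.28 -0.16]
tool y [ 0.99  -0.143  0.   ] z [-0.143 -0.99   0.001]  shift(cur axes) mm [105.9  14.1   6.6]  shift in final axes [105.9  14.2   6.7]  turn [ 0.0032  0.0008 -0.0003]
```

View pics/w35.png

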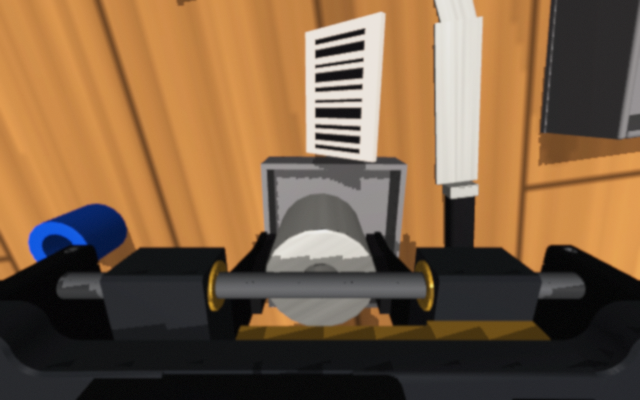

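```bash
python3 -c "
from h import *
w=get_image('wrist')
P=[cast(w,p,z) for p,z in(((305,31),.0788),((384,12),.1212),((380,161),.1212),((307,153),.0788))]
print(np.mean(P,0).round(4),[np.linalg.norm(P[i]-P[i-1]).round(4) for i in range(4)], [p.round(3) for p in P])
v=P[0]+P[1]-P[2]-P[3];print(np.degrees(np.arctan2(v[1],v[0]))-90)
a=cast(w,(262,158),.045);b=cast(w,(406,160),.045)
v=(b-a)/np.linalg.norm(b-a);n=np.array([v[1],-v[0],0]);print(np.linalg.norm(b-a),'ctr',((a+b)/2+.075*n).round(4), 'slot2',((a+b)/2+.043*n).round(4))
"; python3 -m creep '[[20,13,7,0.003,0,0,50],[20,0,0,0,0,0,50],[0,0,0,0,0,0,50]]'; python3 -c "
from h import *
w=shot('wrist','w36.png');need([.6305,-.207,.0489],-.147)"
```

```text
[ 0.6435 -0.1098  0.1   ] [np.float64(0.0822), np.float64(0.0615), np.float64(0.0803), np.float64(0.0634)] [array([ 0.627, -0.066,  0.079]), array([ 0.671, -0.073,  0.121]), array([ 0.662, -0.153,  0.121]), array([ 0.615, -0.147,  0.079])]
-7.235418321046254
0.1271572856967224 ctr [ 0.6238 -0.2342  0.045 ] slot2 [ 0.6289 -0.2026  0.045 ]
time: 40.7
position: [0.6281, -0.2079, 0.2764]
tool_rot: [1.316, 1.138, -1.321]
ft_force: [-1.3, 0.3, -3.3]
grip_width: 0.632
t 40.75 grasp pt now [ 0.6284 -0.2075  0.1141] grip 55.0 F [-0.6  0.5 -2.3] q [ 0.9   0.58 -0.86  1.54  0.46  1.23 -0.18]
tool y [ 0.989 -0.148 -0.002] z [-0.148 -0.989  0.   ]  shift(cur axes) mm [65.2  1.8 -0.7]  shift in final axes [65.2  1.7 -0.7]  turn [-0.002   0.0003  0.0018]
```

View pics/w36.png

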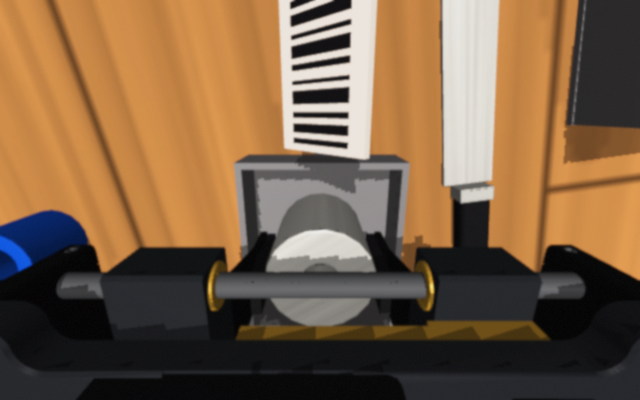

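```bash
python3 -m creep '[[20,1.5,1,0,0,0,50],[15,0,0,0,0,0,50],[0,0,0,0,0,0,50]]'; python3 -m creep '[[15,0,0,0,0,0,50],[8,0,0,0,0,0,50],[0,0,0,0,0,0,50]]'; python3 -c "
from h import *
w=shot('wrist','w37.png');need([.6305,-.207,.0489],-.147)"
```

```text
time: 41.05
position: [0.6299, -0.2083, 0.241]
tool_rot: [1.317, 1.138, -1.321]
ft_force: [-0.6, -0.2, -3.4]
grip_width: 0.635
time: 41.35
position: [0.6306, -0.2081, 0.2192]
tool_rot: [1.318, 1.137, -1.319]
ft_force: [-0.1, 0.4, -3.4]
grip_width: 0.631
t 41.4 grasp pt now [ 0.631  -0.2081  0.0561] grip 54.8 F [-0.6 -1.3 -3.6] q [ 0.88  0.64 -0.83  1.58  0.51  1.14 -0.21]
tool y [ 0.989 -0.149 -0.   ] z [-0.149 -0.989 -0.   ]  shift(cur axes) mm [ 7.2 -0.7 -1. ]  shift in final axes [ 7.2 -0.7 -1. ]  turn [-0.0021 -0.0004  0.0005]
```

View pics/w37.png

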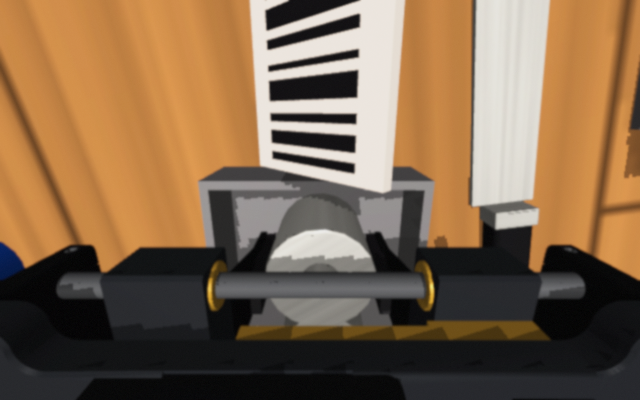

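```bash
python3 -m creep '[[4,0,0,0,0,0,50],[2,0,0,0,0,0,50],[0,0,0,0,0,0,50]]';python3 -m creep '[[1,0,0,0,0,0,50],[0,0,0,0,0,0,50]]';python3 -m creep '[[1,0,0,0,0,0,50],[0,0,0,0,0,0,50]]';python3 -m creep '[[1,0,0,0,0,0,50],[0,0,0,0,0,0,50]]'
```

```text
time: 41.7
position: [0.6313, -0.2082, 0.2149]
tool_rot: [1.319, 1.134, -1.318]
ft_force: [-0.8, -0.0, -3.6]
grip_width: 0.637
time: 41.9
position: [0.6313, -0.2082, 0.2141]
tool_rot: [1.319, 1.134, -1.318]
ft_force: [-0.6, 1.1, -3.8]
grip_width: 0.632
time: 42.1
position: [0.6314, -0.2082, 0.2131]
tool_rot: [1.319, 1.134, -1.317]
ft_force: [0.5, -0.1, -2.8]
grip_width: 0.633
time: 42.3
position: [0.6314, -0.2081, 0.213]
tool_rot: [1.318, 1.134, -1.318]
ft_force: [-3.7, -0.3, 4.8]
grip_width: 0.632
```

```bash
python3 -m creep '[[0,0,0,0,0,0,68],[0,0,0,0,0,0,68],[0,0,0,0,0,0,68],[-10,0,0,0,0,0,68],[-30,0,0,0,0,0,68]]';  python3 -m creep '[[-45,0,0,0,0,0,75],[-45,0,0,0,0,0,80],[-45,0,0,0,0,0,87],[-45,0,-40,0,0,0,87],[0,0,-45,-0.075,0,0,87]]'; python3 -m creep '[[0,0,-45,-0.075,0,0,87],[0,0,-45,-0.075,0,0,87],[0,0,-45,-0.075,0,0,87],[0,0,-45,-0.075,0,0,87],[0,0,-45,-0.075,0,0,87]]'; python3 -c "
from h import *
need([.468,.279,.16],np.radians(59))
shot('top','t38.png',(170,140,490,290),2.5)"
```

```text
time: 42.8
position: [0.63, -0.2083, 0.2498]
tool_rot: [1.317, 1.139, -1.321]
ft_force: [0.1, -0.3, -0.5]
grip_width: 0.779
time: 43.3
position: [0.6438, -0.1327, 0.4316]
tool_rot: [1.271, 1.159, -1.26]
ft_force: [0.9, 0.1, -0.9]
grip_width: 0.989
time: 43.8
position: [0.6254, 0.0942, 0.4251]
tool_rot: [0.983, 1.336, -0.981]
ft_force: [1.1, 0.2, 0.4]
grip_width: 1.001
t 43.8 grasp pt now [0.6258 0.0943 0.2611] grip 87.1 F [1.1 0.2 0.4] q [ 0.59  0.47 -1.07  1.44  0.41  1.47 -0.17]
tool y [0.954 0.299 0.002] z [ 0.299 -0.954  0.001]  shift(cur axes) mm [ 100.8  -95.2 -223.5]  shift in final axes [ 101.1   77.3 -230.1]  turn [-0.7259  0.0013 -0.0019]
```

View pics/t38.png

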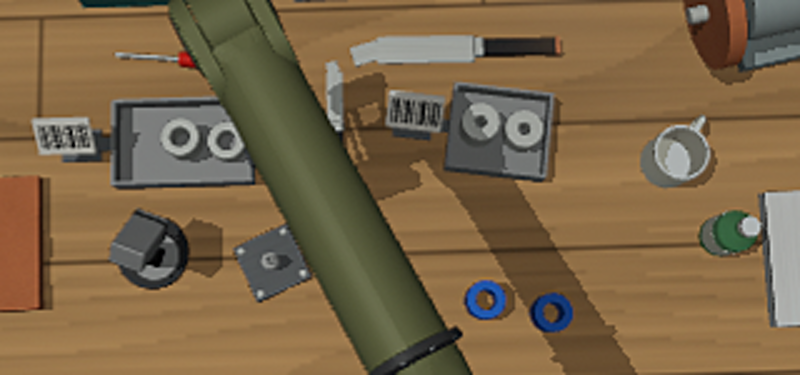

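```bash
python3 -m creep '[[0,0,0,-0.145,0,0,87],[0,0,0,-0.145,0,0,87],[0,0,0,-0.145,0,0,87],[0,0,0,-0.145,0,0,87],[0,0,0,-0.145,0,0,87]]'; python3 -c "
from h import *
need([.468,.279,.16],np.radians(59))"; python3 -m creep '[[0,10,-40,0,0,0,87],[0,10,-40,0,0,0,87],[0,10,-40,0,0,0,87],[0,0,0,0,0,0,87]]'; python3 -c "
from h import *
need([.468,.279,.16],np.radians(59));w=shot('wrist','w39.png')"
```

```text
time: 44.35
position: [0.6258, 0.0922, 0.4251]
tool_rot: [0.423, 1.527, -0.422]
ft_force: [-0.1, 0.8, 0.3]
grip_width: 0.997
t 44.35 grasp pt now [0.6261 0.0921 0.2611] grip 86.7 F [-0.1  0.8  0.3] q [ 0.66  0.54 -1.21  1.44  0.51  1.5   0.5 ]
tool y [0.514 0.858 0.001] z [ 0.858 -0.514  0.002]  shift(cur axes) mm [ 100.7   79.2 -231.5]  shift in final axes [ 101.1   78.9 -231.5]  turn [ 0.0016  0.0017 -0.0007]
time: 44.75
position: [0.534, 0.1864, 0.4256]
tool_rot: [0.42, 1.528, -0.419]
ft_force: [-0.5, -0.2, -0.1]
grip_width: 1.0
t 44.75 grasp pt now [0.5342 0.1864 0.2616] grip 87.0 F [-0.5 -0.2 -0.1] q [ 0.67  0.39 -1.31  1.6   0.38  1.44  0.36]
tool y [0.51  0.86  0.001] z [ 0.86  -0.51   0.001]  shift(cur axes) mm [ 101.5   46.  -104.1]  shift in final axes [ 101.6   45.4 -104.3]  turn [ 0.006   0.0013 -0.0008]
```

View pics/w39.png

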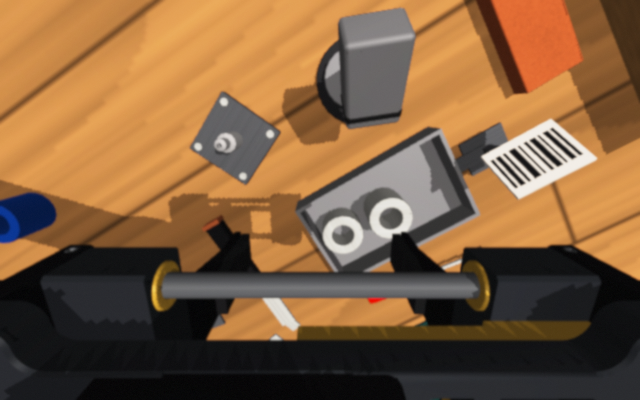

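```bash
python3 -m creep '[[0,-36,-14,0,0,0,87],[0,-36,-14,0,0,0,87],[0,-36,-14,0,0,0,87],[0,0,0,0.145,0,0,87],[0,0,0,0.145,0,0,87]]'; python3 -m creep '[[0,0,0,0.145,0,0,87],[0,0,0,0.145,0,0,87],[0,0,0,0.145,0,0,87],[0,0,0,0.145,0,0,87],[0,0,0,0.145,0,0,87]]';  python3 -c "
from h import *
need([.44,-.25,.26],0)"
```

```text
time: 45.3
position: [0.4598, 0.119, 0.427]
tool_rot: [0.648, 1.466, -0.666]
ft_force: [0.1, -0.7, -0.3]
grip_width: 0.997
time: 45.8
position: [0.4604, 0.1191, 0.4266]
tool_rot: [1.199, 1.213, -1.21]
ft_force: [0.0, 0.3, 1.0]
grip_width: 1.003
t 45.8 grasp pt now [0.4595 0.1184 0.2627] grip 87.2 F [0.  0.3 1. ] q [ 1.15 -0.11 -1.35  1.8  -0.11  1.38 -0.17]
tool y [ 1.     0.007 -0.005] z [ 0.007 -1.     0.004]  shift(cur axes) mm [  4.2 -22.9 368.9]  shift in final axes [  2.6 -20.4 369.1]  turn [0.0067 0.004  0.0052]
```

```bash
python3 -m creep '[[0,-2,45,0,0,0,87],[0,-2,45,0,0,0,87],[0,0,45,0,0,0,87],[0,0,45,0,0,0,87],[0,0,45,0,0,0,87]]'; python3 -c "
from h import *
need([.44,-.25,.26],0)"; python3 -m creep '[[0,-2,45,0,0,0,87],[0,-5,45,0,0,0,87],[0,-8,45,0,0,0,87],[0,-10,45,0,0,0,87],[0,-15,45,0,0,0,87]]';  python3 -c "
from h import *
need([.44,-.25,.26],0)"
```

```text
time: 46.3
position: [0.4588, -0.1079, 0.4275]
tool_rot: [1.194, 1.215, -1.206]
ft_force: [0.6, 0.5, 0.4]
grip_width: 1.001
t 46.3 grasp pt now [ 0.458  -0.1087  0.2635] grip 87.0 F [0.6 0.5 0.4] q [ 1.24 -0.07 -1.01  1.81 -0.05  1.37  0.26]
tool y [ 1.     0.012 -0.005] z [ 0.012 -1.     0.005]  shift(cur axes) mm [  4.4 -20.6 141.9]  shift in final axes [  3.5 -18.8 142.1]  turn [0.0125 0.0053 0.0053]
time: 46.8
position: [0.4214, -0.3336, 0.4282]
tool_rot: [1.194, 1.216, -1.206]
ft_force: [0.2, -0.1, 0.7]
grip_width: 1.001
t 46.8 grasp pt now [ 0.4205 -0.3343  0.2642] grip 87.1 F [ 0.2 -0.1  0.7] q [ 1.4   0.14 -0.84  1.67  0.11  1.38  0.55]
tool y [ 1.     0.013 -0.006] z [ 0.013 -1.     0.004]  shift(cur axes) mm [  3.7  19.7 -83.4]  shift in final axes [  4.2  18.6 -83.6]  turn [0.0129 0.0041 0.0056]
```

```bash
python3 -m creep '[[0,48,0,0.012,0.004,0.005,87],[0,48,0,0,0,0,87],[0,48,0,0,0,0,87],[0,48,0,0,0,0,87],[0,48,0,0,0,0,87]]'; python3 -m creep '[[0,40,-25,0,0,0,87],[0,10,-47,0,0,0,87],[0,0,-47,0,0,0,87],[0,0,-47,0,0,0,87],[0,0,-47,0,0,0,87]]'; python3 -c "
from h import *
need([.68,.2,.26],0)"; python3 -m creep '[[0,0,-47,0,0,0,87],[0,0,-47,0,0,0,87],[0,0,-47,0,0,0,87],[0,0,-47,0,0,0,87],[0,0,-47,0,0,0,87]]';  python3 -c "
from h import *
need([.68,.2,.26],0)"
```

```text
time: 47.3
position: [0.6634, -0.3321, 0.4264]
tool_rot: [1.209, 1.21, -1.212]
ft_force: [1.1, -0.1, 0.3]
grip_width: 1.0
time: 47.8
position: [0.7119, -0.1165, 0.4268]
tool_rot: [1.209, 1.21, -1.211]
ft_force: [1.1, 1.0, 0.5]
grip_width: 1.0
t 47.8 grasp pt now [ 0.7116 -0.1165  0.2628] grip 87.0 F [1.1 1.  0.5] q [ 0.64  0.6  -0.85  1.18  0.44  1.54 -0.13]
tool y [ 1.    -0.    -0.002] z [-0. -1. -0.]  shift(cur axes) mm [   3.   -32.  -316.5]  shift in final axes [   2.8  -31.9 -316.5]  turn [-0.0004 -0.0002  0.0016]
time: 48.3
position: [0.7119, 0.1183, 0.4273]
tool_rot: [1.209, 1.209, -1.211]
ft_force: [1.1, -0.4, -0.2]
grip_width: 0.998
t 48.3 grasp pt now [0.7117 0.1183 0.2633] grip 86.8 F [ 1.1 -0.4 -0.2] q [ 0.33  0.61 -0.87  1.18  0.45  1.54 -0.46]
tool y [ 1.    -0.001 -0.001] z [-0.001 -1.     0.   ]  shift(cur axes) mm [  3.3 -32.  -81.6]  shift in final axes [  3.3 -31.9 -81.7]  turn [-0.0009  0.0003  0.001 ]
```

```bash
python3 -m creep '[[0,-47,0,0,0,0,87],[0,-47,0,0,0,0,87],[0,-47,0,0,0,0,87],[0,-47,0,0,0,0,87],[0,-47,0,0,0,0,87]]';python3 -c "
from h import *
need([.68,.2,.26],0)"; python3 -m creep '[[0,-20,45,0,0,0,87],[0,-5,45,0,0,0,87],[0,0,45,0,0,0,87],[0,0,45,0,0,0,87],[0,0,45,0,0,0,87]]'; python3 -m creep '[[0,0,45,0,0,0,87],[0,-5,45,0,0,0,87],[0,-8,45,0,0,0,87],[0,-10,45,0,0,0,87],[0,-15,45,0,0,0,87]]';  python3 -c "
from h import *
need([.44,-.25,.26],0)"
```

```text
time: 48.8
position: [0.4756, 0.1169, 0.4273]
tool_rot: [1.209, 1.212, -1.21]
ft_force: [-1.2, -1.1, 2.3]
grip_width: 0.997
t 48.8 grasp pt now [0.4752 0.1172 0.2633] grip 86.8 F [-1.2 -1.1  2.3] q [ 0.77  0.   -1.05  1.77  0.    1.37 -0.28]
tool y [ 1.     0.    -0.002] z [ 0.    -1.    -0.002]  shift(cur axes) mm [  3.  204.4 -83. ]  shift in final axes [  3.3 204.4 -83.1]  turn [ 0.0003 -0.0018  0.0024]
time: 49.3
position: [0.4513, -0.1098, 0.4286]
tool_rot: [1.208, 1.208, -1.21]
ft_force: [-0.4, -0.8, -0.4]
grip_width: 0.999
time: 49.8
position: [0.4134, -0.3349, 0.4279]
tool_rot: [1.208, 1.21, -1.209]
ft_force: [0.0, 0.1, 0.6]
grip_width: 0.997
t 49.8 grasp pt now [ 0.4133 -0.335   0.2639] grip 86.8 F [0.  0.1 0.6] q [ 1.17  0.09 -0.57  1.69  0.05  1.37  0.59]
tool y [ 1.     0.001 -0.001] z [ 0.001 -1.     0.   ]  shift(cur axes) mm [  3.9  26.7 -84.9]  shift in final axes [  3.9  26.6 -84.9]  turn [0.0011 0.0003 0.0007]
```

```bash
python3 -m creep '[[0,48,0,0,0,0,87],[0,48,0,0,0,0,87],[0,48,0,0,0,0,87],[0,48,0,0,0,0,87],[0,48,0,0,0,0,87]]'; python3 -m creep '[[0,40,-25,0,0,0,87],[0,10,-47,0,0,0,87],[0,0,-47,0,0,0,87],[0,0,-47,0,0,0,87],[0,0,-47,0,0,0,87]]'; python3 -m creep '[[0,0,-47,0,0,0,87],[0,0,-47,0,0,0,87],[0,0,-47,0,0,0,87],[0,0,-47,0,0,0,87],[0,0,-47,0,0,0,87]]';  python3 -c "
from h import *
need([.68,.2,.26],0)"
```

```text
time: 50.3
position: [0.6553, -0.3339, 0.4268]
tool_rot: [1.209, 1.21, -1.212]
ft_force: [0.8, -0.1, 0.2]
grip_width: 1.003
time: 50.8
position: [0.7039, -0.1184, 0.4269]
tool_rot: [1.209, 1.21, -1.21]
ft_force: [0.4, -0.1, 1.3]
grip_width: 0.997
time: 51.3
position: [0.7038, 0.1164, 0.4274]
tool_rot: [1.209, 1.209, -1.21]
ft_force: [0.3, 0.1, 0.4]
grip_width: 0.999
t 51.3 grasp pt now [0.7037 0.1164 0.2634] grip 86.9 F [0.3 0.1 0.4] q [ 0.25  0.54 -0.71  1.21  0.34  1.51 -0.4 ]
tool y [ 1.    -0.001 -0.001] z [-0.001 -1.     0.   ]  shift(cur axes) mm [  3.4 -23.9 -83.5]  shift in final axes [  3.4 -23.8 -83.6]  turn [-0.0006  0.0003  0.0008]
```

```bash
python3 -m creep '[[0,-15,-45,0,0,0,87],[0,-15,-45,0,0,0,87],[0,-15,-45,0,0,0,87],[0,0,0,-0.147,0,0,87],[0,0,0,-0.147,0,0,87]]'; python3 -m creep '[[0,0,0,-0.147,0,0,87],[0,0,0,-0.147,0,0,87],[0,0,0,-0.147,0,0,87],[0,0,0,-0.147,0,0,87],[0,0,0,-0.147,0,0,87]]';  python3 -c "
from h import *
need([.468,.279,.26],np.radians(59)); w=shot('wrist','w40.png')"
```

```text
time: 51.8
position: [0.6576, 0.253, 0.4278]
tool_rot: [0.982, 1.339, -0.982]
ft_force: [1.3, -0.9, 0.6]
grip_width: 0.999
time: 52.3
position: [0.6592, 0.2497, 0.4273]
tool_rot: [0.42, 1.531, -0.421]
ft_force: [0.3, 0.1, -0.3]
grip_width: 0.998
t 52.3 grasp pt now [0.659  0.2497 0.2633] grip 86.8 F [ 0.3  0.1 -0.3] q [ 0.18  0.59 -0.92  1.23  0.46  1.53  0.36]
tool y [ 0.511  0.86  -0.001] z [ 0.86  -0.511 -0.001]  shift(cur axes) mm [   3.5  -72.6 -179.4]  shift in final axes [   3.3  -73.4 -179. ]  turn [ 0.0046 -0.001   0.0006]
```

View pics/w40.png

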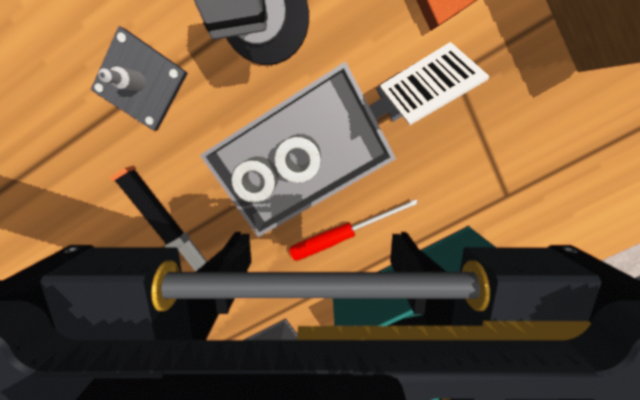

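```bash
python3 -c "
from h import *
w=get_image('wrist')
P=[cast(w,p,z) for p,z in(((452,42),.0788),((489,77),.1212),((412,124),.1212),((379,87),.0788))]
print(np.mean(P,0).round(4),[np.linalg.norm(P[i]-P[i-1]).round(4) for i in range(4)])
v=P[0]+P[1]-P[2]-P[3];print(np.degrees(np.arctan2(v[1],v[0]))-90)
save(w,'w40b.png',(360,20,510,140),5)
"; python3 -m creep '[[0,-20,-40,0,0,0,87],[0,-20,-40,0,0,0,87],[0,-10,-20,0,0,0,87],[0,0,0,0,0,0,87]]'; python3 -c "
from h import *
need([.468,.279,.26],np.radians(59)); w=shot('wrist','w41.png')"
```

```text
[0.6214 0.3992 0.1   ] [np.float64(0.0836), np.float64(0.0602), np.float64(0.0786), np.float64(0.0615)]
0.8741092361998142
time: 52.8
position: [0.5439, 0.261, 0.4285]
tool_rot: [0.423, 1.529, -0.425]
ft_force: [1.2, -0.3, 0.3]
grip_width: 0.999
t 52.8 grasp pt now [0.5438 0.2609 0.2645] grip 86.9 F [ 1.2 -0.3  0.3] q [ 0.31  0.37 -1.02  1.51  0.32  1.44  0.31]
tool y [ 0.515  0.857 -0.001] z [ 0.857 -0.515 -0.   ]  shift(cur axes) mm [  4.5 -23.6 -74.3]  shift in final axes [  4.5 -23.7 -74.3]  turn [ 0.0003 -0.      0.001 ]
```

View pics/w41.png

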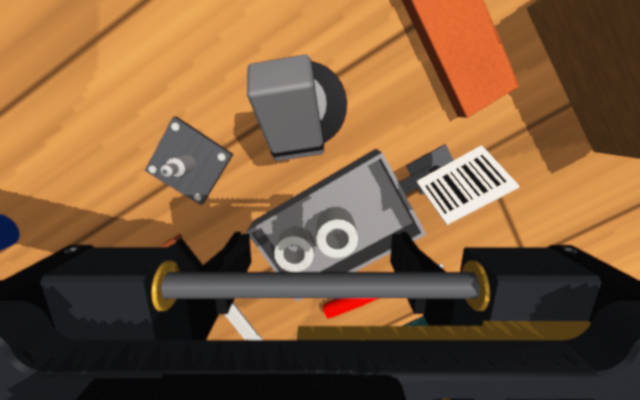

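View pics/w40b.png

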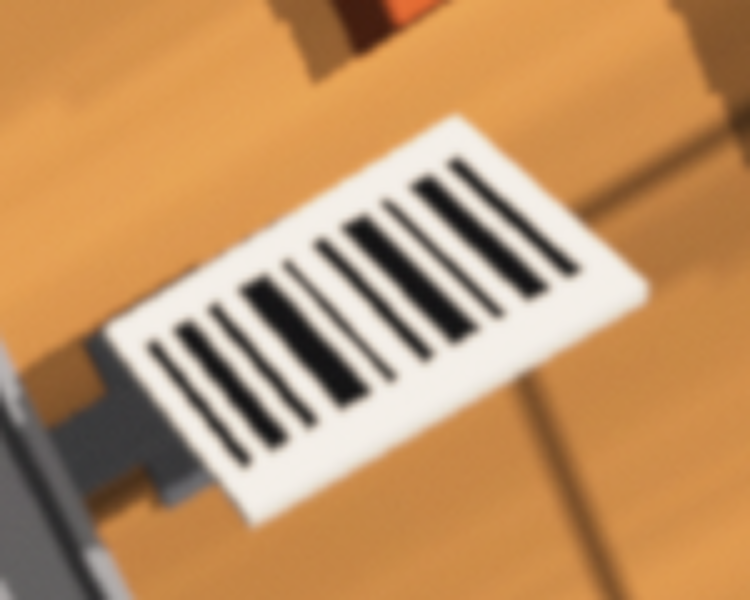

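```bash
python3 -c "
from h import *
w=get_image('wrist'); save(w,'w42.png',(235,45,355,165),5); np.save('w42.npy',w['view'])"
```

```text
(no output)
```

View pics/w42.png

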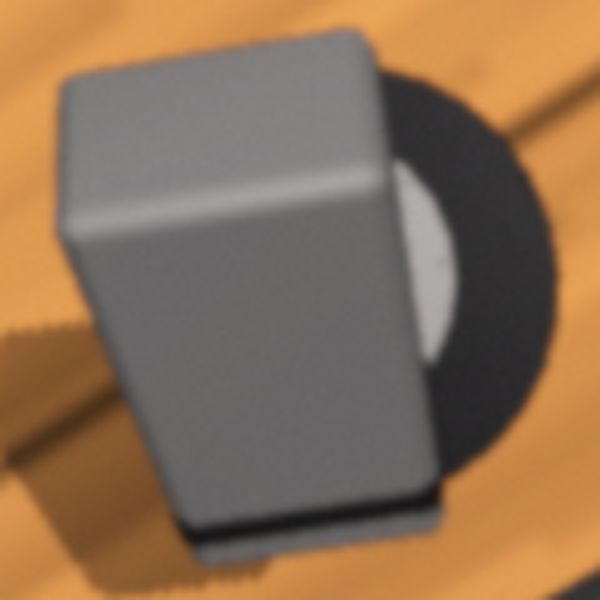

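```bash
python3 -c "
from h import *
w=get_image('wrist')
C=lambda x,y:((x+.5)/5-.5+235,(y+.5)/5-.5+45)
for n,a,b,z,off in(('ridge',(62,225),(389,177),.190,-.0054),('rear',(62,82),(372,28),.165,-.0307),('nose',(185,525),(441,488),.131,.0548)):
    A=cast(w,C(*a),z);B=cast(w,C(*b),z);v=A-B;L=np.linalg.norm(v)
    yaw=np.arctan2(v[1],v[0]); yaw=yaw if abs(yaw-1.03)<1 else yaw-np.pi*np.sign(yaw)
    f=yaw-np.pi/2;m=(A+B)/2; print(n,'L',L.round(4),'fwd deg',np.degrees(f).round(1),'mid',m.round(4),'grip',(m[:2]+(.012-off)*np.array([np.cos(f),np.sin(f)])).round(4))
"
```

```text
ridge L 0.0468 fwd deg -23.5 mid [0.4484 0.2853 0.19  ] grip [0.4644 0.2784]
rear L 0.0483 fwd deg -22.3 mid [0.427 0.294 0.165] grip [0.4665 0.2778]
nose L 0.0494 fwd deg -23.1 mid [0.494  0.2655 0.131 ] grip [0.4547 0.2823]
```

```bash
python3 -c "
from h import *
need([.4625,.2795,.26],np.radians(67))"; python3 -m creep '[[0,0,0,-0.14,0,0,87],[0,-12,-42,0,0,0,87],[0,-12,-42,0,0,0,87],[0,0,0,0,0,0,87]]'; python3 -c "
from h import *
need([.4625,.2795,.22],np.radians(67));w=shot('wrist','w43.png')"
```

```text
t 52.95 grasp pt now [0.5479 0.2587 0.2639] grip 87.2 F [ 0.9 -1.1  0.5] q [ 0.31  0.37 -1.02  1.51  0.32  1.44  0.31]
tool y [0.518 0.856 0.   ] z [ 0.856 -0.518 -0.   ]  shift(cur axes) mm [  3.9 -26.4 -83.8]  shift in final axes [  3.9 -14.2 -86.7]  turn [-0.1428 -0.0002 -0.0002]
time: 53.35
position: [0.4557, 0.273, 0.4279]
tool_rot: [0.31, 1.551, -0.312]
ft_force: [1.8, -0.1, 1.4]
grip_width: 1.001
t 53.35 grasp pt now [0.4553 0.2729 0.2639] grip 87.1 F [ 1.8 -0.1  1.4] q [ 0.45  0.18 -1.14  1.68  0.17  1.39  0.46]
tool y [ 0.386  0.923 -0.002] z [ 0.923 -0.386 -0.002]  shift(cur axes) mm [43.9  8.7  3.8]  shift in final axes [43.9  8.6  3.7]  turn [ 0.0052 -0.0018  0.0018]
```

View pics/w43.png

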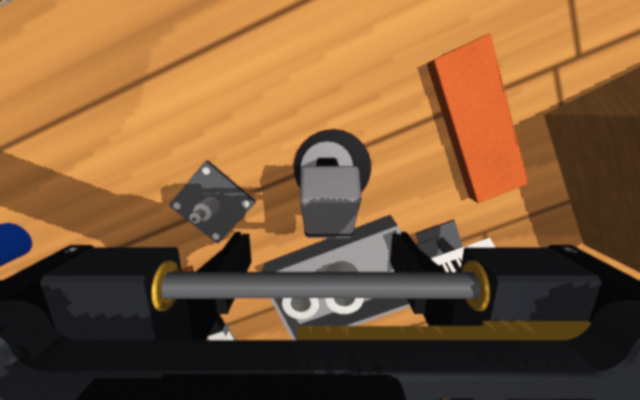

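```bash
python3 -c "
from h import *
w=get_image('wrist')
print('dock',cast(w,(332,167),.008).round(4))
A=cast(w,(302,201),.19);B=cast(w,(360,200),.19);v=A-B;m=(A+B)/2;print(np.linalg.norm(v),m.round(4),np.degrees(np.arctan2(v[1],v[0])))
f=np.array([np.cos(np.radians(-23)),np.sin(np.radians(-23))]);print('grip from ridge',m[:2]+.0174*f,'from dock',cast(w,(332,167),.008)[:2]+.012*f)
save(w,'w44.png',(280,115,390,255),4)
need([.4625,.2795,.22],np.radians(67))"
```

```text
dock [0.4598 0.2884 0.008 ]
0.046004335986939135 [0.4502 0.2839 0.19  ] -111.89399998727495
grip from ridge [0.46618236 0.27712702] from dock [0.47081471 0.28369664]
t 53.45 grasp pt now [0.4606 0.2701 0.2643] grip 86.8 F [ 0.7 -0.8  0.8] q [ 0.45  0.19 -1.14  1.67  0.17  1.39  0.46]
tool y [0.391 0.92  0.   ] z [ 0.92  -0.391  0.001]  shift(cur axes) mm [44.3  9.4 -1.8]  shift in final axes [44.3  9.5 -1.8]  turn [-0.0002  0.0006 -0.0003]
```

View pics/w44.png

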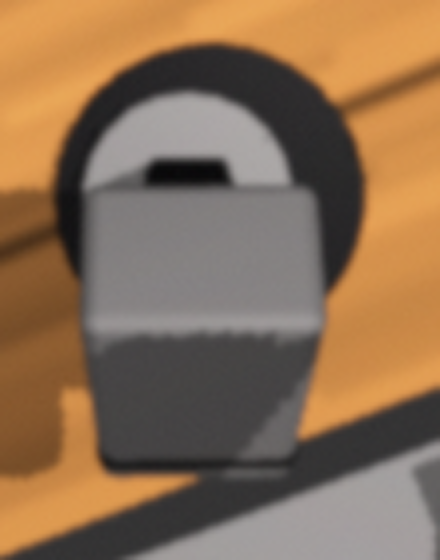

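```bash
python3 -m creep '[[20,10,1,0,0,0,87],[0,0,0,0,0,0,87],[0,0,0,0,0,0,87]]'; python3 -c "
from h import *
for i in range(2): w=get_image('wrist');need([.4655,.279,.156],np.radians(67))
save(w,'w45.png')"
```

```text
time: 53.75
position: [0.466, 0.2785, 0.4076]
tool_rot: [0.316, 1.551, -0.314]
ft_force: [0.7, -0.5, 0.3]
grip_width: 1.0
t 53.8 grasp pt now [0.4654 0.279  0.244 ] grip 86.9 F [0.2 0.4 0.5] q [ 0.41  0.24 -1.13  1.68  0.21  1.36  0.41]
tool y [0.391 0.921 0.001] z [ 0.921 -0.391 -0.003]  shift(cur axes) mm [88.   0.  -0.1]  shift in final axes [88.   0.1 -0.4]  turn [ 0.     -0.0029 -0.0009]
t 53.85 grasp pt now [0.4653 0.2792 0.2442] grip 87.1 F [0.8 0.1 0.1] q [ 0.41  0.23 -1.13  1.68  0.21  1.36  0.41]
tool y [0.391 0.921 0.001] z [ 0.921 -0.391 -0.002]  shift(cur axes) mm [88.2 -0.   0.1]  shift in final axes [88.2  0.1 -0.1]  turn [ 0.0002 -0.0022 -0.0009]
```

View pics/w45.png

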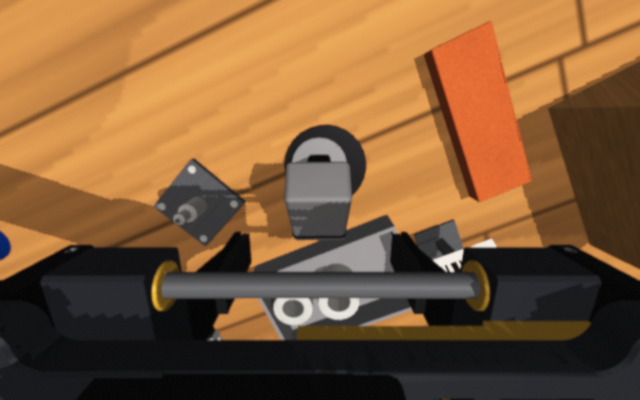

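Centred between the fingers (head at column 319). Descend and grip.

```bash
python3 -m creep '[[30,0,0,0,-0.002,0,87],[30,0,0,0,0,0,87],[0,0,0,0,0,0,87]]'; python3 -c "
from h import *
w=shot('wrist','w46.png');need([.4655,.279,.156],np.radians(67))"
```

```text
time: 54.15
position: [0.4641, 0.2778, 0.345]
tool_rot: [0.312, 1.552, -0.317]
ft_force: [-0.7, 0.2, -0.1]
grip_width: 1.003
t 54.2 grasp pt now [0.4642 0.2784 0.1831] grip 87.2 F [0.  0.4 0.2] q [ 0.37  0.29 -1.1   1.77  0.27  1.25  0.37]
tool y [ 0.39   0.921 -0.002] z [ 0.921 -0.39  -0.002]  shift(cur axes) mm [27.1  0.8  0.7]  shift in final axes [27.1  0.7  0.7]  turn [ 0.0009 -0.0016  0.0018]
```

View pics/w46.png

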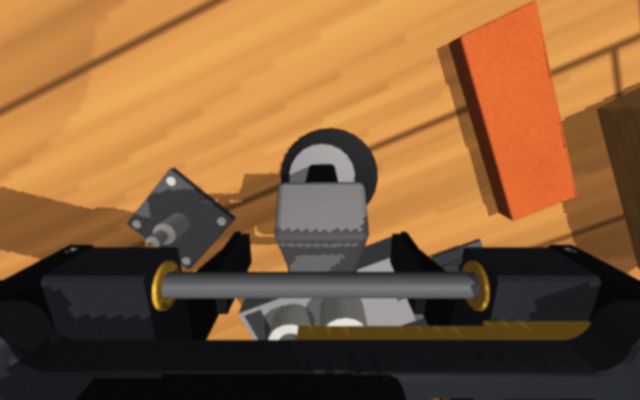

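```bash
python3 -m creep '[[20,0.7,0.7,0,0,0,87],[7,0,0,0,0,0,87],[0,0,0,0,0,0,87],[0,0,0,0,0,0,44],[0,0,0,0,0,0,44]]' 40;  python3 -m creep '[[0,0,0,0,0,0,44],[0,0,0,0,0,0,44],[0,0,0,0,0,0,44],[0,0,0,0,0,0,44],[0,0,0,0,0,0,44]]'; python3 -c "
from h import *
w=shot('wrist','w47.png')
for i in range(2): w=get_image('wrist');need([.4655,.279,.156],np.radians(67))"
```

```text
time: 54.7
position: [0.4659, 0.2799, 0.3219]
tool_rot: [0.315, 1.546, -0.313]
ft_force: [0.2, -0.4, 0.2]
grip_width: 0.895
time: 55.2
position: [0.4656, 0.2794, 0.3208]
tool_rot: [0.313, 1.548, -0.315]
ft_force: [-0.5, -1.1, 1.8]
grip_width: 0.571
t 55.3 grasp pt now [0.4656 0.2792 0.1568] grip 49.6 F [-1.4 -1.4  1.6] q [ 0.35  0.32 -1.08  1.8   0.3   1.21  0.34]
tool y [ 0.39   0.921 -0.001] z [ 0.921 -0.39   0.001]  shift(cur axes) mm [ 0.8 -0.4  0.1]  shift in final axes [ 0.8 -0.4  0.1]  turn [0.0011 0.0005 0.0007]
t 55.35 grasp pt now [0.4656 0.2793 0.1568] grip 49.5 F [-0.1 -1.2  2.4] q [ 0.35  0.32 -1.08  1.8   0.3   1.21  0.34]
tool y [ 0.39   0.921 -0.001] z [ 0.921 -0.39   0.001]  shift(cur axes) mm [ 0.8 -0.4  0.1]  shift in final axes [ 0.8 -0.4  0.1]  turn [0.0011 0.0005 0.0007]
```

View pics/w47.png

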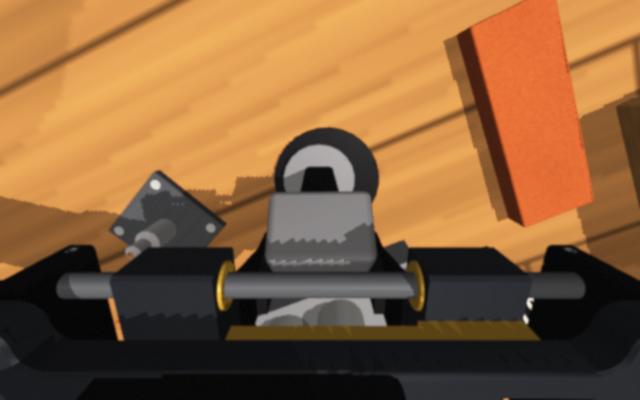

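```bash
python3 -m creep '[[-15,0,0,0,0,0,44],[-25,0,0,0,0,0,44],[-20,0,0,0,0,0,44],[0,0,0,0,0,0,44]]'; python3 -c "
from h import *
w=shot('wrist','w48.png');need([.5135,.3985,.217],np.radians(90.3));shot('scene','s48.png',(330,100,530,250),4)"
```

```text
time: 55.75
position: [0.466, 0.2808, 0.3837]
tool_rot: [0.316, 1.543, -0.311]
ft_force: [0.4, 0.1, -3.6]
grip_width: 0.567
t 55.8 grasp pt now [0.4661 0.2803 0.2179] grip 49.3 F [-0.   0.1 -3.9] q [ 0.39  0.26 -1.12  1.72  0.24  1.31  0.39]
tool y [0.39  0.921 0.002] z [ 0.921 -0.39   0.002]  shift(cur axes) mm [  1.2 127.6  -2. ]  shift in final axes [  0.9 118.1  48.5]  turn [-0.4054  0.0027 -0.0015]
```

View pics/s48.png

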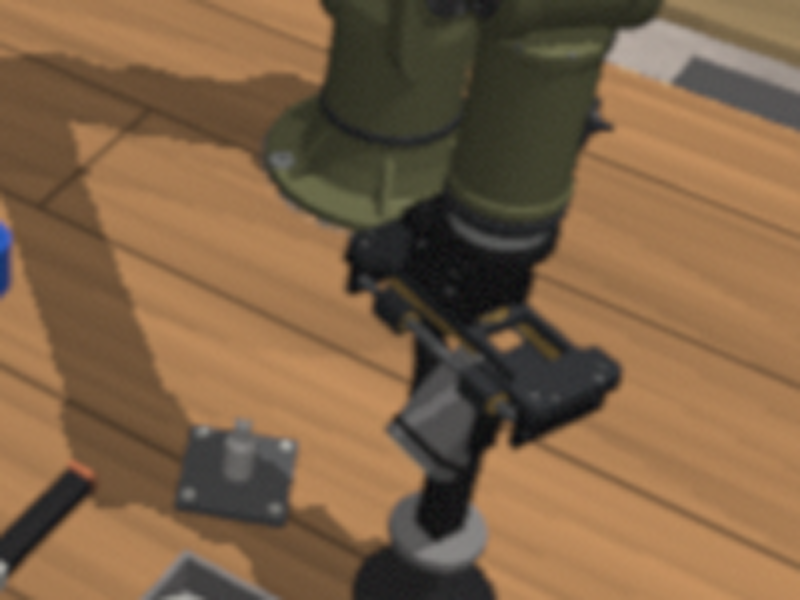

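```bash
python3 -m creep '[[0,30,0,0,0,0,44],[0,34,0,0,0,0,44],[0,34,0,0,0,0,44],[0,29,-2,0,0,0,44],[0,0,0,0,0,0,44]]'; python3 -m creep '[[0,0,0,-0.1,0,0,44],[0,0,0,-0.1,0,0,44],[0,0,0,-0.1,0,0,44],[0,0,0,-0.1,0,0,44],[0,0,0,0,0,0,44]]'; python3 -c "
from h import *
for i in range(2): w=get_image('wrist');need([.5135,.3985,.217],np.radians(90.3))
save(w,'w49.png');shot('scene','s49.png',(380,130,580,280),4);shot('top','t49.png',(150,130,350,280),4)"
```

```text
time: 56.35
position: [0.5122, 0.4009, 0.3782]
tool_rot: [0.312, 1.553, -0.309]
ft_force: [-0.1, 0.3, -3.4]
grip_width: 0.568
time: 56.85
position: [0.5131, 0.3963, 0.379]
tool_rot: [-0.001, 1.573, -0.002]
ft_force: [-0.8, -0.8, -2.4]
grip_width: 0.575
t 56.9 grasp pt now [0.5129 0.3962 0.2153] grip 49.5 F [ 0.6  0.7 -3. ] q [ 0.07  0.56 -1.1   1.46  0.5   1.43  0.53]
tool y [ 0.003  1.    -0.002] z [ 1.    -0.003 -0.001]  shift(cur axes) mm [-1.7  2.   0.3]  shift in final axes [-1.7  2.   0.4]  turn [-0.0078 -0.0014  0.0017]
t 56.95 grasp pt now [0.513  0.3965 0.2156] grip 49.5 F [ 0.3 -0.9 -3. ] q [ 0.07  0.56 -1.1   1.46  0.5   1.43  0.53]
tool y [ 0.003  1.    -0.001] z [ 1.    -0.003 -0.001]  shift(cur axes) mm [-1.4  1.8  0.3]  shift in final axes [-1.4  1.8  0.3]  turn [-0.0081 -0.001   0.0014]
```

View pics/s49.png

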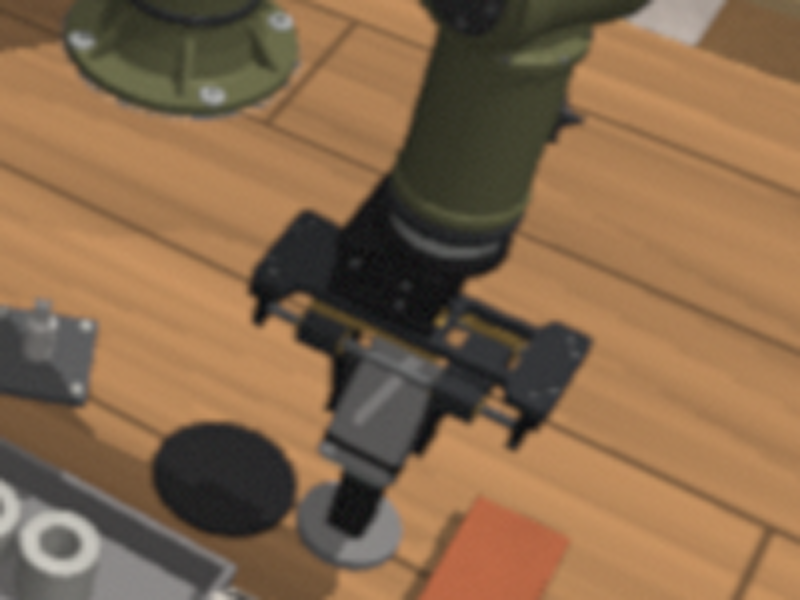

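View pics/w49.png

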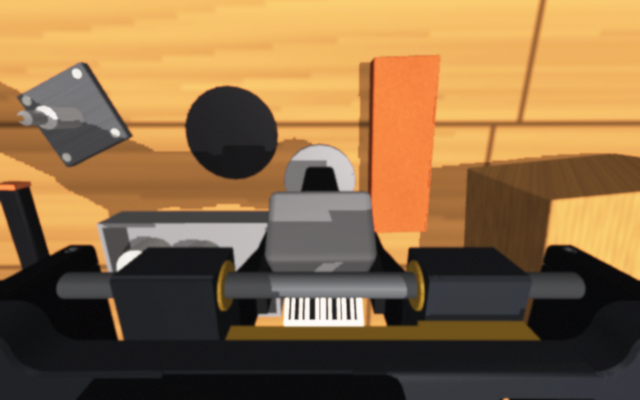

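```bash
python3 -m creep '[[-1.5,2,0,-0.008,0,0,44],[0,0,0,0,0,0,44],[0,0,0,0,0,0,44],[0,0,0,0,0,0,44],[0,0,0,0,0,0,44]]'; python3 -m creep '[[0,0,0,0,0,0,44],[0,0,0,0,0,0,44],[0,0,0,0,0,0,44],[0,0,0,0,0,0,44],[0,0,0,0,0,0,44]]'; python3 -m creep '[[0,0,0,0,0,0,44],[0,0,0,0,0,0,44],[0,0,0,0,0,0,44],[0,0,0,0,0,0,44],[0,0,0,0,0,0,44]]'; python3 -m creep '[[0,0,0,0,0,0,44],[0,0,0,0,0,0,44],[0,0,0,0,0,0,44],[0,0,0,0,0,0,44],[0,0,0,0,0,0,44]]'; python3 -c "
from h import *
w=get_image('wrist');need([.5135,.3985,.217],np.radians(90.3));e=get_image('scene');d=get_image('top')
s,p,Rm=st();g=p+.164*Rm[:,0];f=Rm[:,2]
o=g-.012*f-np.array([0,0,.148]);sp=o+.120*f+np.array([0,0,.032]);print('spot',sp.round(4),'in top px',proj(d,sp),'scene px',proj(e,sp))
print('dock',cast(w,(231.5,132),.008).round(4))
save(w,'w50.png',(260,120,380,340),2.7);save(d,'t50.png',(150,150,350,280),4)"
```

```text
time: 57.55
position: [0.5132, 0.3993, 0.3822]
tool_rot: [-0.006, 1.57, 0.006]
ft_force: [-0.1, -0.2, -3.7]
grip_width: 0.573
time: 58.05
position: [0.5132, 0.3994, 0.3822]
tool_rot: [-0.006, 1.57, 0.006]
ft_force: [-0.4, 0.2, -2.8]
grip_width: 0.57
time: 58.55
position: [0.5132, 0.3994, 0.3822]
tool_rot: [-0.006, 1.57, 0.006]
ft_force: [-0.1, 0.3, -3.2]
grip_width: 0.574
time: 59.05
position: [0.5132, 0.3994, 0.3822]
tool_rot: [-0.006, 1.57, 0.006]
ft_force: [0.1, -0.8, -3.0]
grip_width: 0.572
t 59.1 grasp pt now [0.5133 0.3993 0.2182] grip 49.9 F [-0.4 -0.8 -3. ] q [ 0.07  0.56 -1.1   1.45  0.5   1.43  0.54]
tool y [-0.008  1.    -0.   ] z [1.    0.008 0.   ]  shift(cur axes) mm [ 1.2 -0.8  0.3]  shift in final axes [ 1.2 -0.8  0.3]  turn [0.0025 0.0004 0.0002]
spot [0.6212 0.4002 0.1023] in top px [194.11673833 193.57822562] scene px [449.84334434 285.08124752]
dock [0.4573 0.2922 0.008 ]
```

View pics/t50.png

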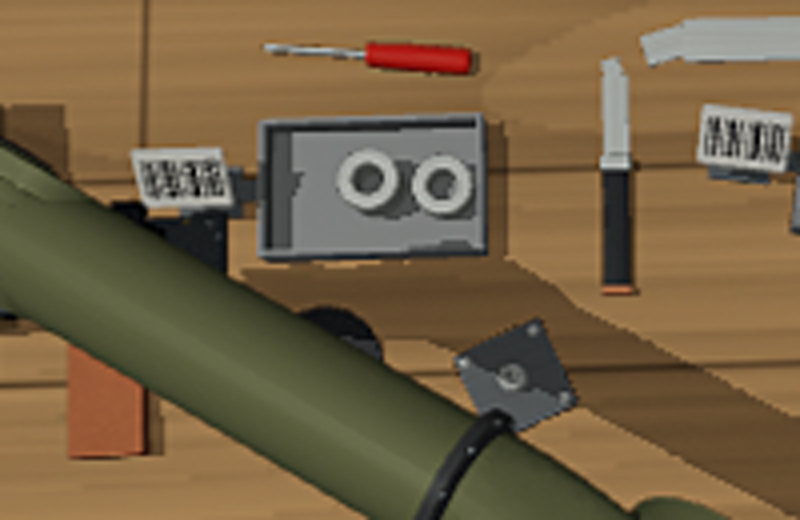

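View pics/w50.png

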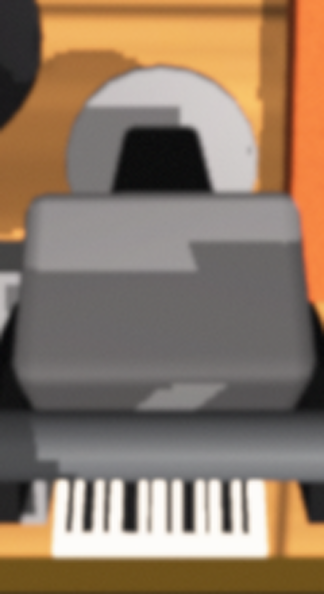

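```bash
python3 -m creep '[[-20,0,0,0,0,0,44],[-20,-15,0,0,0,0,44],[0,-35,2,0,0,0,44],[0,-45,2,0,0,0,44],[0,-45,2,0,0,0,44]]'; python3 -m creep '[[0,-45,2,0,0,0,44],[0,-45,2,0,0,0,44],[0,-45,2,0,0,0,44],[0,-45,2,0,0,0,44],[0,-45,2,0,0,0,44]]'; python3 -m creep '[[0,-45,2,0,0,0,44],[0,-40,2,0,0,0,44],[0,-25,1,0.05,0,0,44],[0,0,0,0.05,0,0,44],[0,0,0,0.045,0,0,44]]';python3 -m creep '[[0,0,0,0,0,0,44],[0,0,0,0,0,0,44]]'; python3 -c "
from h import *
w=shot('wrist','w51.png');need([.5365,-.0951,.217],np.radians(82.2))"
```

```text
time: 59.7
position: [0.5199, 0.2586, 0.4223]
tool_rot: [-0.008, 1.57, 0.007]
ft_force: [0.8, -1.1, -2.4]
grip_width: 0.573
time: 60.2
position: [0.5316, 0.033, 0.4226]
tool_rot: [-0.007, 1.57, 0.005]
ft_force: [0.8, 0.2, -3.1]
grip_width: 0.575
time: 60.7
position: [0.5379, -0.0758, 0.4223]
tool_rot: [0.113, 1.568, -0.111]
ft_force: [-0.4, 0.4, -3.3]
grip_width: 0.573
time: 60.9
position: [0.5379, -0.0743, 0.4224]
tool_rot: [0.106, 1.568, -0.106]
ft_force: [-0.2, -0.4, -3.6]
grip_width: 0.571
t 60.95 grasp pt now [ 0.538  -0.0745  0.2584] grip 49.8 F [ 0.9 -0.2 -3.8] q [ 1.13  0.25 -1.19  1.66  0.23  1.39  1.34]
tool y [ 0.135  0.991 -0.   ] z [ 0.991 -0.135  0.001]  shift(cur axes) mm [ 41.4 -20.6   1.4]  shift in final axes [ 41.4 -20.6   1.4]  turn [0.0007 0.0005 0.0001]
```

View pics/w51.png

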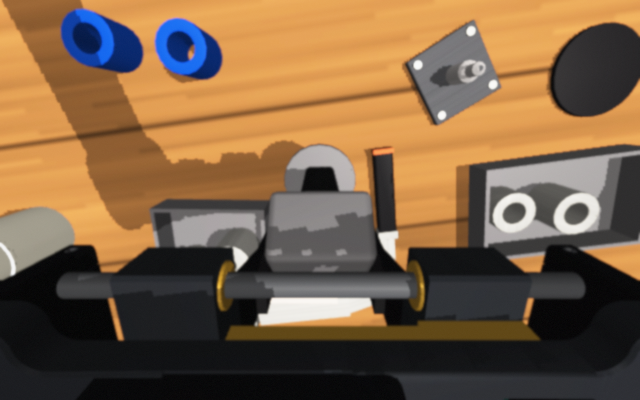

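```bash
python3 -m creep '[[20,-10,0,0,0,0,44],[15,-10.5,1.4,0,0,0,44],[6,0,0,0,0,0,44],[0,0,0,0,0,0,44],[0,0,0,0,0,0,44]]'; python3 -c "
from h import *
w=shot('wrist','w52.png');need([.5365,-.0951,.217],np.radians(82.2))"
```

```text
time: 61.45
position: [0.5367, -0.0954, 0.3817]
tool_rot: [0.108, 1.567, -0.107]
ft_force: [-0.1, -0.1, -3.4]
grip_width: 0.568
t 61.5 grasp pt now [ 0.537  -0.0952  0.218 ] grip 50.0 F [-0.4  0.6 -3.9] q [ 1.14  0.28 -1.16  1.72  0.27  1.32  1.35]
tool y [0.136 0.991 0.   ] z [ 0.991 -0.136  0.001]  shift(cur axes) mm [ 1.   0.1 -0.3]  shift in final axes [ 1.   0.1 -0.3]  turn [-0.0002  0.0014 -0.0004]
```

View pics/w52.png

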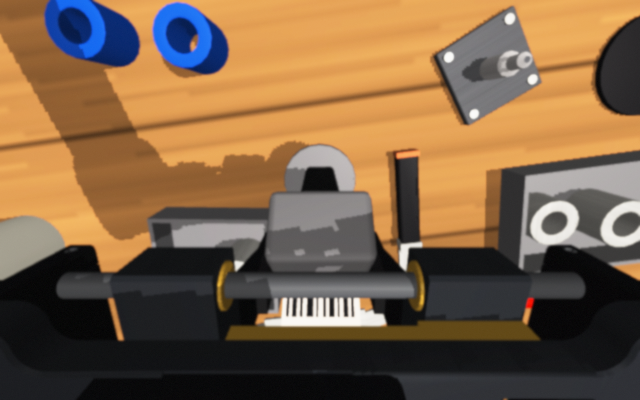

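```bash
python3 -m creep '[[0,0,0,0,0,0,44],[0,0,0,0,0,0,44],[0,0,0,0,0,0,44],[0,0,0,0,0,0,44],[0,0,0,0,0,0,44]]'; python3 -m creep '[[0,0,0,0,0,0,44],[0,0,0,0,0,0,44],[0,0,0,0,0,0,44],[0,0,0,0,0,0,44],[0,0,0,0,0,0,44]]'; python3 -m creep '[[0,0,0,0,0,0,44],[0,0,0,0,0,0,44],[0,0,0,0,0,0,44],[0,0,0,0,0,0,44],[0,0,0,0,0,0,44]]';  python3 -m creep '[[0,0,0,0,0,0,44],[0,0,0,0,0,0,44],[0,0,0,0,0,0,44]]'; python3 -c "
from h import *
need([.5365,-.0951,.217],np.radians(82.2));e=get_image('scene');d=get_image('top')
s,p,Rm=st();g=p+.164*Rm[:,0];f=Rm[:,2]
o=g-.012*f-np.array([0,0,.148]);sp=o+.120*f+np.array([0,0,.032]);print('spot',sp.round(4),'in top px',proj(d,sp),'scene px',proj(e,sp))
save(d,'t52.png',(250,130,450,280),4);save(e,'s52.png',(220,120,420,270),4)"
```

```text
time: 62.0
position: [0.5365, -0.096, 0.3814]
tool_rot: [0.108, 1.568, -0.108]
ft_force: [0.6, -0.6, -3.8]
grip_width: 0.57
time: 62.5
position: [0.5365, -0.096, 0.3813]
tool_rot: [0.108, 1.568, -0.108]
ft_force: [-0.4, 0.3, -3.7]
grip_width: 0.573
time: 63.0
position: [0.5365, -0.096, 0.3813]
tool_rot: [0.108, 1.568, -0.108]
ft_force: [-0.5, 0.6, -4.0]
grip_width: 0.572
time: 63.3
position: [0.5365, -0.096, 0.3813]
tool_rot: [0.108, 1.568, -0.108]
ft_force: [-0.2, -0.5, -3.5]
grip_width: 0.569
t 63.3 grasp pt now [ 0.5365 -0.096   0.2173] grip 49.5 F [-0.2 -0.5 -3.5] q [ 1.14  0.28 -1.16  1.72  0.27  1.32  1.35]
tool y [ 0.137  0.991 -0.   ] z [ 0.991 -0.137  0.   ]  shift(cur axes) mm [ 0.3  0.9 -0.1]  shift in final axes [ 0.3  0.9 -0.1]  turn [-0.0011  0.0004  0.0001]
spot [ 0.6435 -0.1108  0.1014] in top px [335.6511814  183.54468423] scene px [294.19531425 205.40080889]
```

View pics/t52.png

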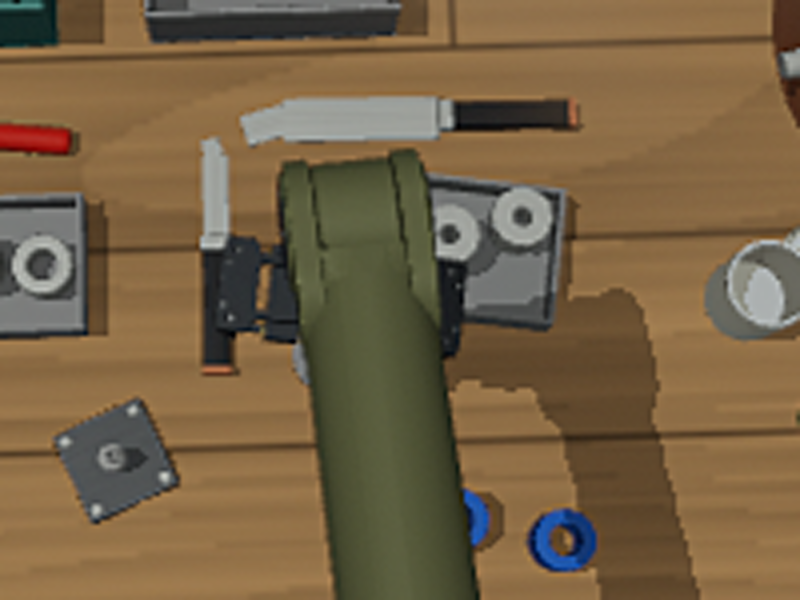

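View pics/s52.png

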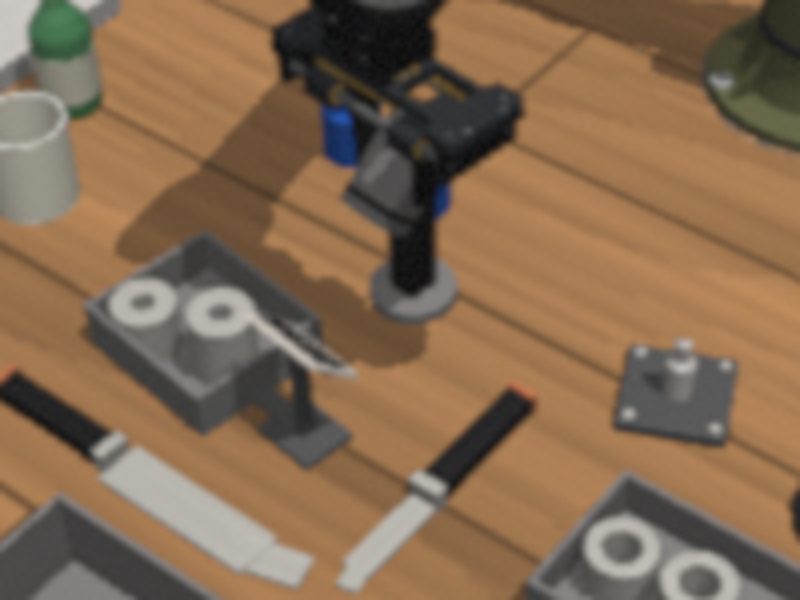

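```bash
python3 -m creep '[[-20,0,0,0,0,0,44],[-22,0,0,0,0,0,44],[0,30,-4,0,0,0,44],[0,45,-7,0,0,0,44],[0,45,-7,0,0,0,44]]'; python3 -m creep '[[0,45,-8,0,0,0,44],[0,45,-8,0,0,0,44],[0,45,-8,0,0,0,44],[0,45,-8,0,0,0,44],[0,40,-8,0,0,0,44]]'; python3 -m creep '[[0,0,0,0.088,0,0,44],[0,0,0,0.088,0,0,44],[0,0,0,0.088,0,0,44],[0,0,0,0,0,0,44]]'; python3 -c "
from h import *
need([.467,.282,.2],np.radians(67.1))"
```

```text
time: 63.9
position: [0.535, 0.026, 0.4236]
tool_rot: [0.11, 1.567, -0.11]
ft_force: [1.0, -0.2, -3.3]
grip_width: 0.571
time: 64.4
position: [0.5251, 0.2509, 0.4233]
tool_rot: [0.108, 1.568, -0.107]
ft_force: [0.1, -0.3, -2.5]
grip_width: 0.57
time: 64.8
position: [0.5255, 0.249, 0.4232]
tool_rot: [0.314, 1.547, -0.315]
ft_force: [-0.5, -0.3, -2.7]
grip_width: 0.573
t 64.8 grasp pt now [0.5255 0.2489 0.2592] grip 49.9 F [-0.5 -0.3 -2.7] q [ 0.43  0.36 -1.14  1.57  0.33  1.42  0.44]
tool y [ 0.39   0.921 -0.   ] z [ 0.921 -0.39   0.001]  shift(cur axes) mm [ 59.2   7.6 -66.7]  shift in final axes [ 59.2   7.7 -66.7]  turn [-0.0015  0.0006  0.0002]
```

```bash
python3 -m creep '[[0,4,-33,0,0,0,44],[0,4,-33,0,0,0,44],[20,0,0,0,0,0,44],[20,0,0,0,0,0,44],[0,0,0,0,0,0,44]]';python3 -m creep '[[0,0,0,0,0,0,44],[0,0,0,0,0,0,44]]'; python3 -c "
from h import *
for i in range(2): w=get_image('wrist');need([.467,.282,.1568],np.radians(67.1))
save(w,'w53.png');shot('scene','s53.png',(380,150,540,270),5)"
```

```text
time: 65.3
position: [0.4671, 0.2809, 0.381]
tool_rot: [0.31, 1.551, -0.316]
ft_force: [0.4, -0.2, -3.9]
grip_width: 0.573
time: 65.5
position: [0.4683, 0.2821, 0.3843]
tool_rot: [0.315, 1.547, -0.313]
ft_force: [0.2, -0.3, -3.1]
grip_width: 0.573
t 65.55 grasp pt now [0.4686 0.2823 0.2204] grip 49.8 F [-0.5  0.2 -3.3] q [ 0.43  0.29 -1.18  1.71  0.28  1.33  0.36]
tool y [0.39  0.921 0.002] z [ 0.921 -0.39   0.001]  shift(cur axes) mm [63.6 -0.7 -1.3]  shift in final axes [63.6 -0.6 -1.2]  turn [-0.0014  0.0013 -0.0015]
t 65.6 grasp pt now [0.4685 0.2822 0.2203] grip 49.9 F [-0.1  0.2 -4.2] q [ 0.43  0.29 -1.18  1.71  0.28  1.33  0.36]
tool y [0.39  0.921 0.001] z [ 0.921 -0.39   0.001]  shift(cur axes) mm [63.5 -0.7 -1.2]  shift in final axes [63.5 -0.6 -1.1]  turn [-0.0015  0.0012 -0.0014]
```

View pics/w53.png

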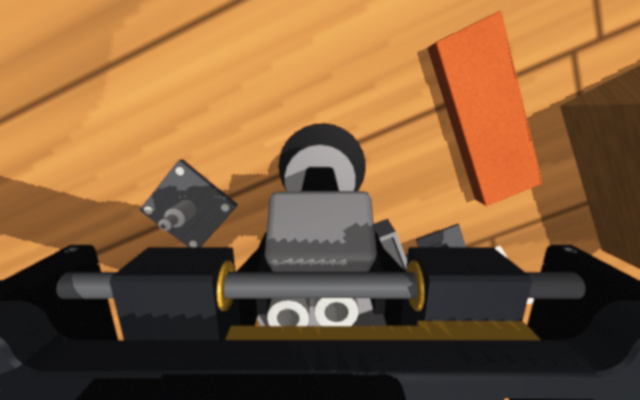

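View pics/s53.png

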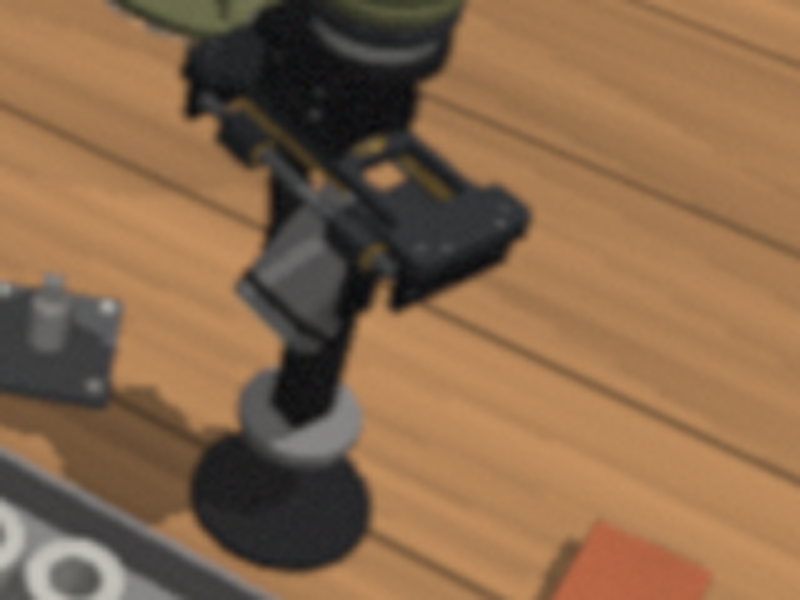

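Aligned over the dock. Lower to just above, then to contact.

```bash
python3 -m creep '[[25,-0.6,-1,0,0,0,44],[20,0,0,0,0,0,44],[12,0,0,0,0,0,44],[0,0,0,0,0,0,44],[0,0,0,0,0,0,44]]'; python3 -c "
from h import *
w=shot('wrist','w54.png');need([.467,.282,.1568],np.radians(67.1))"; python3 -m creep '[[4,0,0,0,0,0,44],[0,0,0,0,0,0,44]]';python3 -m creep '[[1.5,0,0,0,0,0,44],[0,0,0,0,0,0,44]]';python3 -m creep '[[1,0,0,0,0,0,44],[0,0,0,0,0,0,44]]'
```

```text
time: 66.15
position: [0.467, 0.282, 0.3269]
tool_rot: [0.315, 1.547, -0.314]
ft_force: [-0.8, -1.0, -2.5]
grip_width: 0.571
t 66.2 grasp pt now [0.4674 0.2823 0.1633] grip 49.8 F [ 0.4 -0.8 -2.9] q [ 0.39  0.35 -1.15  1.78  0.34  1.23  0.32]
tool y [0.391 0.921 0.001] z [ 0.921 -0.391  0.001]  shift(cur axes) mm [ 6.5 -0.2 -0. ]  shift in final axes [ 6.5 -0.2 -0. ]  turn [-0.0015  0.0012 -0.0015]
time: 66.4
position: [0.4668, 0.2818, 0.3224]
tool_rot: [0.315, 1.547, -0.315]
ft_force: [0.3, 0.8, -3.5]
grip_width: 0.569
time: 66.6
position: [0.4668, 0.2818, 0.3209]
tool_rot: [0.315, 1.547, -0.315]
ft_force: [-0.2, -0.5, -2.8]
grip_width: 0.572
time: 66.8
position: [0.467, 0.2818, 0.3207]
tool_rot: [0.314, 1.546, -0.315]
ft_force: [-2.0, -2.4, 5.0]
grip_width: 0.572
```

View pics/w54.png

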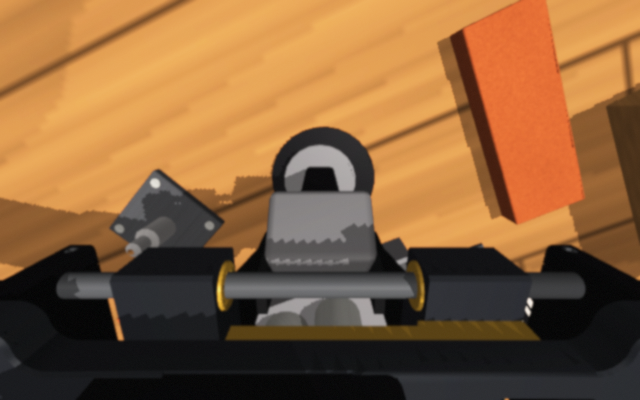

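Contact on the dock. Open, then rise clear and check.

```bash
python3 -m creep '[[0,0,0,0,0,0,55],[0,0,0,0,0,0,65],[0,0,0,0,0,0,80],[0,0,0,0,0,0,87],[0,0,0,0,0,0,87]]'; python3 -m creep '[[0,0,0,0,0,0,87],[0,0,0,0,0,0,87],[-10,0,0,0,0,0,87],[-20,0,0,0,0,0,87],[-30,0,0,0,0,0,87]]'; python3 -m creep '[[-40,0,0,0,0,0,87],[-40,0,0,0,0,0,87],[0,-30,0,0,0,0,87],[0,-45,0,0,0,0,87],[0,-45,0,0,0,0,87]]'; python3 -c "
from h import *
need([.467,.282,.1568],np.radians(67.1));shot('scene','s55.png',(180,80,500,320),2.5);shot('wrist','w55.png');shot('top','t55.png',(170,140,490,290),2.5)"
```

```text
time: 67.3
position: [0.4667, 0.2818, 0.3196]
tool_rot: [0.315, 1.547, -0.315]
ft_force: [0.0, 0.4, -0.8]
grip_width: 0.912
time: 67.8
position: [0.4663, 0.2814, 0.3799]
tool_rot: [0.313, 1.55, -0.316]
ft_force: [0.1, -0.2, 0.0]
grip_width: 1.003
time: 68.3
position: [0.4218, 0.1774, 0.4602]
tool_rot: [0.312, 1.55, -0.31]
ft_force: [0.4, -1.5, -1.0]
grip_width: 0.999
t 68.3 grasp pt now [0.4216 0.1777 0.2962] grip 86.9 F [ 0.4 -1.5 -1. ] q [ 0.87 -0.21 -1.15  1.78 -0.2   1.45  0.93]
tool y [0.386 0.923 0.001] z [ 0.923 -0.386 -0.002]  shift(cur axes) mm [139.5 113.8   1.6]  shift in final axes [139.4 113.9   1. ]  turn [ 0.0036 -0.0017 -0.0008]
```

View pics/s55.png

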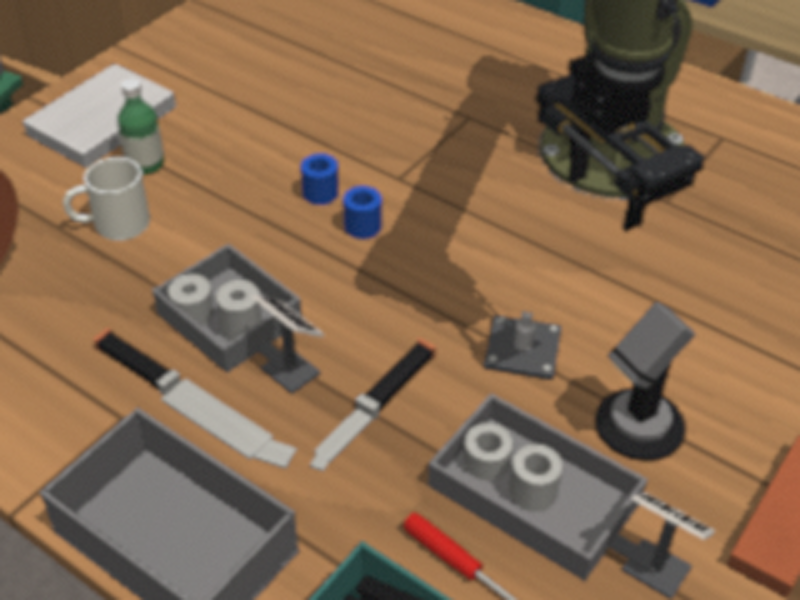

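View pics/w55.png

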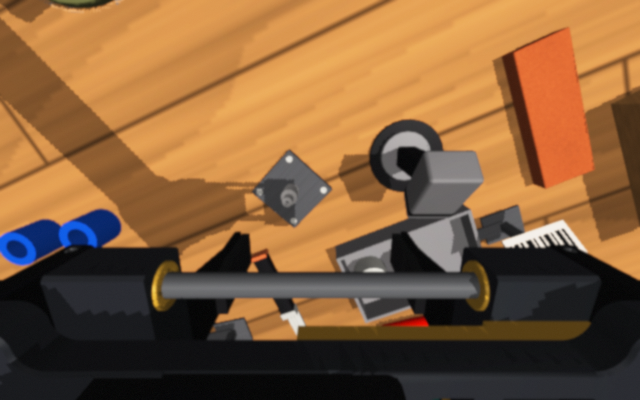

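View pics/t55.png

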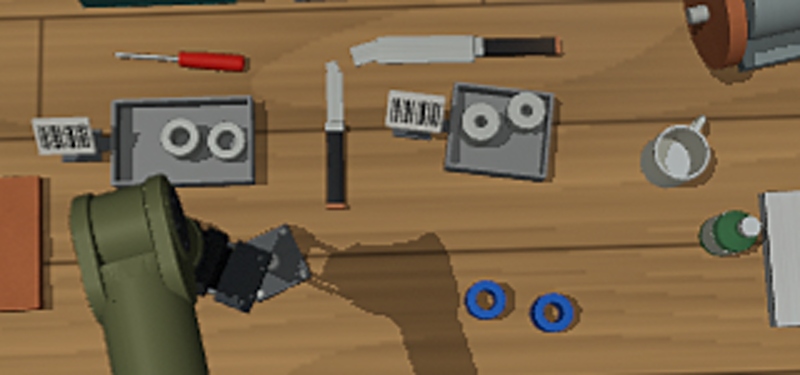

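```bash
python3 -c "
from h import *
d=shot('top','t56.png',(340,165,400,225),9);e=shot('scene','s56.png',(230,170,320,240),8)
C=lambda x,y:((x+.5)/2.5-.5+170,(y+.5)/2.5-.5+140)
print('48 top',cast(d,C(525,110),.053).round(4),'64',cast(d,C(480,122),.069).round(4))"
```

```text
48 top [ 0.6487 -0.2769  0.053 ] 64 [ 0.6292 -0.2074  0.069 ]
```

View pics/t56.png

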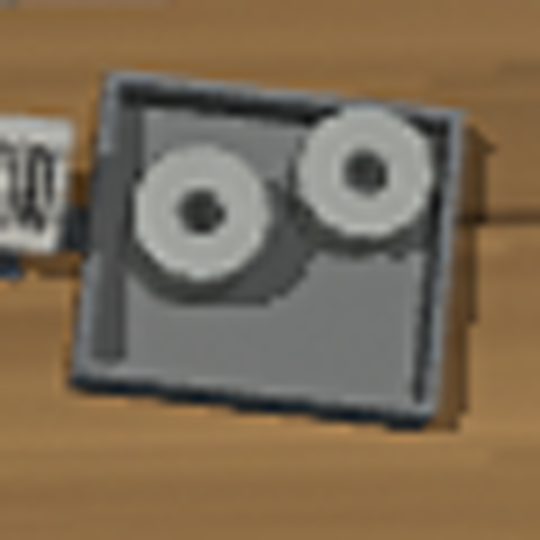

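View pics/s56.png

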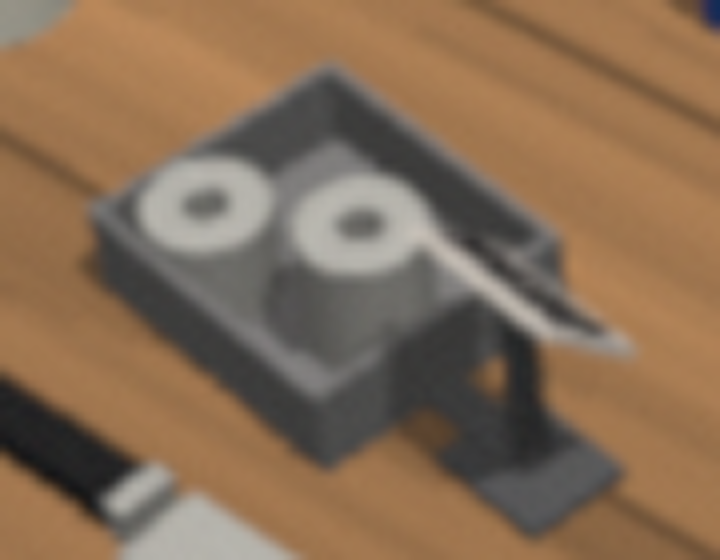

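```bash
python3 -m creep '[[0,0,0,0,0,0,87],[0,0,0,0,0,0,87],[0,0,0,0,0,0,87],[0,0,0,0,0,0,87],[0,0,0,0,0,0,87]]'; python3 -c "
from h import *
print(ctrl.close_job())"
```

```text
time: 69.05
position: [0.4225, 0.1772, 0.4601]
tool_rot: [0.313, 1.55, -0.313]
ft_force: [-0.7, -0.5, 0.1]
grip_width: 1.003
the job is handed in; nothing more can be done
None
```

I sorted all four sleeves, scanned both labels, put the scanner back on its dock and handed the job in at about 69 s. The 72 mm sleeve was not in the scene.

- **Sorting:** I gauged the sleeves in order 40, 48, 56, 64. The 40 and 56 seated on the base plate and went in the long tray. The 48 and 64 stopped on the step and went in the square tray.
- **Scanning:** I held the scanner still for about 1.8 s at the long tray's label and about 2 s at the square tray's. The computed reading point landed within a few millimetres of each label's centre. The simulator gives no signal that a label was read, so that is not confirmed.
- **Final pictures:** All four sleeves stand upright in the right trays, the scanner is upright on the dock, the bystanders and blue look-alikes look unmoved, and the gripper is clear.

- **48 sleeve shifted:** Between the second scan and the placing, the 48 moved 2–3 cm across the square tray while the arm was elsewhere. It still stands upright, now next to the tray's +x wall, so I left it.
- **Camera disagreement:** The overhead and wrist cameras differed by up to 7 mm on the tray centres. For the tray drops I went by the wrist camera.
- **Joint 3 near its limit:** It reached -1.35 of -1.38 on the first approach to the scanner. I backed off and re-routed so it stayed in range.

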